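Load the revolving utensil caddy

ROBOT

A 6-joint arm with a two-finger parallel gripper is mounted at the origin on the work surface. World frame = base frame: x ahead of the robot, y to its left, z up, the work surface at z = 0. Lengths are in m, angles in degrees, forces in N, time in s.
With the tool pointing down it reaches from about 0.375 to 0.9 m from the base axis. Payload 3.1 kg.
Tool frame: the origin (TCP) lies midway between the tips of the shut fingers; the grasp point (between the pads) lies bot.pinch_z behind it (bot.pinch_z is the distance from the TCP to the grasp point, in m); z points along the fingers, y is the direction in which the jaws open and shut (so a half turn about z gives the same grasp; the last joint's range is limited). The gripper opens to 87 mm and grips with 3 to 60 N. Pads are 19 mm wide; open, the fingers measure 117 mm over their backs; the gripper's body (75 mm by 190 mm) begins 51 mm behind the grasp point.
Start: joints at [58.871, 30.224, 82.088, -0, 67.689, -10.227], TCP at [0.223, 0.584, 0.223] pointing down, gripper open.
Joint ranges: [-176.69, 176.69], [-43.24, 126.21], [12.49, 139.97], [-82, 262], [0, 151.66], [-163.58, 163.58]. Speed limits (degrees/s): [159.86, 159.86, 180, 180, 180, 180].

INTERFACE

Orientations are given as a 3x3 rotation matrix whose columns are the frame's x, y, z axes.
In Python, from rig import bot gives the robot as it stands.
- The arm moves only by the tool apply_moves, never from a script. Its argument "motion" is text: rows parted by semicolons, each of 7 numbers parted by spaces: the shift along the tool's x, y, z in m, then the turn, a rotation vector about the tool's x, y, z in degrees, then the finger opening in m, from 0 to 0.087. A call has exactly 8 rows; each row is the pose to reach, as a shift and turn from the pose commanded when the call began, along the tool's axes at that moment; what a row does not reach only later rows make up. A row lasts 1/8 s, in which the tool goes at most 62.5 mm and 10.7 degrees, less where a joint would pass 70% of its speed; a pose out of reach is approached as far as the arm can. A call with a gripper value outside its range is refused whole. The fingers move at their own pace and stop on an object; the grip force is fixed at half the most. Time passes only in rows, so rows that repeat a pose let the fingers close, or fill a call up. It gives the time, the measured TCP pose, the force and the opening at its end, in the units of the state.
- bot.read_state(): the state, without advancing time (a new reading comes with each control period).
- bot.capture(name): name is "side" or "top"; returns the picture (480x640x3 uint8, red, green, blue); there is no depth.
- bot.get_calibration(name): a dict with "fx", "fy", "cx", "cy" (pixels), "rvec" (rotation vector, rad) and "tvec" (3), from world to camera coordinates, as OpenCV has them. Camera axes: x right, y down, z forward; pixel columns grow to the right and rows downward; lengths in m; the calibration is good to about 2 mm. A picture is of the moment at which its call begins. get_calibration takes no time and is no camera call.
- bot.hand_in(): hands the job in, once; it reports no verdict.
Trained networks look in the newest picture that a camera, given by its name, has taken for a name from the list of things; names that differ only in an ending like _2 or _b are one class to them, and where a whole thing is asked for, a point or a joint stands for the part that bears it (a point fixed in the world has none). Each returns a list of dicts, best first, with "p" (0 to 1); they miss things now and then, are a little off and sometimes report something else, mostly with a low value. They report only what shows in the picture. A call takes as long as a camera call.
- bot.find_in(name, camera): "point" ([x, y, z] in m, in world coordinates, good to about 4 mm: the middle of the surface that is visible of it).
The state is a dict: "time_s": time; "joint_positions": joint angles; "qvel": joint speeds; "tau": joint torques, N m; "position": TCP position; "tcp_rot": TCP orientation; "force": force on the tool from outside, world axes, zero at the start; "moment": the same for the moment, N m; "opening": opening from 0.0 (shut) to 1.0 (fully open).
Only numpy, scipy, OpenCV 4.12 (cv2) and the standard library are available. Lean on these libraries where they do the work, as an engineer would, in place of code of your own. Each camera call takes 0.05 s, during which the arm holds its last target.

TASK

Put the washed utensils back in the revolving caddy. Turn the caddy by its rim knob until the white pot stands at the front, over the brass mark, pull the brake lever up to its third notch and let go so that it stays there, then stand every utensil on the drip tray upright in the pot, handle down. When all are in, press the release button until the lever has dropped fully to rest, leave the pot at the front and the other things on the worktop where they are.

Things in the scene. Friction and masses are not known exactly. Their poses are not given: they have to be found in the camera images.
- caddy: revolving caddy, fixed: dark wooden base board 310 x 300 x 18 mm carrying a round turntable (276 mm across, top 44 mm above the worktop). Origin: centre of the board's underside, on the turntable's axis; x points from the board's front edge to its back, y left. A small brass mark lies at the middle of the front (-x) edge. The brake stands on a steel bracket at its right (-y) side
- turntable (a joint): angle of the turntable about its upright axis, rad, counter-clockwise from above. 0: the pot stands at the front over the brass mark, 80 mm from the axis along the caddy's -x. It starts at 0.6 to 1.3 (pot to the right of front), turns easily while the brake is off, stops at +-1.6
- pot_in (a point): centre of the inner floor of the white ceramic utensil pot, 50 mm above the worktop. The pot is fixed on the turntable: 88 mm across outside, 78 mm inside, 140 mm deep
- pot_rim (a point): centre of the pot's mouth, 190 mm above the worktop, 140 mm above point pot_in. Four closed spice jars (up to 143 mm above the worktop) are fixed on the rest of the turntable
- knob_top (a point): top of the steel finger knob on the turntable, an upright post 20 mm across, standing from 44 to 84 mm above the worktop, 124 mm from the turntable's axis, 68 degrees clockwise (seen from above) from the pot. Pinch it and follow its arc to turn the turntable
- brake (a joint): brake lever, rad: 0 at rest (pointing to the caddy's front, -x, 10 degrees above level), growing as its free end is pulled up and back; stop at 1.35. A spring pulls it down; on the way up a ratchet pawl drops into a notch about 0.03 past its value and holds the lever there: 0.26, 0.54, 0.82 (third), 1.10. In the third, a rubber shoe holds the turntable firmly
- lever_grip (a point): point on the lever's axis in the middle of its black rubber grip, 105 mm from the pivot; the grip is round, 21 mm thick, and runs from 62 to 145 mm from the pivot. Some 3 to 7 N upward moves it
- lever_pivot (a point): centre of the lever's hinge, 58 mm above the worktop. The hinge axis is the caddy's y axis; the lever swings in the upright plane through its x axis
- release (a joint): rocker of the release button, rad: 0 untouched, 0.2 fully down. Pressed beyond about 0.1 the pawl lets go, and while it is held down the spring brings the lever back to 0 within a second
- button_top (a point): centre of the top of the release button: a grey cap 20 mm across on the pawl's tail, behind the lever's pivot, facing up; it goes down 6 mm and takes 4 to 7 N
- rack: steel drip tray 210 (x) x 300 (y) mm, fixed, with a 22 mm lip along its -x edge and an 8 mm round rail along y, 60 mm above the worktop, 42 mm to +x of the origin (centre of its underside). The utensils lie side by side 54 mm apart, handle ends on the tray against the lip, necks over the rail, heads to +x, sloping up 24 degrees
- spoon: wooden spoon, beech, oval bowl 68 x 44 x 16 mm. 268 mm long in all; round straight handle 14 mm thick over the first 205 mm, then the head. Origin: the very end of the handle, on its axis; x runs along the handle towards the head. 50 to 105 g, balance point 120 to 130 mm from the origin. Three or four of the five utensils are there
- turner: wooden turner, beech, flat blade 65 x 46 x 5 mm. 268 mm long in all; round straight handle 14 mm thick over the first 205 mm, then the head. Origin: the very end of the handle, on its axis; x runs along the handle towards the head. 50 to 105 g, balance point 120 to 130 mm from the origin. Three or four of the five utensils are there
- scraper: bowl scraper, steel handle, black rubber blade 66 x 44 x 10 mm. 268 mm long in all; round straight handle 14 mm thick over the first 205 mm, then the head. Origin: the very end of the handle, on its axis; x runs along the handle towards the head. 50 to 105 g, balance point 120 to 130 mm from the origin. Three or four of the five utensils are there
- brush: pastry brush, darker wood, head 36 mm wide and 12 mm thick with pale bristles. 268 mm long in all; round straight handle 14 mm thick over the first 205 mm, then the head. Origin: the very end of the handle, on its axis; x runs along the handle towards the head. 50 to 105 g, balance point 120 to 130 mm from the origin. Three or four of the five utensils are there
- whisk: small balloon whisk, steel, wire balloon 42 mm across and 64 mm long. 268 mm long in all; round straight handle 14 mm thick over the first 205 mm, then the head. Origin: the very end of the handle, on its axis; x runs along the handle towards the head. 50 to 105 g, balance point 120 to 130 mm from the origin. Three or four of the five utensils are there
- mug: blue mug, 82 mm across, 92 mm tall; origin at the centre of its underside; not part of the job, to be left alone
- mill: dark wooden pepper mill, 54 mm across, 170 mm tall; origin at the centre of its underside; not part of the job, to be left alone
- tin: steel tin with a paper band, 74 mm across, 90 mm tall; origin at the centre of its underside; not part of the job, to be left alone
- timer: white and steel kitchen timer, 64 mm across, 42 mm tall; origin at the centre of its underside; not part of the job, to be left alone

How it is judged (in metres and radians):
On the way, in this order (a step that is already met when the one before it is completed fails the run):
1. the pot stands at the front of the caddy, within 0.25 rad (value of joint turntable between -0.25 and 0.25 rad), for 0.2 s.
2. the lever rests in its third notch by itself, untouched, with the pot at the front (all of step 1 and value of joint brake between 0.74 and 0.92 rad and contact force between the fingers and anything else below 0.3 N), for 0.5 s.
3. all utensils stand in the pot while the lever is in its third notch (z of each of spoon, turner, scraper, brush, whisk in the frame of pot_in below 0.05 m and horizontal distance between each of spoon, turner, scraper, brush, whisk and pot_in below 0.045 m and angle between each of spoon, turner, scraper, brush, whisk's own x axis and vertical below 0.6 rad and value of joint brake between 0.74 and 0.92 rad), for 0.3 s.
4. the lever is released and fully back at rest (value of joint brake below 0.08 rad), for 0.3 s.
At the end, for the whole second after the job is handed in: Every utensil stands in the pot, handle down (end of the handle within 50 mm of the pot's floor, leaning at most 34 degrees), at rest; brake lever at rest (under 0.08 rad); pot at the front within 0.35 rad; nothing touched (z of each of spoon, turner, scraper, brush, whisk in the frame of pot_in below 0.05 m and horizontal distance between each of spoon, turner, scraper, brush, whisk and pot_in below 0.045 m and angle between each of spoon, turner, scraper, brush, whisk's own x axis and vertical below 0.6 rad and value of joint brake below 0.08 rad and value of joint turntable between -0.35 and 0.35 rad and linear speed of each of spoon, turner, scraper, brush, whisk below 0.05 m/s).
It fails at once if the mug is pushed more than 5 cm or tipped over (distance of mug from where it was at the start of the episode above 0.05 m or angle between mug's own z axis and vertical above 0.6 rad).
It fails at once if the mill is pushed more than 5 cm or tipped over (distance of mill from where it was at the start of the episode above 0.05 m or angle between mill's own z axis and vertical above 0.6 rad).
It fails at once if the tin is pushed more than 5 cm or tipped over (distance of tin from where it was at the start of the episode above 0.05 m or angle between tin's own z axis and vertical above 0.6 rad).
It fails at once if the timer is pushed more than 5 cm or tipped over (distance of timer from where it was at the start of the episode above 0.05 m or angle between timer's own z axis and vertical above 0.6 rad).
Of spoon, turner, scraper, brush, whisk only 3 to 4 are there at a start; the rules pass over those that are not, and their reading is None.
At some moment in a run one of spoon, turner, scraper, brush, whisk may be knocked a few centimetres aside while the robot is not near it.
Once in a run the grip may slacken for a moment while it holds something.
It also fails if it takes over 210 s, if anything falls off the work surface, if the arm or the gripper's body presses on something with over 40 N, if the wrist force passes 120 N, or if a joint passes its speed limit or range.

## Working session

There is one attempt and no reset: what is moved stays moved. The work goes in short steps, Python scripts to look and compute and a tool call to move; the robot and the scene stay as the last step left them, time stands still between calls to the robot, and variables do not carry over. Pictures are saved under pics/ and viewed, and the job is handed in when it is done.

Besides the shell and the picture viewer there is one more tool, called after "Emit:" as name(argument=value, ...), one argument or row to a line, values as JSON. apply_moves: Moves the arm, as the interface text tells. Its arguments: {"type":"object","properties":{"motion":{"type":"string"}},"required":["motion"]}

```bash
ls; mkdir -p pics
python3 - <<'E'
from rig import bot
import cv2
s=bot.read_state()
print({k:(v if not hasattr(v,'round') else v) for k,v in s.items()})
print(bot.pinch_z)
for c in("side","top"):
    im=bot.capture(c); cv2.imwrite(f"pics/{c}0.png",im[:,:,::-1]); print(c,bot.get_calibration(c))
    for n in ["caddy","pot_rim","pot_in","knob_top","lever_grip","lever_pivot","button_top","rack","spoon","turner","scraper","brush","whisk","mug","mill","tin","timer"]:
        try:
            r=bot.find_in(n,c); print(n,[( [round(float(a),3) for a in d["point"]],round(d["p"],2)) for d in r[:2]])
        except Exception as e: print(n,e)
E
```

```text
pics
{'time_s': 0.0, 'joint_positions': array([ 5.88721305e+01,  3.02792038e+01,  8.21555229e+01, -1.44775343e-03,
        6.76877931e+01, -1.02276168e+01]), 'qvel': array([ 0.02122924, -0.10188775,  0.05018675,  0.15943357,  0.10465495,
        0.00444237]), 'tau': array([ 8.28648638e-06, -4.40029800e+01, -1.76588112e+01,  6.32748543e-02,
        5.80772536e-02, -1.58119556e-04]), 'position': array([0.22256862, 0.58325803, 0.22157386]), 'tcp_rot': array([[-9.34206139e-01,  3.56731989e-01, -1.08542016e-03],
       [ 3.56733462e-01,  9.34204390e-01, -1.84256384e-03],
       [ 3.56702812e-04, -2.10854014e-03, -9.99997713e-01]]), 'force': array([-0.12138944,  0.44460059,  0.06322158]), 'moment': array([ 0.04417154, -0.00179341,  0.00920391]), 'opening': 0.9931750553292932}
0.0187
side {'fx': 520.615356333877, 'fy': 520.615356333877, 'cx': 324.56217912362774, 'cy': 237.33458877376324, 'rvec': array([ 2.40690235, -0.45942349,  0.17186927]), 'tvec': array([-0.50151673,  0.2222121 ,  1.16841095])}
caddy [([0.632, 0.092, 0.044], 0.56)]
pot_rim [([0.645, 0.133, 0.07], 0.83)]
pot_in [([0.647, 
[... 1145 characters left out ...]
, 0.04], 0.76), ([0.469, -0.411, 0.072], 0.58)]
knob_top [([0.661, 0.174, 0.041], 0.79), ([0.425, 0.268, 0.093], 0.32)]
lever_grip [([0.516, -0.012, 0.082], 0.71)]
lever_pivot [([0.513, -0.011, 0.083], 0.96)]
button_top [([0.652, -0.012, 0.096], 0.64), ([0.513, -0.016, 0.083], 0.57)]
rack [([0.432, -0.289, 0.003], 0.76)]
spoon [([0.376, -0.005, 0.033], 0.17)]
turner [([0.427, -0.289, 0.008], 0.51)]
scraper []
brush [([0.505, -0.184, 0.091], 0.68)]
whisk [([0.47, -0.409, 0.072], 0.7)]
mug [([0.739, -0.189, 0.046], 0.89)]
mill [([0.717, -0.267, 0.113], 0.63)]
tin [([0.426, 0.265, 0.094], 0.84), ([0.506, -0.188, 0.088], 0.34)]
timer [([0.378, -0.006, 0.036], 0.65), ([0.637, 0.136, 0.04], 0.49)]
```

View pics/side0.png

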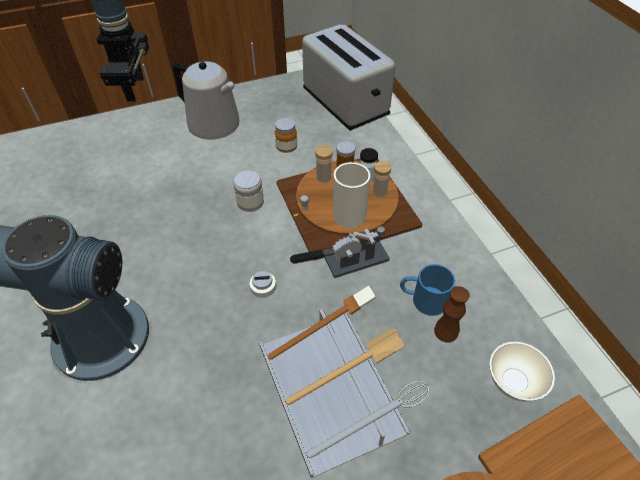

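View pics/top0.png

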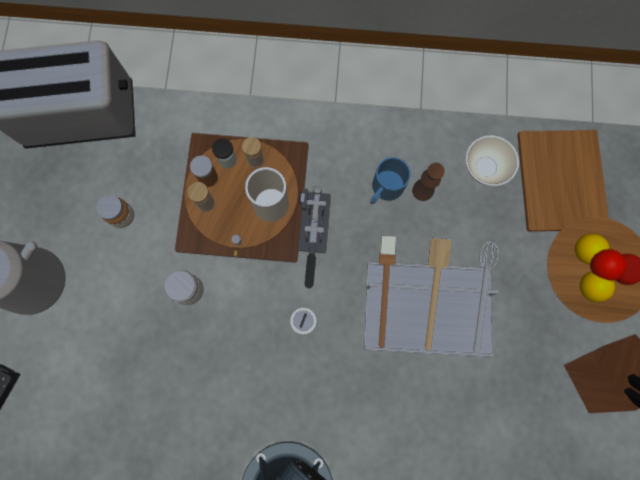

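```bash
cat > h.py <<'E'
import numpy as np, cv2
from rig import bot
def cam(c):
    k=bot.get_calibration(c); R=cv2.Rodrigues(np.array(k["rvec"]))[0]; return k,R,np.array(k["tvec"])
def unp(c,u,v,z):
    k,R,t=cam(c); d=R.T@np.array([(u-k["cx"])/k["fx"],(v-k["cy"])/k["fy"],1]); o=-R.T@t
    return o+d*(z-o[2])/d[2]
def prj(c,p):
    k,R,t=cam(c); q=R@np.array(p,float)+t; return np.array([k["fx"]*q[0]/q[2]+k["cx"],k["fy"]*q[1]/q[2]+k["cy"]])
def tri(u1,u2): # side px, top px
    A=[];b=[]
    for c,(u,v) in (("side",u1),("top",u2)):
        k,R,t=cam(c); d=R.T@np.array([(u-k["cx"])/k["fx"],(v-k["cy"])/k["fy"],1]); d/=np.linalg.norm(d); o=-R.T@t
        P=np.eye(3)-np.outer(d,d); A.append(P); b.append(P@o)
    return np.linalg.lstsq(np.vstack(A),np.hstack(b),rcond=None)[0]
def crop(im,x0,y0,w,h,s,fn): 
    cv2.imwrite(fn,cv2.resize(im[y0:y0+h,x0:x0+w,::-1],None,fx=s,fy=s,interpolation=cv2.INTER_CUBIC))
E
python3 - <<'E'
import cv2
from h import *
t=cv2.imread("pics/top0.png")[:,:,::-1]; s=cv2.imread("pics/side0.png")[:,:,::-1]
crop(t,170,120,180,150,4,"pics/c1.png"); crop(t,350,220,160,150,4,"pics/c2.png")
crop(s,265,130,180,150,4,"pics/c3.png"); crop(s,250,280,190,200,3,"pics/c4.png")
E
```

```text
(no output)
```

View pics/c1.png

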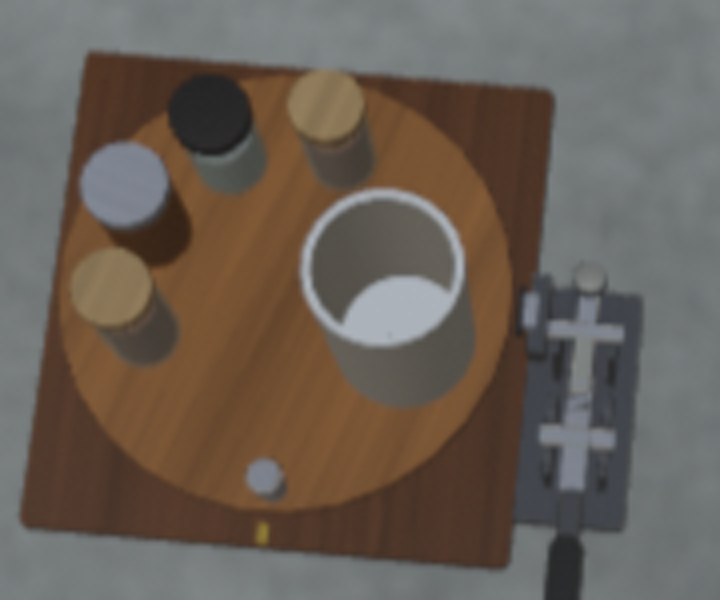

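View pics/c2.png

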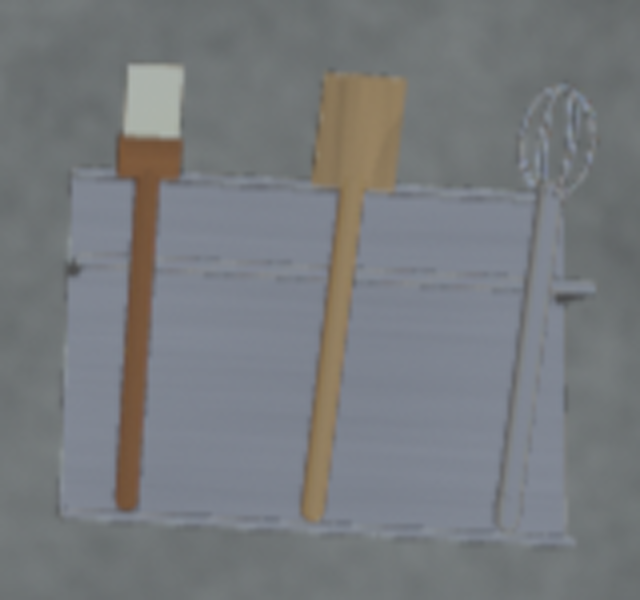

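View pics/c3.png

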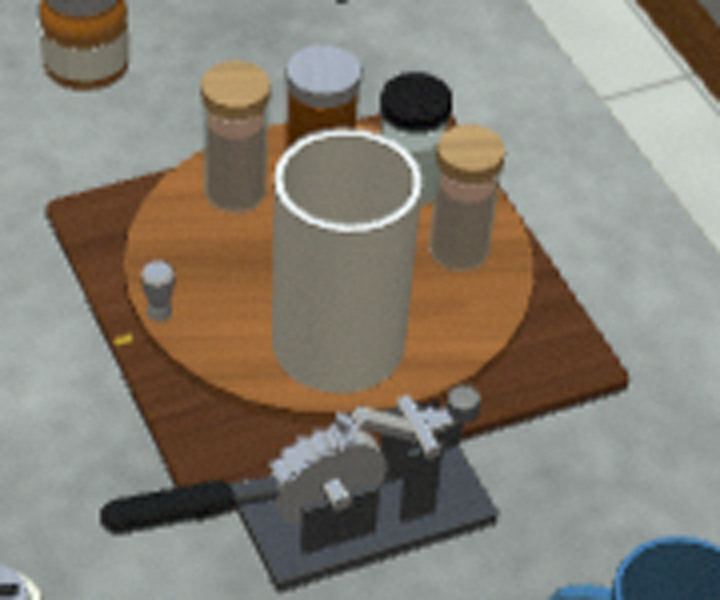

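View pics/c4.png

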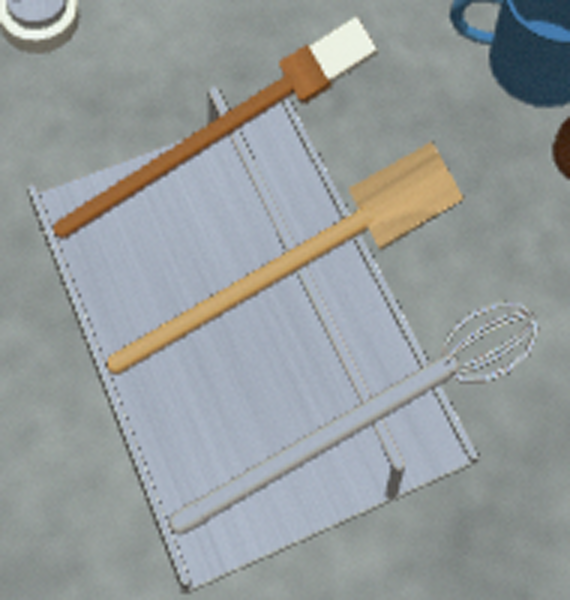

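Run:
```python
from h import *
np.set_printoptions(precision=4,suppress=True)
c1=lambda x,y:(170+x/4,120+y/4); c2=lambda x,y:(350+x/4,220+y/4); c3=lambda x,y:(265+x/4,130+y/4); c4=lambda x,y:(250+x/3,280+y/3)
C=[unp("top",*c1(*p),.018) for p in [(87,52),(553,92),(508,568),(22,526)]]
for c in C: print(c)
ctr=np.mean(C,0); xd=(C[0]+C[1]-C[2]-C[3])/2; yaw=np.arctan2(xd[1],xd[0]); print("ctr",ctr,"yaw",yaw,np.linalg.norm(xd))
yd=(C[0]+C[3]-C[1]-C[2])/2; print("y",np.linalg.norm(yd),np.arctan2(yd[1],yd[0])-np.pi/2)
C=[unp("side",*c3(*p),.018) for p in [(48,207),(628,378)]]; print(C)
for n,a,b,z in [("rim",(348,180),(383,268),.19),("knob",(158,270),(265,475),.084),("button",(463,400),(590,275),.1),("brush0",(0,0),(0,0),0)][:3]:
    print(n,unp("side",*c3(*a),z),unp("top",*c1(*b),z),tri(c3(*a),c1(*b)))
for n,a,b in [("brush0",(62,230),(127,508)),("brushN",(288,87),(148,178)),("turner0",(117,366),(313,518)),("turnerN",(365,215),(352,188)),("whisk0",(180,523),(507,525)),("whiskN",(455,365),(543,188))]:
    p=tri(c4(*a),c2(*b)); print(n,p, prj("top",p)-c2(*b))
tr=[unp("top",*c2(*p),z) for p,z in [((75,170),.003),((62,517),.022),((570,543),.022)]]; print("tray",tr)
for n,a,b in [("leverend",(108,515),(560,680)),("gripstart",(230,495),(566,545))]:
    print(n,tri(c3(*a),c1(*b)))
```

```text
[0.8239 0.3167 0.018 ]
[0.8214 0.0202 0.018 ]
[0.5157 0.0216 0.018 ]
[0.5175 0.3169 0.018 ]
ctr [0.6696 0.1689 0.018 ] yaw -0.0027167715007427556 0.3060872307845149
y 0.2959417473664628 -0.007351211889128351
[array([0.5191, 0.3106, 0.018 ]), array([0.8217, 0.0189, 0.018 ])]
rim [0.646 0.093 0.19 ] [0.645  0.0944 0.19  ] [0.6461 0.0946 0.1883]
knob [0.5489 0.1629 0.084 ] [0.5478 0.1629 0.084 ] [0.5483 0.1628 0.0841]
button [ 0.6756 -0.0202  0.1   ] [ 0.6779 -0.0147  0.1   ] [ 0.6797 -0.0144  0.0923]
brush0 [ 0.3342 -0.1946  0.0141] [ 0.2166 -1.2827]
brushN [ 0.5147 -0.1866  0.0895] [-0.0256  0.1075]
turner0 [ 0.3375 -0.304   0.013 ] [ 0.2311 -1.421 ]
turnerN [ 0.5189 -0.3014  0.0973] [ 0.181  -0.7092]
whisk0 [ 0.3416 -0.4169  0.0154] [ 0.1577 -1.0123]
whiskN [ 0.5299 -0.4123  0.0877] [ 0.2424 -0.8828]
tray [array([ 0.5311, -0.1524,  0.003 ]), array([ 0.3228, -0.1558,  0.022 ]), array([ 0.3318, -0.4514,  0.022 ])]
leverend [ 0.4472 -0.0174  0.0913]
gripstart [ 0.5261 -0.0137  0.0693]
```

Run:
```python
from h import *
np.set_printoptions(precision=4,suppress=True)
c1=lambda x,y:(170+x/4,120+y/4); c3=lambda x,y:(265+x/4,130+y/4)
A=np.array([.669,.168]); k=np.array([.5485,.163])
for a,b in [((235,90),(113,287)),((322,72),(125,185)),((415,100),(210,113)),((470,155),(326,105))]:
    p=tri(c3(*a),c1(*b)); r=p[:2]-A; print("jar",p,np.hypot(*r),np.degrees(np.arctan2(r[1],r[0])))
print("hub",tri(c3(335,490),c1(578,435)))
print("pawlpivot?",tri(c3(420,425),c1(585,332)))
for p in [(.589,-.0155,.058),(.486,-.0155,.076),(.447,-.0155,.083)]:
    print(p,prj("top",p),prj("side",p), (prj("top",p)-(170,120))*4,(prj("side",p)-(265,130))*4)
r=k-A; print(np.hypot(*r),np.degrees(np.arctan2(r[1],r[0])))
print(unp("side",*c3(123,340),.018),unp("top",*c1(262,533),.018))
```

```text
jar [0.6374 0.2513 0.1356] 0.08908467775358316 110.75279907692793
jar [0.7003 0.2536 0.1294] 0.09111788921260922 69.89255703062504
jar [0.7498 0.2117 0.1232] 0.09180634165579635 28.391112639767773
jar [0.7576 0.1445 0.1289] 0.09161437426409885 -14.847305609169629
hub [ 0.5963 -0.0144  0.0431]
pawlpivot? [ 0.6502 -0.0144  0.0809]
(0.589, -0.0155, 0.058) [314.7728 230.0008] [346.0009 249.9745] [579.0911 440.0033] [324.0038 479.8982]
(0.486, -0.0155, 0.076) [311.0884 271.8905] [305.7804 257.7933] [564.3535 607.562 ] [163.1216 511.1731]
(0.447, -0.0155, 0.083) [309.6318 288.4304] [289.8755 260.8358] [558.5273 673.7217] [ 99.5021 523.3431]
0.12060368982746761 -177.62394478199369
[0.5256 0.1718 0.018 ] [0.525  0.1718 0.018 ]
```

```bash
cat >> h.py <<'E'
from scipy.spatial.transform import Rotation as Ro, Slerp
np.set_printoptions(precision=4,suppress=True)
R0=np.array([[-1,0,0],[0,1,0],[0,0,-1.]])
def rz(d): return Ro.from_euler('z',d,degrees=True).as_matrix()
def ry(d): return Ro.from_euler('y',d,degrees=True).as_matrix()
def plan(wps,st=None):
    """wps: list of (pinch_pos,R,opening,nrows). prints text rows, multiple of 8 ->calls; relative to measured pose, single call only"""
    s=st or bot.read_state(); p0=np.array(s["position"]); Rm=np.array(s["tcp_rot"]); pc=p0-bot.pinch_z*Rm[:,2]; Rc=Rm
    rows=[];tot=0
    for p,R,o,n in wps:
        p=np.array(p,float); rel=Ro.from_matrix(Rc.T@R).as_rotvec()
        for i in range(1,n+1):
            q=pc+(p-pc)*i/n; Q=Rc@Ro.from_rotvec(rel*i/n).as_matrix(); t=q+bot.pinch_z*Q[:,2]
            rows.append(np.r_[Rm.T@(t-p0),Ro.from_matrix(Rm.T@Q).as_rotvec(degrees=True),o])
        st_=(np.linalg.norm(p-pc)/n*1000,np.degrees(np.linalg.norm(rel))/n); print("step mm,deg",np.round(st_,1)); pc,Rc=p,R
    print(len(rows)); print("; ".join(" ".join(["%.4f"%x for x in r[:3]]+["%.2f"%x for x in r[3:6]]+["%.3f"%r[6]]) for r in rows))
def st():
    s=bot.read_state(); R=s["tcp_rot"]; print("t",round(s["time_s"],2),"q",np.round(s["joint_positions"],1),"tcp",s["position"],"pinch",s["position"]-bot.pinch_z*R[:,2],"z",R[:,2],"y",R[:,1],"F",np.round(s["force"],1),"op",round(s["opening"],3))
E
python3 - <<'E'
from h import *
plan([([.5485,.163,.22],R0,.05,12)])
E
```

```text
step mm,deg [44.4  1.7]
12
-0.0379 -0.0231 0.0018 -0.00 -0.00 -1.74 0.050; -0.0757 -0.0462 0.0035 -0.00 -0.00 -3.48 0.050; -0.1136 -0.0693 0.0053 -0.00 -0.00 -5.22 0.050; -0.1514 -0.0923 0.0071 -0.00 -0.00 -6.97 0.050; -0.1893 -0.1154 0.0089 -0.00 -0.00 -8.71 0.050; -0.2271 -0.1385 0.0106 -0.00 -0.00 -10.45 0.050; -0.2650 -0.1616 0.0124 -0.00 -0.00 -12.19 0.050; -0.3029 -0.1847 0.0142 -0.00 -0.00 -13.93 0.050; -0.3407 -0.2078 0.0159 -0.00 -0.00 -15.67 0.050; -0.3786 -0.2309 0.0177 -0.00 -0.00 -17.42 0.050; -0.4164 -0.2539 0.0195 -0.00 -0.00 -19.16 0.050; -0.4543 -0.2770 0.0212 -0.00 -0.00 -20.90 0.050
```

Emit:
apply_moves(
  motion="-0.050 -0.030 0 0 0 -2.5 0.05; -0.100 -0.060 0 0 0 -5 0.05; -0.150 -0.092 0 0 0 -7 0.05; -0.200 -0.122 0 0 0 -9.5 0.05; -0.250 -0.152 0 0 0 -12 0.05; -0.300 -0.183 0 0 0 -14 0.05; -0.350 -0.213 0 0 0 -16 0.05; -0.400 -0.244 0 0 0 -18.5 0.05",
)

```text
time_s: 2.8
position: [0.5108, 0.2117, 0.2228]
tcp_rot: [[-0.999, 0.041, 0.001], [0.041, 0.999, 0.0], [-0.001, 0.0, -1.0]]
force: [1.4, 1.0, -0.4]
opening: 0.581
```

Run:
```python
from h import *
st()
plan([([.5485,.163,.13],R0,.05,4),([.5485,.163,.072],R0,.05,4)])
```

```text
t 2.8 q [ 10.9  24.6  92.6   0.   62.8 -76.8] tcp [0.5108 0.2117 0.2228] pinch [0.5108 0.2117 0.2415] z [ 0.0008  0.0004 -1.    ] y [0.0406 0.9992 0.0004] F [ 1.4  1.  -0.4] op 0.581
step mm,deg [31.8  0.6]
step mm,deg [14.5  0. ]
8
-0.0099 -0.0118 0.0279 0.01 0.01 -0.58 0.050; -0.0198 -0.0236 0.0558 0.01 0.02 -1.16 0.050; -0.0297 -0.0354 0.0836 0.02 0.03 -1.74 0.050; -0.0396 -0.0472 0.1115 0.02 0.05 -2.33 0.050; -0.0396 -0.0472 0.1260 0.02 0.05 -2.33 0.050; -0.0395 -0.0472 0.1405 0.02 0.05 -2.33 0.050; -0.0395 -0.0472 0.1550 0.02 0.05 -2.33 0.050; -0.0395 -0.0472 0.1695 0.02 0.05 -2.33 0.050
```

Emit:
apply_moves(
  motion="-0.020 -0.024 0.015 0 0 -1.2 0.05; -0.040 -0.047 0.040 0 0 -2.3 0.05; -0.040 -0.047 0.070 0 0 -2.3 0.05; -0.040 -0.047 0.100 0 0 -2.3 0.05; -0.040 -0.047 0.125 0 0 -2.3 0.05; -0.040 -0.047 0.145 0 0 -2.3 0.05; -0.040 -0.047 0.160 0 0 -2.3 0.05; -0.040 -0.047 0.169 0 0 -2.3 0.05",
)

```text
time_s: 3.8
position: [0.5476, 0.1646, 0.0529]
tcp_rot: [[-1.0, 0.002, -0.0], [0.002, 1.0, -0.0], [0.0, -0.0, -1.0]]
force: [0.3, 0.5, 0.2]
opening: 0.574
```

Run:
```python
from h import *
st()
t=bot.capture("top"); s=bot.capture("side"); crop(t,170,120,180,150,4,"pics/d1.png"); crop(s,265,130,180,150,4,"pics/d3.png")
```

```text
t 3.8 q [  5.5  40.2  97.1  -0.   42.7 -84.4] tcp [0.5476 0.1646 0.0529] pinch [0.5476 0.1646 0.0716] z [-0.0003 -0.     -1.    ] y [ 0.0018  1.     -0.    ] F [0.3 0.5 0.2] op 0.574
```

View pics/d3.png

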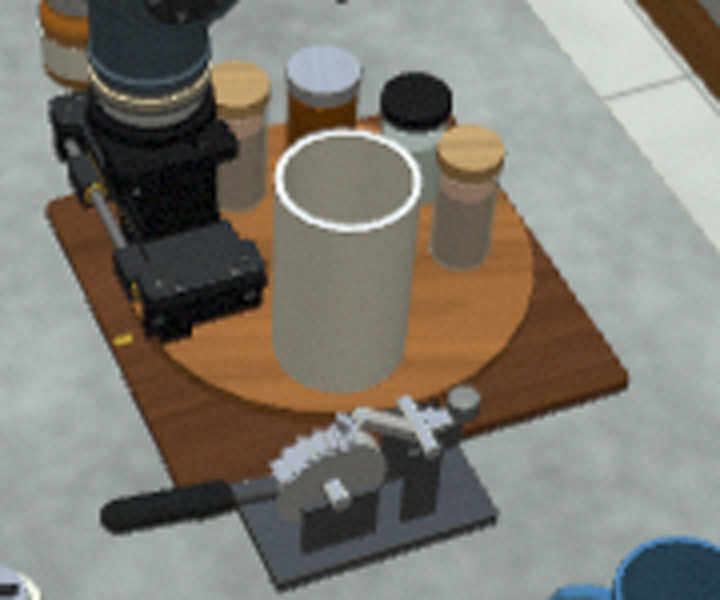

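The gripper is over the knob (hidden between the fingers at about (160,290)); the pot has not moved. I'll close it.

Emit:
apply_moves(
  motion="0 0 0 0 0 0 0.010; 0 0 0 0 0 0 0.010; 0 0 0 0 0 0 0.010; 0 0 0 0 0 0 0.010; 0 0 0 0 0 0 0.010; 0 0 0 0 0 0 0.010; 0 0 0 0 0 0 0.010; 0 0 0 0 0 0 0.010",
)

```text
time_s: 4.9
position: [0.5478, 0.1647, 0.0539]
tcp_rot: [[-1.0, 0.002, 0.001], [0.002, 1.0, 0.0], [-0.001, 0.0, -1.0]]
force: [-1.1, 0.4, 5.6]
opening: 0.223
```

Run:
```python
from h import *
st()
A=np.array([.6705,.170]); s=bot.read_state(); p=s["position"][:2]; r=p-A; print(np.hypot(*r))
a0=np.degrees(np.arctan2(r[1],r[0]))%360; rad=np.hypot(*r); print(a0)
tot=112-a0
# two calls, each from actual pose
w=[]
for i in range(1,17):
    f=i/16; a=np.radians(a0+tot*f); w.append(([*(A+rad*np.array([np.cos(a),np.sin(a)])),.0715],rz(tot*f)@np.array(s["tcp_rot"]),.01,1))
plan(w)
```

```text
t 4.9 q [  5.5  40.1  97.1   0.   42.8 -84.4] tcp [0.5478 0.1647 0.0539] pinch [0.5478 0.1647 0.0726] z [ 0.0006  0.0002 -1.    ] y [0.0018 1.     0.0002] F [-1.1  0.4  5.6] op 0.223
0.12282563940290726
182.48134478128534
step mm,deg [9.5 4.4]
step mm,deg [9.4 4.4]
step mm,deg [9.4 4.4]
step mm,deg [9.4 4.4]
step mm,deg [9.4 4.4]
step mm,deg [9.4 4.4]
step mm,deg [9.4 4.4]
step mm,deg [9.4 4.4]
step mm,deg [9.4 4.4]
step mm,deg [9.4 4.4]
step mm,deg [9.4 4.4]
step mm,deg [9.4 4.4]
step mm,deg [9.4 4.4]
step mm,deg [9.4 4.4]
step mm,deg [9.4 4.4]
step mm,deg [9.4 4.4]
16
0.0001 0.0094 0.0011 0.00 -0.00 4.41 0.010; -0.0006 0.0189 0.0011 0.01 -0.00 8.81 0.010; -0.0020 0.0282 0.0011 0.01 -0.00 13.22 0.010; -0.0041 0.0374 0.0011 0.01 -0.00 17.62 0.010; -0.0069 0.0464 0.0011 0.01 -0.00 22.03 0.010; -0.0104 0.0552 0.0011 0.02 -0.00 26.43 0.010; -0.0145 0.0637 0.0011 0.02 -0.01 30.84 0.010; -0.0193 0.0718 0.0011 0.02 -0.01 35.24 0.010; -0.0247 0.0796 0.0011 0.02 -0.01 39.65 0.010; -0.0307 0.0869 0.0012 0.03 -0.01 44.05 0.010; -0.0372 0.0937 0.0012 0.03 -0.01 48.46 0.010; -0.0442 0.1000 0.0012 0.03 -0.01 52.86 0.010; -0.0517 0.1057 0.0012 0.04 -0.01 57.27 0.010; -0.0596 0.1109 0.0012 0.04 -0.01 61.67 0.010; -0.0679 0.1154 0.0012 0.04 -0.01 66.08 0.010; -0.0765 0.1193 0.0012 0.04 -0.01 70.48 0.010
```

Gripped (opening 19.4 mm = knob). Following the arc.

Emit:
apply_moves(
  motion="0 0.0094 0 0 0 4.4 0.010; -0.0006 0.0189 0 0 0 8.8 0.010; -0.002 0.0282 0 0 0 13.2 0.010; -0.0041 0.0374 0 0 0 17.6 0.010; -0.0069 0.0464 0 0 0 22 0.010; -0.0104 0.0552 0 0 0 26.4 0.010; -0.0145 0.0637 0 0 0 30.8 0.010; -0.0193 0.0718 0 0 0 35.2 0.010",
)

```text
time_s: 5.9
position: [0.5653, 0.2373, 0.0539]
tcp_rot: [[-0.815, 0.58, -0.003], [0.58, 0.815, 0.001], [0.003, -0.001, -1.0]]
force: [-4.5, 2.3, 8.1]
opening: 0.218
```

Run:
```python
from h import *
st()
A=np.array([.6705,.170]); s=bot.read_state(); p=s["position"][:2]; r=p-A; print(np.hypot(*r))
a0=np.degrees(np.arctan2(r[1],r[0]))%360; rad=np.hypot(*r); print(a0)
tot=111-a0
w=[]
for i in range(1,9):
    f=i/8; a=np.radians(a0+tot*f); w.append(([*(A+rad*np.array([np.cos(a),np.sin(a)])),.0715],rz(tot*f)@np.array(s["tcp_rot"]),.01,1))
plan(w)
```

```text
t 5.9 q [ 12.3  42.2  90.8   0.1  47.2 -42.3] tcp [0.5653 0.2373 0.0539] pinch [0.5653 0.2373 0.0726] z [-0.0034  0.0006 -1.    ] y [ 0.5798  0.8148 -0.0015] F [-4.5  2.3  8.1] op 0.218
0.12487788645069794
147.41059305934203
step mm,deg [10.   4.6]
step mm,deg [9.9 4.6]
step mm,deg [9.9 4.6]
step mm,deg [9.9 4.6]
step mm,deg [9.9 4.6]
step mm,deg [9.9 4.6]
step mm,deg [9.9 4.6]
step mm,deg [9.9 4.6]
8
0.0002 0.0099 0.0011 -0.01 0.01 4.55 0.010; -0.0005 0.0198 0.0011 -0.03 0.01 9.10 0.010; -0.0020 0.0296 0.0011 -0.04 0.02 13.65 0.010; -0.0042 0.0393 0.0011 -0.06 0.03 18.21 0.010; -0.0073 0.0487 0.0010 -0.07 0.03 22.76 0.010; -0.0110 0.0579 0.0010 -0.08 0.04 27.31 0.010; -0.0155 0.0668 0.0010 -0.10 0.05 31.86 0.010; -0.0206 0.0753 0.0009 -0.11 0.05 36.41 0.010
```

Emit:
apply_moves(
  motion="0.0002 0.0099 0 0 0 4.5 0.010; -0.0005 0.0198 0 0 0 9.1 0.010; -0.002 0.0296 0 0 0 13.7 0.010; -0.0042 0.0393 0 0 0 18.2 0.010; -0.0073 0.0487 0 0 0 22.8 0.010; -0.011 0.0579 0 0 0 27.3 0.010; -0.0155 0.0668 0 0 0 31.9 0.010; -0.0206 0.0753 0 0 0 36.4 0.010",
)

```text
time_s: 6.9
position: [0.6257, 0.2888, 0.0539]
tcp_rot: [[-0.311, 0.95, -0.003], [0.95, 0.311, 0.004], [0.005, -0.001, -1.0]]
force: [-4.6, 6.0, 6.0]
opening: 0.224
```

Run:
```python
from h import *
st()
t=bot.capture("top"); s=bot.capture("side"); crop(t,170,120,180,150,4,"pics/e1.png"); crop(s,265,130,180,150,4,"pics/e3.png")
```

```text
t 6.9 q [15.4 46.5 78.8  0.3 54.8 -2.9] tcp [0.6257 0.2888 0.0539] pinch [0.6258 0.2888 0.0726] z [-0.0028  0.004  -1.    ] y [ 0.9505  0.3108 -0.0014] F [-4.6  6.   6. ] op 0.224
```

View pics/e1.png

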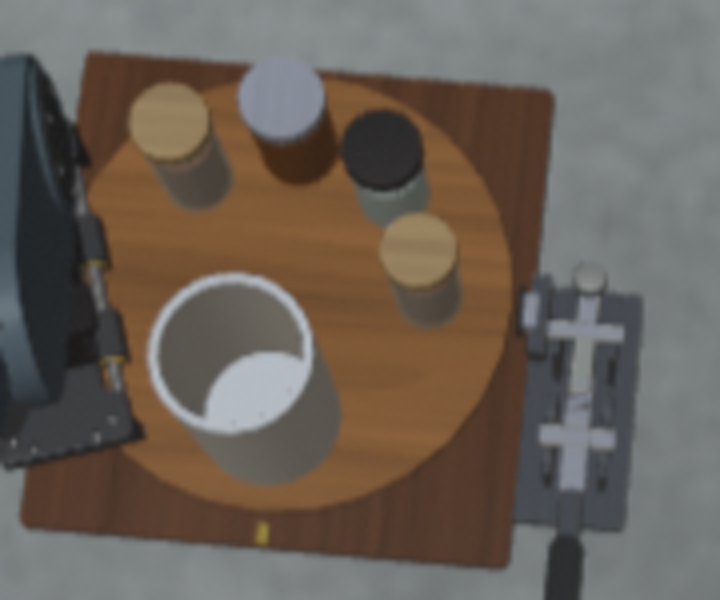

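View pics/e3.png

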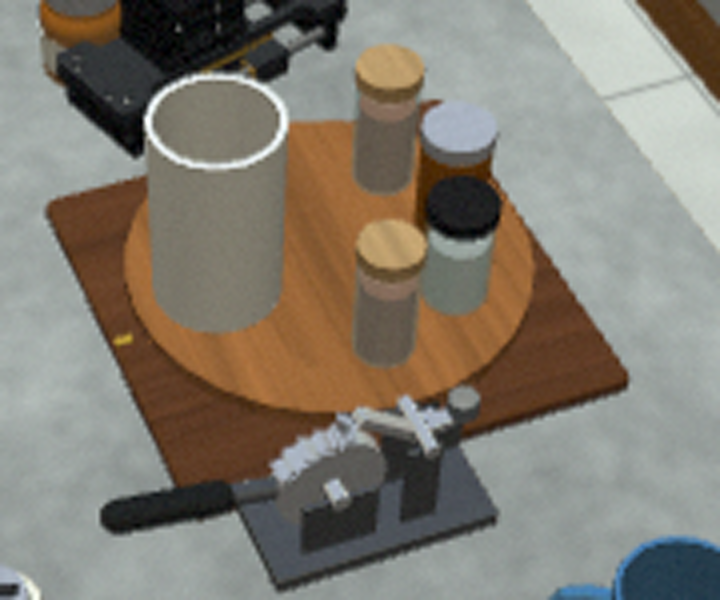

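Run:
```python
from h import *
c1=lambda x,y:(170+x/4,120+y/4); c3=lambda x,y:(265+x/4,130+y/4)
p=tri(c3(217,121),c1(231,353)); print(p, unp("top",*c1(231,353),.19),unp("side",*c3(217,121),.19))
r=p[:2]-[.6705,.170]; print(np.arctan2(-r[1],-r[0]))
st()
plan([([.6257,.2888,.0726],bot.read_state()["tcp_rot"],.05,3),([.6257,.2888,.22],bot.read_state()["tcp_rot"],.05,5)])
```

```text
[0.5922 0.1704 0.1896] [0.5914 0.1704 0.19  ] [0.5927 0.17   0.19  ]
-0.0045240318017370955
t 7.0 q [15.4 46.6 78.7  0.4 54.7 -3. ] tcp [0.6271 0.2894 0.0539] pinch [0.6271 0.2893 0.0726] z [-0.0001  0.0053 -1.    ] y [0.9503 0.3113 0.0015] F [-3.9  7.8  6.6] op 0.22
step mm,deg [0.5 0. ]
step mm,deg [29.5  0. ]
8
-0.0000 -0.0005 0.0000 0.00 0.00 0.00 0.050; -0.0000 -0.0010 0.0000 0.00 0.00 0.00 0.050; -0.0000 -0.0015 0.0000 0.00 0.00 0.00 0.050; 0.0001 -0.0015 -0.0294 0.00 0.00 0.00 0.050; 0.0003 -0.0014 -0.0589 0.00 0.00 0.00 0.050; 0.0004 -0.0014 -0.0884 0.00 0.00 0.00 0.050; 0.0006 -0.0013 -0.1179 0.00 0.00 0.00 0.050; 0.0007 -0.0013 -0.1474 0.00 0.00 0.00 0.050
```

Pot is at the front: rim centre (0.592, 0.170), angle ≈ 0. Releasing and rising.

Emit:
apply_moves(
  motion="0 0 0 0 0 0 0.050; 0 0 0 0 0 0 0.050; 0 0 0 0 0 0 0.050; 0 0 -0.03 0 0 0 0.050; 0 0 -0.07 0 0 0 0.050; 0 0 -0.12 0 0 0 0.050; 0 0 -0.17 0 0 0 0.050; 0 0 -0.20 0 0 0 0.050",
)

```text
time_s: 8.0
position: [0.6284, 0.2856, 0.2567]
tcp_rot: [[-0.313, 0.95, 0.004], [0.95, 0.313, 0.001], [-0.001, 0.004, -1.0]]
force: [1.1, 0.8, -0.7]
opening: 0.579
```

Run:
```python
from h import *
st()
plan([([.47,.2,.28],rz(-35)@R0,.05,6),([.484,-.015,.22],R0,.05,5),([.484,-.015,.15],R0,.05,3),([.484,-.015,.077],R0,.05,2)])
```

```text
t 8.0 q [15.2 33.6 69.8 -0.  76.4 -3.1] tcp [0.6284 0.2856 0.2567] pinch [0.6283 0.2856 0.2754] z [ 0.0039  0.0008 -1.    ] y [0.9496 0.3134 0.004 ] F [ 1.1  0.8 -0.7] op 0.579
step mm,deg [30.   6.1]
step mm,deg [44.7  7. ]
step mm,deg [23.3  0. ]
step mm,deg [36.5  0. ]
16
-0.0053 -0.0295 -0.0009 0.04 0.02 -6.12 0.050; -0.0106 -0.0591 -0.0018 0.07 0.03 -12.25 0.050; -0.0158 -0.0886 -0.0027 0.11 0.05 -18.37 0.050; -0.0211 -0.1181 -0.0035 0.14 0.07 -24.49 0.050; -0.0264 -0.1477 -0.0044 0.18 0.08 -30.61 0.050; -0.0317 -0.1772 -0.0053 0.21 0.10 -36.74 0.050; -0.0734 -0.1881 0.0067 0.21 0.11 -43.74 0.050; -0.1151 -0.1989 0.0186 0.20 0.13 -50.74 0.050; -0.1568 -0.2098 0.0306 0.19 0.14 -57.74 0.050; -0.1985 -0.2207 0.0426 0.19 0.15 -64.74 0.050; -0.2402 -0.2315 0.0546 0.18 0.17 -71.74 0.050; -0.2402 -0.2316 0.0779 0.18 0.17 -71.74 0.050; -0.2402 -0.2317 0.1012 0.18 0.17 -71.74 0.050; -0.2402 -0.2318 0.1246 0.18 0.17 -71.74 0.050; -0.2401 -0.2320 0.1611 0.18 0.17 -71.74 0.050; -0.2401 -0.2321 0.1976 0.18 0.17 -71.74 0.050
```

Emit:
apply_moves(
  motion="-0.007 -0.030 0 0 0 -8 0.05; -0.014 -0.060 0 0 0 -16 0.05; -0.020 -0.090 0 0 0 -24 0.05; -0.030 -0.125 0 0 0 -33 0.05; -0.060 -0.160 0 0 0 -42 0.05; -0.105 -0.190 0 0 0 -52 0.05; -0.160 -0.215 0 0 0 -62 0.05; -0.215 -0.230 0.010 0 0 -71.7 0.05",
)

```text
time_s: 9.0
position: [0.4762, 0.0166, 0.2455]
tcp_rot: [[-1.0, 0.019, 0.002], [0.019, 1.0, -0.001], [-0.002, -0.001, -1.0]]
force: [0.8, -0.7, 0.1]
opening: 0.575
```

Run:
```python
from h import *
st()
plan([([.484,-.015,.19],R0,.05,2),([.484,-.015,.077],R0,.05,6)])
```

```text
t 9.0 q [ -11.5   17.   101.2   -0.    61.7 -100.4] tcp [0.4762 0.0166 0.2455] pinch [0.4762 0.0166 0.2642] z [ 0.0017 -0.0006 -1.    ] y [ 0.0188  0.9998 -0.0006] F [ 0.8 -0.7  0.1] op 0.575
step mm,deg [40.5  0.5]
step mm,deg [18.8  0. ]
8
-0.0041 -0.0157 0.0371 -0.02 0.05 -0.54 0.050; -0.0083 -0.0314 0.0742 -0.03 0.10 -1.08 0.050; -0.0082 -0.0314 0.0931 -0.03 0.10 -1.08 0.050; -0.0082 -0.0313 0.1119 -0.03 0.10 -1.08 0.050; -0.0082 -0.0313 0.1307 -0.03 0.10 -1.08 0.050; -0.0081 -0.0313 0.1496 -0.03 0.10 -1.08 0.050; -0.0081 -0.0313 0.1684 -0.03 0.10 -1.08 0.050; -0.0081 -0.0313 0.1872 -0.03 0.10 -1.08 0.050
```

Run:
```python
from h import *
plan([([.484,-.015,.17],ry(-15)@R0,.05,3),([.484,-.015,.0765],ry(-15)@R0,.05,5)])
```

```text
step mm,deg [33.2  5. ]
step mm,deg [18.7  0. ]
8
-0.0044 -0.0104 0.0313 -0.06 -4.97 -0.36 0.050; -0.0087 -0.0208 0.0625 -0.12 -9.94 -0.71 0.050; -0.0131 -0.0313 0.0936 -0.18 -14.90 -1.07 0.050; -0.0130 -0.0312 0.1123 -0.18 -14.90 -1.07 0.050; -0.0130 -0.0312 0.1310 -0.18 -14.90 -1.07 0.050; -0.0130 -0.0312 0.1497 -0.18 -14.90 -1.07 0.050; -0.0129 -0.0312 0.1684 -0.18 -14.90 -1.07 0.050; -0.0129 -0.0312 0.1871 -0.18 -14.90 -1.07 0.050
```

Emit:
apply_moves(
  motion="-0.0044 -0.0104 0.0313 0 -5 -0.4 0.050; -0.0087 -0.0208 0.0625 0 -10 -0.7 0.050; -0.0131 -0.0312 0.0936 0 -15 -1 0.050; -0.0131 -0.0312 0.1123 0 -15 -1 0.050; -0.013 -0.0312 0.131 0 -15 -1 0.050; -0.013 -0.0312 0.150 0 -15 -1 0.050; -0.013 -0.0312 0.1685 0 -15 -1 0.050; -0.013 -0.0312 0.187 0 -15 -1 0.050",
)

```text
time_s: 10.0
position: [0.4891, -0.0137, 0.0574]
tcp_rot: [[-0.966, 0.007, 0.259], [0.007, 1.0, -0.005], [-0.259, -0.003, -0.966]]
force: [0.4, 0.5, -0.2]
opening: 0.577
```

Run:
```python
from h import *
st()
t=bot.capture("top"); s=bot.capture("side"); crop(t,230,190,150,130,5,"pics/f1.png"); crop(s,255,180,150,120,5,"pics/f3.png")
```

```text
t 10.0 q [ -17.4   34.9  120.6   22.9   10.8 -129. ] tcp [ 0.4891 -0.0137  0.0574] pinch [ 0.4842 -0.0136  0.0755] z [ 0.2591 -0.0046 -0.9658] y [ 0.0075  1.     -0.0027] F [ 0.4  0.5 -0.2] op 0.577
```

View pics/f3.png

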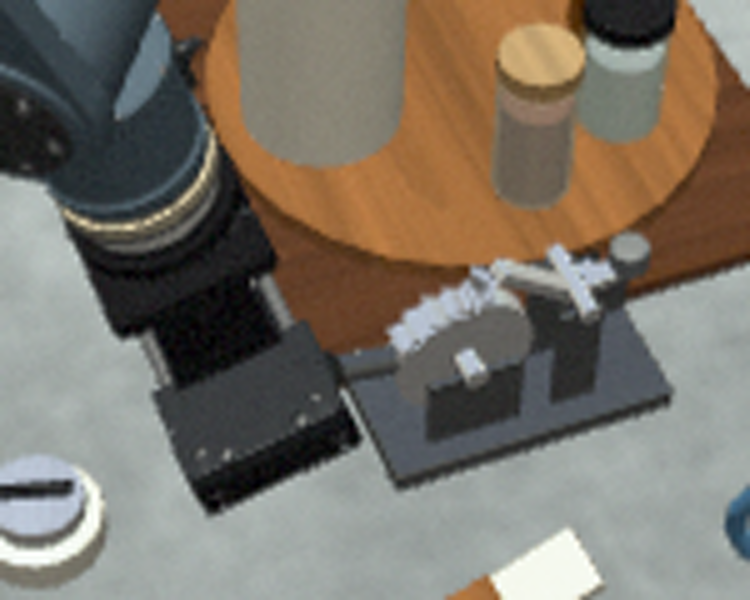

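View pics/f1.png

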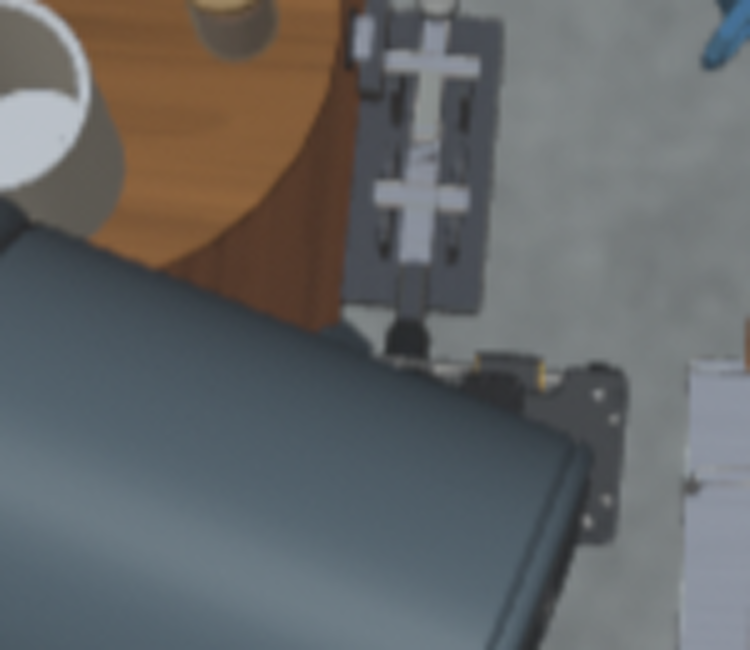

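Emit:
apply_moves(
  motion="0 0 0 0 0 0 0.010; 0 0 0 0 0 0 0.010; 0 0 0 0 0 0 0.010; 0 0 0 0 0 0 0.010; 0 0 0 0 0 0 0.010; 0 0 0 0 0 0 0.010; 0 0 0 0 0 0 0.010; 0 0 0 0 0 0 0.010",
)

```text
time_s: 11.1
position: [0.489, -0.0114, 0.0585]
tcp_rot: [[-0.966, 0.006, 0.259], [0.006, 1.0, -0.002], [-0.259, 0.0, -0.966]]
force: [3.1, 11.0, 2.3]
opening: 0.23
```

Run:
```python
from h import *
st()
s=bot.read_state(); Rm=np.array(s["tcp_rot"]); c=s["position"]-bot.pinch_z*Rm[:,2]
P=np.array([.5885,c[1],.058]); v=c-P; r=np.hypot(v[0],v[2]); a0=np.arctan2(v[2],-v[0]); print(r,np.degrees(a0))
a1=np.radians(10)+.90; w=[]
for i in range(1,17):
    f=i/16; a=a0+(a1-a0)*f
    w.append((P+r*np.array([-np.cos(a),0,np.sin(a)]),ry(30*f)@Rm,.01,1))
plan(w)
```

```text
t 11.1 q [ -17.2   34.8  120.6   22.9   11.1 -128.8] tcp [ 0.489  -0.0114  0.0585] pinch [ 0.4842 -0.0113  0.0766] z [ 0.2585 -0.0015 -0.966 ] y [0.0063 1.     0.0001] F [ 3.1 11.   2.3] op 0.23
0.1059524835492594 10.1003005668841
step mm,deg [5.9 1.9]
step mm,deg [5.9 1.9]
step mm,deg [5.9 1.9]
step mm,deg [5.9 1.9]
step mm,deg [5.9 1.9]
step mm,deg [5.9 1.9]
step mm,deg [5.9 1.9]
step mm,deg [5.9 1.9]
step mm,deg [5.9 1.9]
step mm,deg [5.9 1.9]
step mm,deg [5.9 1.9]
step mm,deg [5.9 1.9]
step mm,deg [5.9 1.9]
step mm,deg [5.9 1.9]
step mm,deg [5.9 1.9]
step mm,deg [5.9 1.9]
16
-0.0021 0.0000 -0.0053 0.01 1.87 -0.00 0.010; -0.0044 0.0000 -0.0105 0.02 3.75 -0.01 0.010; -0.0071 0.0000 -0.0155 0.03 5.62 -0.01 0.010; -0.0100 0.0000 -0.0204 0.05 7.50 -0.01 0.010; -0.0132 0.0000 -0.0251 0.06 9.37 -0.01 0.010; -0.0166 0.0001 -0.0296 0.07 11.25 -0.02 0.010; -0.0203 0.0001 -0.0338 0.08 13.12 -0.02 0.010; -0.0242 0.0001 -0.0378 0.09 15.00 -0.02 0.010; -0.0283 0.0001 -0.0416 0.10 16.87 -0.03 0.010; -0.0326 0.0001 -0.0452 0.12 18.75 -0.03 0.010; -0.0371 0.0002 -0.0485 0.13 20.62 -0.03 0.010; -0.0418 0.0002 -0.0515 0.14 22.50 -0.03 0.010; -0.0467 0.0002 -0.0542 0.15 24.37 -0.04 0.010; -0.0517 0.0002 -0.0566 0.16 26.25 -0.04 0.010; -0.0568 0.0003 -0.0588 0.17 28.12 -0.04 0.010; -0.0620 0.0003 -0.0606 0.18 30.00 -0.05 0.010
```

Emit:
apply_moves(
  motion="-0.0021 0.002 -0.0053 0 1.9 0 0.010; -0.0044 0.002 -0.0105 0 3.75 0 0.010; -0.0071 0.002 -0.0155 0 5.6 0 0.010; -0.010 0.002 -0.0204 0 7.5 0 0.010; -0.0132 0.002 -0.0251 0 9.4 0 0.010; -0.0166 0.002 -0.0296 0 11.25 0 0.010; -0.0203 0.002 -0.0338 0 13.1 0 0.010; -0.0242 0.002 -0.0378 0 15 0 0.010",
)

```text
time_s: 12.1
position: [0.5007, -0.011, 0.1001]
tcp_rot: [[-1.0, 0.007, -0.005], [0.007, 1.0, -0.002], [0.005, -0.002, -1.0]]
force: [-0.2, -0.7, -7.4]
opening: 0.227
```

Run:
```python
from h import *
st()
s=bot.read_state(); Rm=np.array(s["tcp_rot"]); c=s["position"]-bot.pinch_z*Rm[:,2]
P=np.array([.5885,c[1],.058]); v=c-P; r=np.hypot(v[0],v[2]); a0=np.arctan2(v[2],-v[0]); print(r,np.degrees(a0),a0-np.radians(10))
a1=np.radians(10)+.92; w=[]
for i in range(1,9):
    f=i/8; a=a0+(a1-a0)*f
    w.append((P+r*np.array([-np.cos(a),0,np.sin(a)]),ry(15*f)@Rm,.01,1))
plan(w)
```

```text
t 12.1 q [ -13.9   32.   105.9   -0.3   42.4 -103.4] tcp [ 0.5007 -0.011   0.1001] pinch [ 0.5008 -0.0109  0.1188] z [-0.0049 -0.0019 -1.    ] y [ 0.0068  1.     -0.002 ] F [-0.2 -0.7 -7.4] op 0.227
0.1066934875063271 34.7534798795258 0.4320297252238945
step mm,deg [6.5 1.9]
step mm,deg [6.5 1.9]
step mm,deg [6.5 1.9]
step mm,deg [6.5 1.9]
step mm,deg [6.5 1.9]
step mm,deg [6.5 1.9]
step mm,deg [6.5 1.9]
step mm,deg [6.5 1.9]
8
-0.0032 0.0000 -0.0053 0.01 1.87 -0.00 0.010; -0.0068 0.0000 -0.0103 0.03 3.75 -0.01 0.010; -0.0106 0.0000 -0.0151 0.04 5.62 -0.01 0.010; -0.0148 0.0001 -0.0196 0.05 7.50 -0.01 0.010; -0.0191 0.0001 -0.0239 0.06 9.37 -0.02 0.010; -0.0238 0.0001 -0.0278 0.08 11.25 -0.02 0.010; -0.0287 0.0001 -0.0315 0.09 13.12 -0.03 0.010; -0.0337 0.0002 -0.0348 0.10 15.00 -0.03 0.010
```

Emit:
apply_moves(
  motion="-0.0032 0 -0.0053 0 1.9 0 0.010; -0.0068 0 -0.0103 0 3.75 0 0.010; -0.0106 0 -0.0151 0 5.6 0 0.010; -0.0148 0 -0.0196 0 7.5 0 0.010; -0.0191 0 -0.0239 0 9.4 0 0.010; -0.0238 0 -0.0278 0 11.25 0 0.010; -0.0287 0 -0.0315 0 13.1 0 0.010; -0.0337 0 -0.0348 0 15 0 0.010",
)

```text
time_s: 13.1
position: [0.531, -0.0111, 0.134]
tcp_rot: [[-0.962, 0.007, -0.271], [0.007, 1.0, -0.0], [0.271, -0.002, -0.962]]
force: [-6.2, -1.5, -6.6]
opening: 0.23
```

Run:
```python
from h import *
st()
s=bot.read_state(); Rm=np.array(s["tcp_rot"]); c=s["position"]-bot.pinch_z*Rm[:,2]
P=np.array([.5885,c[1],.058]); v=c-P; r=np.hypot(v[0],v[2]); a0=np.arctan2(v[2],-v[0]); print(r,np.degrees(a0),a0-np.radians(10))
s=bot.capture("side"); crop(s,255,180,150,120,5,"pics/g3.png")
```

```text
t 13.1 q [-11.4  36.5  88.7  -3.3  70.3 -99.5] tcp [ 0.531  -0.0111  0.134 ] pinch [ 0.5361 -0.0111  0.152 ] z [-0.2715 -0.     -0.9624] y [ 0.0065  1.     -0.0019] F [-6.2 -1.5 -6.6] op 0.23
0.10760201012177165 60.871211793927856 0.8878701402834122
```

View pics/g3.png

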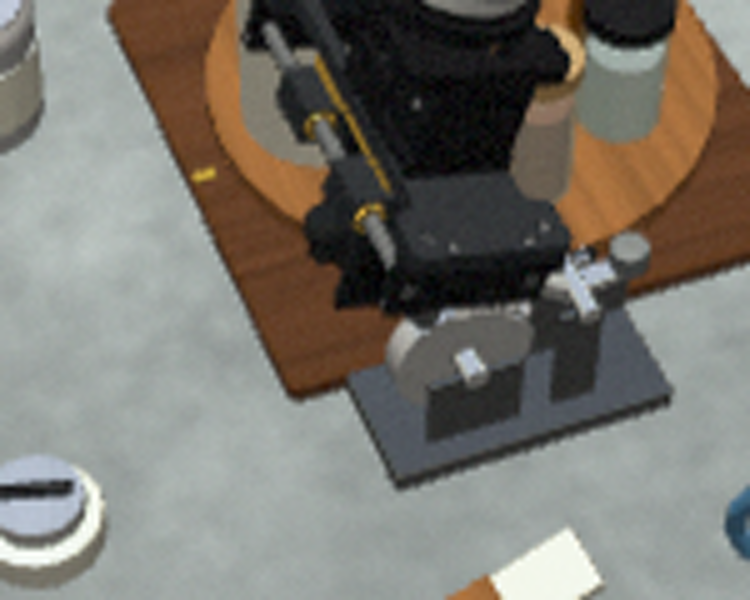

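Emit:
apply_moves(
  motion="-0.0015 0 -0.0015 0 0 0 0.010; -0.003 0 -0.003 0 0 0 0.010; -0.0045 0 -0.0045 0 0 0 0.010; -0.0045 0 -0.0045 0 0 0 0.010; -0.0045 0 -0.0045 0 0 0 0.06; -0.0045 0 -0.0045 0 0 0 0.06; -0.0045 0 -0.0045 0 0 0 0.06; -0.0045 0 -0.0045 0 0 0 0.06",
)

```text
time_s: 14.15
position: [0.5422, -0.0114, 0.1391]
tcp_rot: [[-0.966, 0.007, -0.257], [0.007, 1.0, -0.001], [0.257, -0.002, -0.966]]
force: [-0.7, -0.8, -0.6]
opening: 0.599
```

Run:
```python
from h import *
st()
s=bot.capture("side"); crop(s,255,180,150,120,5,"pics/g4.png")
```

```text
t 14.15 q [-11.3  36.4  87.4  -3.1  70.8 -99.5] tcp [ 0.5422 -0.0114  0.1391] pinch [ 0.547  -0.0114  0.1572] z [-0.2575 -0.0006 -0.9663] y [ 0.007   1.     -0.0025] F [-0.7 -0.8 -0.6] op 0.599
```

View pics/g4.png

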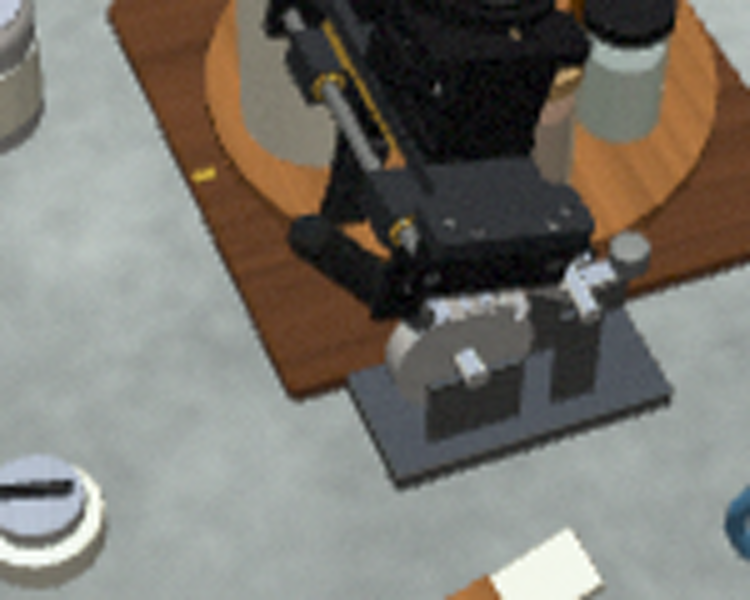

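Emit:
apply_moves(
  motion="0 0 -0.02 0 0 0 0.06; 0 0 -0.04 0 0 0 0.06; 0 0 -0.06 0 0 0 0.06; 0 0 -0.08 0 0 0 0.06; 0 0 -0.10 0 -4 0 0.06; 0 0 -0.12 0 -8 0 0.06; 0 0 -0.14 0 -12 0 0.06; 0 0 -0.16 0 -15 0 0.06",
)

```text
time_s: 15.2
position: [0.583, -0.0112, 0.2943]
tcp_rot: [[-1.0, 0.007, 0.002], [0.007, 1.0, -0.002], [-0.002, -0.002, -1.0]]
force: [0.8, -0.5, 0.9]
opening: 0.692
```

Run:
```python
from h import *
st()
s=bot.capture("side"); crop(s,255,160,150,120,5,"pics/g5.png")
t=bot.capture("top"); cv2.imwrite("pics/top5.png",t[:,:,::-1])
for a in (.54,.82,1.10):
    for P in [(.5885,-.0125,.058)]:
        for L in (.062,.145):
            b=a+np.radians(10); p=np.array(P)+L*np.array([-np.cos(b),0,np.sin(b)]); print(a,L,(prj("side",p)-(255,160))*5)
```

```text
t 15.2 q [ -12.    22.6   83.3   -0.1   73.9 -101.6] tcp [ 0.583  -0.0112  0.2943] pinch [ 0.583  -0.0112  0.313 ] z [ 0.0021 -0.0023 -1.    ] y [ 0.0071  1.     -0.0023] F [ 0.8 -0.5  0.9] op 0.692
0.54 0.062 [362.301  419.9131]
0.54 0.145 [232.5288 382.5034]
0.82 0.062 [388.5412 396.4541]
0.82 0.145 [295.8581 324.1434]
1.1 0.062 [420.0566 376.8416]
1.1 0.145 [373.515 275.328]
```

View pics/g5.png

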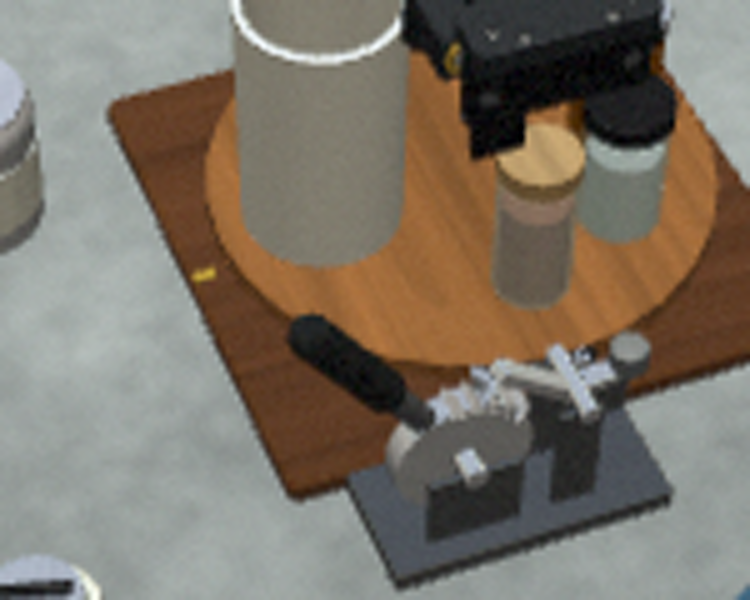

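View pics/top5.png

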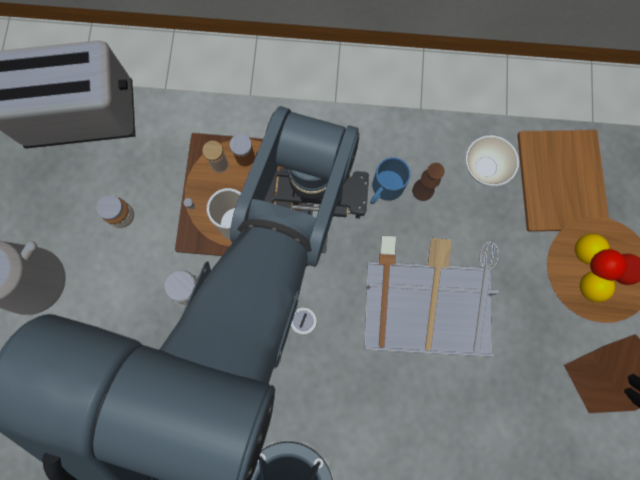

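```bash
cat > kin.py <<'E'
import numpy as np
from scipy.optimize import least_squares
from scipy.spatial.transform import Rotation as Ro
def fk(q,P):
    h,a,L1,L2,o2,d,yo=P; q=np.radians(q)
    # planar, pitch from up
    Rj=Ro.from_euler('z',q[0])
    p=np.array([a,yo,h]); R=Rj*Ro.from_euler('y',q[1]); p=Rj.apply(p)+R.apply([0,0,L1])
    R=R*Ro.from_euler('y',q[2]); p=p+R.apply([o2,0,L2])
    R=R*Ro.from_euler('z',q[3])*Ro.from_euler('y',q[4])
    R=R*Ro.from_euler('z',q[5]); p=p+R.apply([0,0,d]); return p,R.as_matrix()
D=[([58.871,30.224,82.088,0,67.689,-10.227],[.223,.584,.223]),
([10.9,24.6,92.6,0,62.8,-76.8],[.5108,.2117,.2228]),([5.5,40.2,97.1,0,42.7,-84.4],[.5476,.1646,.0529]),
([12.3,42.2,90.8,.1,47.2,-42.3],[.5653,.2373,.0539]),([15.4,46.5,78.8,.3,54.8,-2.9],[.6257,.2888,.0539]),
([15.2,33.6,69.8,0,76.4,-3.1],[.6284,.2856,.2567]),([-11.5,17,101.2,0,61.7,-100.4],[.4762,.0166,.2455]),
([-17.4,34.9,120.6,22.9,10.8,-129],[.4891,-.0137,.0574]),([-13.9,32,105.9,-.3,42.4,-103.4],[.5007,-.011,.1001]),
([-11.4,36.5,88.7,-3.3,70.3,-99.5],[.531,-.0111,.134]),([-12,22.6,83.3,-.1,73.9,-101.6],[.583,-.0112,.2943])]
def fit():
    f=lambda P:np.concatenate([fk(q,P)[0]-p for q,p in D])
    return least_squares(f,[.2,0,.4,.4,0,.25,.11])
P=np.array([.2,0,.4,.4,0,.25,.11])
if __name__=="__main__":
    r=fit(); print(np.round(r.x,4).tolist(),np.abs(r.fun).max()); 
    for q,p in D[-3:]: print(np.round(fk(q,r.x)[1],3))
else:
    P=fit().x
LO=np.radians([-176,-43,13,-81,0,-163]);HI=np.radians([176,126,139.5,261,151,163])
def ik(pos,R,q0):
    def f(q):
        p,M=fk(np.degrees(q),P); return np.r_[(p-pos)*5,(Ro.from_matrix(M.T@R)).as_rotvec()]
    r=least_squares(f,np.clip(np.radians(q0),LO+1e-3,HI-1e-3),bounds=(LO,HI)); return np.degrees(r.x),np.abs(r.fun).max()
E
python3 kin.py
```

```text
[0.2738, -0.0003, 0.5881, 0.3922, 0.1143, 0.3047, 0.111] 0.0006543348401315541
[[-0.005 -1.    -0.006]
 [-1.     0.005 -0.002]
 [ 0.002  0.006 -1.   ]]
[[-0.006 -0.962 -0.272]
 [-1.     0.006 -0.   ]
 [ 0.002  0.272 -0.962]]
[[-0.007 -1.     0.003]
 [-1.     0.006 -0.002]
 [ 0.002 -0.003 -1.   ]]
```

```bash
sed -i "s/return p,R.as_matrix()/return p,(R*Ro.from_euler('z',np.pi\/2)).as_matrix()/" kin.py
python3 - <<'E'
from h import *
from kin import *
q0=bot.read_state()["joint_positions"]; pz=bot.pinch_z
print("pot: tilt forward a, yaw psi")
for z in (.22,.28,.42):
  for a in (20,35,45,55,66):
   for psi in (0,):
    R=rz(psi)@ry(-a)@R0; q,e=ik(np.array([.592,.17,z])+pz*R[:,2],R,[5,20,100,0,40,-90]); 
    # radial yaw = j1
    R=rz(q[0])@ry(-a)@R0; q,e=ik(np.array([.592,.17,z])+pz*R[:,2],R,q); R=rz(q[0])@ry(-a)@R0; q,e=ik(np.array([.592,.17,z])+pz*R[:,2],R,q)
    print(z,a,np.round(q,1),round(e,4))
print("pick")
for n,y in (("brush",-.189),("turner",-.302),("whisk",-.413)):
  for a in (0,-15,-30,-45):
    R=ry(-a)@R0; q,e=ik(np.array([.49,y,.084])+pz*R[:,2],R,[-40,30,100,0,50,-120]); print(n,a,np.round(q,1),round(e,4))
E
```

```text
pot: tilt forward a, yaw psi
0.22 20 [  5.7  25.2  99.4  -0.1  35.3 -89.6] 0.0
0.22 35 [  5.9  24.3 110.   -3.3  10.7 -85.9] 0.0
0.22 45 [  5.7  24.6 113.9 -81.    0.   -9.1] 0.0615
0.22 55 [  5.7  23.9 113.4 -39.5   0.  -50.4] 0.2134
0.22 66 [  5.8  23.  112.8 -81.    0.   -9.2] 0.3807
0.28 20 [  5.7  20.6  95.6  -0.1  43.8 -89.7] 0.0
0.28 35 [  5.9  18.4 106.4  -1.8  20.2 -87.5] 0.0
0.28 45 [  6.3  19.  113.2 -27.1   3.3 -61.4] 0.0
0.28 55 [  5.7  18.5 113.9 -50.    0.  -39.9] 0.1286
0.28 66 [  5.8  17.6 113.3 -81.    0.   -9.2] 0.2957
0.42 20 [  5.7  12.9  83.6  -0.1  63.5 -89.7] 0.0
0.42 35 [  5.9   8.5  94.7  -0.9  41.8 -88.5] 0.0
0.42 45 [  6.3   7.  102.   -3.4  26.1 -85.5] 0.0
0.42 55 [  7.    7.  108.8 -17.8   9.7 -70.4] 0.0
0.42 66 [  5.7   6.9 112.2 -81.    0.   -9.2] 0.0899
pick
brush 0 [ -33.3   36.7  103.7   -0.    39.6 -123.3] 0.0
brush -15 [ -29.3   41.    93.6   -8.5   58.8 -114. ] 0.0
brush -30 [ -26.3   47.    83.9  -13.2   76.8 -110.1] 0.0
brush -45 [ -24.2   53.8   74.9  -16.9   93.5 -108.7] 0.0
turner 0 [ -42.8   39.2   96.3   -0.    44.5 -132.8] 0.0
turner -15 [ -38.2   43.5   86.7  -10.4   62.1 -122.3] 0.0
turner -30 [ -34.6   49.3   77.3  -16.8   79.3 -117.7] 0.0
turner -45 [ -32.    56.1   68.3  -22.1   95.5 -116.1] 0.0
whisk 0 [ -50.1   42.7   86.4    0.    50.9 -140.1] 0.0
whisk -15 [ -45.3   47.    77.2  -11.5   66.9 -129.8] 0.0
whisk -30 [ -41.6   52.8   67.8  -19.5   83.2 -125.1] 0.0
whisk -45 [ -38.7   59.5   58.6  -26.6   98.8 -123.9] 0.0
```

Run:
```python
from h import *
from kin import *
pz=bot.pinch_z
for z in (.22,.42):
  for a in (45,60,75):
   for psi in (30,60,80,100,-60):
    best=None
    R=rz(psi)@ry(-a)@R0
    for q0 in ([5,20,100,45,60,-120],[5,20,100,80,70,-150],[5,20,100,80,70,0],[5,20,100,-45,60,-60],[5,20,100,170,40,90],[5,20,100,100,40,60]):
      q,e=ik(np.array([.592,.17,z])+pz*R[:,2],R,q0)
      if best is None or e<best[1]-1e-3: best=(q,e)
    print(z,a,psi,np.round(best[0],1),round(best[1],4))
```

```text
0.22 45 30 [ -5.8  26.  116.2  92.8  24.5 149.9] 0.0
0.22 45 60 [-13.7  29.6 106.8  63.1  49.5 150.5] 0.0
0.22 45 80 [-14.5  33.4  97.3  50.9  65.2 146.4] 0.0
0.22 45 100 [-12.8  37.7  86.8  41.4  79.9 140.4] 0.0
0.22 45 -60 [ 24.5  36.   91.  -53.4  61.3  25. ] 0.0
0.22 60 30 [-10.   32.7 124.5 126.9  44.1 110.9] 0.0
0.22 60 60 [-19.1  35.2 111.7  81.   59.4 128.4] 0.0
0.22 60 80 [-19.2  38.8  99.7  63.   73.6 133. ] 0.0
0.22 60 100 [-16.6  43.2  86.7  50.7  88.7 133.3] 0.0
0.22 60 -60 [ 28.8  41.4  91.9 -67.9  69.2  38.9] 0.0
0.22 75 30 [-13.1  44.1 129.9 135.6  70.7  94.3] 0.0
0.22 75 60 [-22.7  43.5 114.5  91.   73.4 112.8] 0.0
0.22 75 80 [-22.2  45.8 100.7  71.7  84.1 122.9] 0.0
0.22 75 100 [-18.9  49.6  86.3  58.6  98.  128. ] 0.0
0.22 75 -60 [ 31.6  47.9  92.1 -79.   79.6  49.2] 0.0
0.42 45 30 [  -5.8    7.2  101.7   40.6   39.5 -150.5] 0.0
0.42 45 60 [-17.   13.9  99.3  57.4  64.8 163. ] 0.1204
0.42 45 80 [-15.3  19.3  86.2  46.9  82.6 163. ] 0.0356
0.42 45 100 [-12.8  25.5  74.8  41.2  98.3 156.4] 0.0
0.42 45 -60 [ 24.5  23.   78.9 -46.1  77.7   4.7] 0.0
0.42 60 30 [-10.4   8.3 113.5  85.6  34.7 163. ] 0.0331
0.42 60 60 [-19.1  15.5 101.   66.3  68.3 161. ] 0.0
0.42 60 80 [-19.2  22.3  90.   58.9  86.5 156.2] 0.0
0.42 60 100 [-16.6  29.3  77.6  52.6 103.1 151.4] 0.0
0.42 60 -60 [ 28.8  26.6  82.6 -61.7  79.6  16.2] 0.0
0.42 75 30 [-13.1  12.9 120.7 114.3  46.4 133.1] 0.0
0.42 75 60 [-22.7  20.5 107.3  82.3  75.2 144.2] 0.0
0.42 75 80 [-22.2  27.2  94.5  70.9  92.2 146.4] 0.0
0.42 75 100 [-18.9  34.1  80.5  63.1 108.5 147.1] 0.0
0.42 75 -60 [ 31.6  31.3  86.1 -75.9  84.5  27. ] 0.0
```

```bash
cat >> h.py <<'E'
R0f=np.diag([1.,-1,-1])
def line(s,o,yaw,zr=.0722,xr=.4695):
    # point on the utensil axis s from origin o=(x,y)
    d=np.array([np.cos(np.radians(yaw)),np.sin(np.radians(yaw))])*np.cos(np.radians(24))
    p=np.array(o)+d*s; return np.array([p[0],p[1],zr+(p[0]-xr)*np.tan(np.radians(24))])
E
python3 - <<'E'
from h import *
# refine the origin/neck in the newest pictures: project model lines
for n,o,y in [("brush",(.334,-.194),1.7),("turner",(.3365,-.3035),1.7),("whisk",(.340,-.4165),1.7)]:
    for s in (0,.1,.178,.205): 
        p=line(s,o,y); print(n,s,p,"c2",(prj("top",p)-(350,220))*4,"c4",(prj("side",p)-(250,280))*3)
s=bot.read_state(); Rm=np.array(s["tcp_rot"])
plan([([.52,-.15,.26],rz(-84)@Rm,.05,8)])
E
```

```text
brush 0 [ 0.334  -0.194   0.0119] c2 [126.4197 503.1016] c4 [ 57.6779 231.8955]
brush 0.1 [ 0.4253 -0.1913  0.0525] c2 [139.1557 341.5953] c4 [174.0767 159.15  ]
brush 0.178 [ 0.4965 -0.1892  0.0842] c2 [149.4024 211.6575] c4 [265.9729 101.7178]
brush 0.205 [ 0.5212 -0.1884  0.0952] c2 [153.0154 165.8403] c4 [298.012   81.6944]
turner 0 [ 0.3365 -0.3035  0.013 ] c2 [313.0635 514.0352] c4 [110.5335 367.2369]
turner 0.1 [ 0.4278 -0.3008  0.0536] c2 [329.0777 352.4726] c4 [234.5841 290.9261]
turner 0.178 [ 0.499  -0.2987  0.0854] c2 [341.9624 222.4834] c4 [332.5955 230.6336]
turner 0.205 [ 0.5237 -0.2979  0.0963] c2 [346.5058 176.6468] c4 [366.7819 209.6035]
whisk 0 [ 0.34   -0.4165  0.0145] c2 [506.5016 523.7559] c4 [173.7667 524.9432]
whisk 0.1 [ 0.4313 -0.4138  0.0552] c2 [525.9273 362.0792] c4 [306.8647 444.5859]
whisk 0.178 [ 0.5025 -0.4117  0.0869] c2 [541.5576 231.991 ] c4 [412.1175 381.04  ]
whisk 0.205 [ 0.5272 -0.4109  0.0979] c2 [547.0693 186.118 ] c4 [448.8491 358.8634]
step mm,deg [20.3 10.5]
8
0.0079 -0.0174 0.0069 0.06 0.03 10.50 0.050; 0.0159 -0.0347 0.0137 0.12 0.07 21.00 0.050; 0.0238 -0.0521 0.0206 0.18 0.10 31.50 0.050; 0.0317 -0.0695 0.0275 0.24 0.14 42.00 0.050; 0.0397 -0.0868 0.0343 0.31 0.17 52.50 0.050; 0.0476 -0.1042 0.0412 0.37 0.21 63.00 0.050; 0.0555 -0.1216 0.0481 0.43 0.24 73.50 0.050; 0.0635 -0.1389 0.0549 0.49 0.28 84.00 0.050
```

Emit:
apply_moves(
  motion="0.008 -0.017 0.006 0 0 10.5 0.05; 0.016 -0.035 0.012 0 0 21 0.05; 0.024 -0.052 0.018 0 0 31.5 0.05; 0.032 -0.070 0.024 0 0 42 0.05; 0.040 -0.087 0.030 0 0 52.5 0.05; 0.048 -0.104 0.036 0 0 63 0.05; 0.056 -0.122 0.042 0 0 73.5 0.05; 0.0635 -0.139 0.050 0 0 84 0.05",
)

```text
time_s: 16.3
position: [0.5183, -0.1505, 0.2426]
tcp_rot: [[-0.091, 0.996, -0.001], [0.996, 0.091, -0.002], [-0.002, -0.002, -1.0]]
force: [0.2, -1.0, -0.3]
opening: 0.574
```

Run:
```python
from h import *
st()
s=bot.read_state(); Rm=np.array(s["tcp_rot"])
plan([([.4965,-.189,.19],rz(1.7)@ry(6)@R0f,.05,9)])
```

```text
t 16.3 q [-28.   22.3  93.   -0.1  64.8 -33.2] tcp [ 0.5183 -0.1505  0.2426] pinch [ 0.5183 -0.1505  0.2613] z [-0.0014 -0.0017 -1.    ] y [ 0.9958  0.0915 -0.0016] F [ 0.2 -1.  -0.3] op 0.574
step mm,deg [ 9.3 10.4]
9
-0.0042 -0.0030 0.0079 0.54 -0.50 10.38 0.050; -0.0083 -0.0060 0.0159 1.09 -0.99 20.77 0.050; -0.0124 -0.0090 0.0238 1.63 -1.49 31.15 0.050; -0.0165 -0.0120 0.0317 2.18 -1.98 41.53 0.050; -0.0205 -0.0151 0.0397 2.72 -2.48 51.92 0.050; -0.0244 -0.0181 0.0476 3.27 -2.98 62.30 0.050; -0.0284 -0.0211 0.0555 3.81 -3.47 72.69 0.050; -0.0322 -0.0241 0.0634 4.36 -3.97 83.07 0.050; -0.0361 -0.0270 0.0713 4.90 -4.46 93.45 0.050
```

Emit:
apply_moves(
  motion="-0.004 -0.003 0.008 0.5 -0.5 10.4 0.05; -0.008 -0.006 0.016 1.1 -1 20.8 0.05; -0.012 -0.009 0.024 1.6 -1.5 31.2 0.05; -0.016 -0.012 0.032 2.2 -2 41.5 0.05; -0.020 -0.015 0.040 2.7 -2.5 52 0.05; -0.024 -0.018 0.048 3.3 -3 62.3 0.05; -0.028 -0.021 0.055 3.8 -3.5 72.7 0.05; -0.032 -0.024 0.063 4.4 -4 83 0.05",
)

```text
time_s: 17.3
position: [0.4976, -0.1843, 0.1796]
tcp_rot: [[0.973, 0.211, -0.096], [0.211, -0.978, -0.012], [-0.096, -0.009, -0.995]]
force: [-0.2, -0.0, -0.1]
opening: 0.574
```

Run:
```python
from h import *
st()
R=rz(1.7)@ry(6)@R0f
plan([([.4965,-.189,.16],R,.05,2),([.4965,-.189,.0842],R,.05,6)])
t=bot.capture("top"); s=bot.capture("side"); crop(s,250,260,190,200,3,"pics/p4.png"); crop(t,350,210,160,150,4,"pics/p2.png")
```

```text
t 17.3 q [-30.4  28.3  94.5  -3.8  61.6  49.3] tcp [ 0.4976 -0.1843  0.1796] pinch [ 0.4994 -0.1841  0.1982] z [-0.0962 -0.0117 -0.9953] y [ 0.2107 -0.9775 -0.0088] F [-0.2 -0.  -0.1] op 0.574
step mm,deg [19.3  5.2]
step mm,deg [12.6  0. ]
8
-0.0002 0.0022 0.0192 0.27 -0.21 5.23 0.050; -0.0003 0.0043 0.0384 0.55 -0.42 10.46 0.050; 0.0009 0.0044 0.0509 0.55 -0.42 10.46 0.050; 0.0021 0.0045 0.0635 0.55 -0.42 10.46 0.050; 0.0033 0.0046 0.0761 0.55 -0.42 10.46 0.050; 0.0045 0.0048 0.0887 0.55 -0.42 10.46 0.050; 0.0058 0.0049 0.1012 0.55 -0.42 10.46 0.050; 0.0070 0.0050 0.1138 0.55 -0.42 10.46 0.050
```

View pics/p4.png

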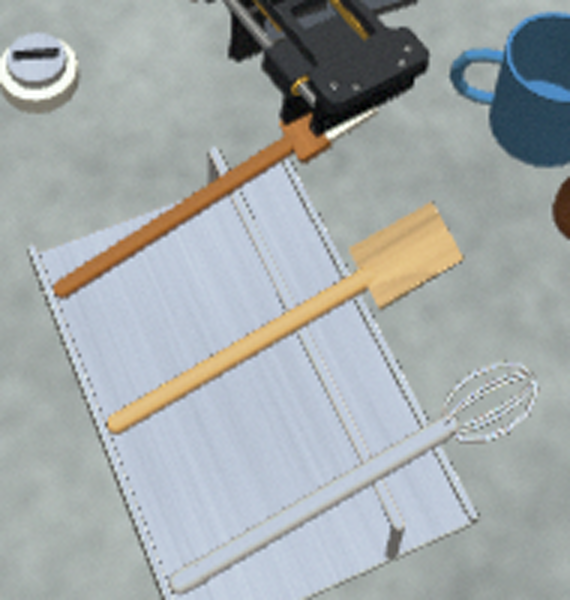

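The brush lies unchanged (end at crop (62,292)), and the gripper is above its neck. Descending.

Emit:
apply_moves(
  motion="0 0.002 0.019 0.3 -0.2 5.2 0.05; 0 0.0043 0.038 0.5 -0.4 10.4 0.05; 0.001 0.0044 0.051 0.5 -0.4 10.4 0.05; 0.002 0.0045 0.0635 0.5 -0.4 10.4 0.05; 0.0033 0.0046 0.076 0.5 -0.4 10.4 0.05; 0.0045 0.0048 0.089 0.5 -0.4 10.4 0.05; 0.0058 0.0049 0.101 0.5 -0.4 10.4 0.05; 0.007 0.005 0.1135 0.5 -0.4 10.4 0.05",
)

```text
time_s: 18.4
position: [0.4951, -0.1891, 0.0662]
tcp_rot: [[0.994, 0.037, -0.102], [0.037, -0.999, -0.005], [-0.102, 0.001, -0.995]]
force: [-0.3, 0.1, 0.1]
opening: 0.572
```

Run:
```python
from h import *
st()
```

```text
t 18.4 q [-31.1  38.4  98.8  -4.4  47.7  59.9] tcp [ 0.4951 -0.1891  0.0662] pinch [ 0.497  -0.189   0.0848] z [-0.102  -0.0051 -0.9948] y [ 0.0369 -0.9993  0.0013] F [-0.3  0.1  0.1] op 0.572
```

Emit:
apply_moves(
  motion="0 0 0 0 0 0 0.005; 0 0 0 0 0 0 0.005; 0 0 0 0 0 0 0.005; 0 0 0 0 0 0 0.005; 0 0 0 0 0 0 0.005; 0 0 0 0 0 0 0.005; 0 0 0 0 0 0 0.005; 0 0 0 0 0 0 0.005",
)

```text
time_s: 19.4
position: [0.4952, -0.1892, 0.0671]
tcp_rot: [[0.994, 0.037, -0.102], [0.036, -0.999, -0.005], [-0.102, 0.001, -0.995]]
force: [0.4, 0.1, 2.6]
opening: 0.148
```

Emit:
apply_moves(
  motion="0 0 -0.010 0 0 0 0.005; 0 0 -0.025 0 0 0 0.005; 0 0 -0.045 0 0 0 0.005; 0 0 -0.070 0 0 0 0.005; 0 0 -0.100 0 0 0 0.005; 0 0 -0.130 0 0 0 0.005; 0 0 -0.160 0 0 0 0.005; 0 0 -0.190 0 0 0 0.005",
)

```text
time_s: 20.4
position: [0.5145, -0.1879, 0.2581]
tcp_rot: [[0.994, 0.037, -0.101], [0.036, -0.999, -0.005], [-0.101, 0.002, -0.995]]
force: [0.5, -0.2, -1.0]
opening: 0.148
```

Run:
```python
from h import *
st()
t=bot.capture("top"); s=bot.capture("side"); cv2.imwrite("pics/s6.png",s[:,:,::-1])
```

```text
t 20.4 q [-30.   24.3  87.   -3.3  73.7  59. ] tcp [ 0.5145 -0.1879  0.2581] pinch [ 0.5164 -0.1878  0.2767] z [-0.1011 -0.0054 -0.9949] y [ 0.0368 -0.9993  0.0017] F [ 0.5 -0.2 -1. ] op 0.148
```

View pics/s6.png

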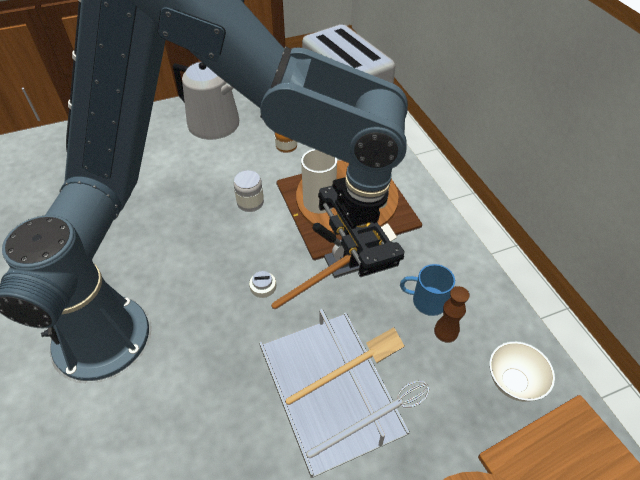

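```bash
cat > way.py <<'E'
from h import *
from kin import ik
def check(wps,q0=None):
    s=bot.read_state(); q=np.array(s["joint_positions"]); Rc=np.array(s["tcp_rot"]); pc=s["position"]-bot.pinch_z*Rc[:,2]
    for p,R,o,n in wps:
        p=np.array(p,float); rel=Ro.from_matrix(Rc.T@R).as_rotvec(); m=0;qm=0
        for i in range(1,n+1):
            Q=Rc@Ro.from_rotvec(rel*i/n).as_matrix(); t=pc+(p-pc)*i/n+bot.pinch_z*Q[:,2]
            q2,e=ik(t,Q,q); m=max(m,e); qm=max(qm,np.abs(q2-q).max()); q=q2
        print("q",np.round(q,1),"err",round(m,4),"max dq/row",round(qm,1)); pc,Rc=p,R
def RF(psi,a): return rz(psi)@ry(-a)@R0f
def upos(u0=None):
    pass
E
python3 - <<'E'
from way import *
w=[([.50,-.06,.43],RF(80,48),.005,12),([.592,.20,.44],RF(80,48),.005,6),([.592,.207,.245],RF(80,48),.005,6)]
check(w); plan(w[:1])
E
```

```text
q [-42.1  17.4  87.8  40.  101.8 -33.4] err 0.0 max dq/row 9.0
q [-12.5  18.6  84.4  48.4  83.2 -11.4] err 0.0 max dq/row 5.1
q [-11.8  32.   97.1  54.3  66.2 -32. ] err 0.0 max dq/row 3.6
step mm,deg [16.6  7.7]
12
-0.0012 -0.0116 -0.0125 2.46 3.74 -6.23 0.005; -0.0024 -0.0233 -0.0252 4.91 7.49 -12.47 0.005; -0.0038 -0.0351 -0.0380 7.37 11.23 -18.70 0.005; -0.0054 -0.0470 -0.0508 9.83 14.98 -24.93 0.005; -0.0071 -0.0589 -0.0638 12.28 18.72 -31.17 0.005; -0.0089 -0.0709 -0.0768 14.74 22.47 -37.40 0.005; -0.0110 -0.0829 -0.0900 17.20 26.21 -43.63 0.005; -0.0132 -0.0949 -0.1032 19.66 29.96 -49.86 0.005; -0.0156 -0.1069 -0.1164 22.11 33.70 -56.10 0.005; -0.0182 -0.1188 -0.1297 24.57 37.45 -62.33 0.005; -0.0210 -0.1306 -0.1431 27.03 41.19 -68.56 0.005; -0.0240 -0.1424 -0.1564 29.48 44.94 -74.80 0.005
```

Emit:
apply_moves(
  motion="-0.0012 -0.0116 -0.0125 2.5 3.7 -6.2 0.005; -0.0024 -0.0233 -0.0252 4.9 7.5 -12.5 0.005; -0.0038 -0.0351 -0.038 7.4 11.2 -18.7 0.005; -0.0054 -0.047 -0.0508 9.8 15 -25 0.005; -0.0071 -0.0589 -0.0638 12.3 18.7 -31.2 0.005; -0.0089 -0.0709 -0.0768 14.7 22.5 -37.4 0.005; -0.011 -0.0829 -0.09 17.2 26.2 -43.6 0.005; -0.0132 -0.0949 -0.1032 19.7 30 -50 0.005",
)

```text
time_s: 21.5
position: [0.5076, -0.0926, 0.3599]
tcp_rot: [[0.559, 0.808, 0.188], [0.655, -0.569, 0.497], [0.509, -0.155, -0.847]]
force: [0.0, 0.1, -1.4]
opening: 0.153
```

Run:
```python
from way import *
st()
w=[([.50,-.06,.43],RF(80,48),.005,4),([.57,.14,.44],RF(80,48),.005,4)]
check(w); plan(w)
```

```text
t 21.5 q [-41.   15.6  91.2  30.   86.2  -8.9] tcp [ 0.5076 -0.0926  0.3599] pinch [ 0.5041 -0.1019  0.3757] z [ 0.1881  0.4974 -0.8469] y [ 0.8077 -0.5689 -0.1547] F [ 0.   0.1 -1.4] op 0.153
q [-42.1  17.4  87.8  40.  101.8 -33.4] err 0.0 max dq/row 6.7
q [-19.3  17.1  86.7  47.2  87.5 -16.4] err 0.0 max dq/row 5.8
step mm,deg [17.2  7.6]
step mm,deg [53.  0.]
8
0.0144 -0.0097 -0.0065 2.31 3.69 -6.25 0.005; 0.0286 -0.0195 -0.0132 4.62 7.37 -12.51 0.005; 0.0427 -0.0294 -0.0199 6.93 11.06 -18.76 0.005; 0.0567 -0.0394 -0.0267 9.24 14.75 -25.01 0.005; 0.1005 -0.0541 -0.0007 9.24 14.75 -25.01 0.005; 0.1443 -0.0688 0.0253 9.24 14.75 -25.01 0.005; 0.1881 -0.0835 0.0514 9.24 14.75 -25.01 0.005; 0.2319 -0.0982 0.0774 9.24 14.75 -25.01 0.005
```

Emit:
apply_moves(
  motion="0.0144 -0.0097 -0.0065 2.3 3.7 -6.3 0.005; 0.0286 -0.0195 -0.0132 4.6 7.4 -12.5 0.005; 0.0427 -0.0294 -0.02 6.9 11.1 -18.8 0.005; 0.0567 -0.0394 -0.0267 9.2 14.8 -25 0.005; 0.1005 -0.0541 -0.0007 9.2 14.8 -25 0.005; 0.1443 -0.0688 0.0253 9.2 14.8 -25 0.005; 0.188 -0.0835 0.0514 9.2 14.8 -25 0.005; 0.205 -0.090 0.062 9.2 14.8 -25 0.005",
)

```text
time_s: 22.5
position: [0.5619, 0.1258, 0.4246]
tcp_rot: [[0.118, 0.985, 0.129], [0.66, -0.175, 0.731], [0.742, -0.001, -0.67]]
force: [-0.2, 0.4, -1.1]
opening: 0.147
```

Run:
```python
from way import *
st()
s=bot.capture("side"); cv2.imwrite("pics/s7.png",s[:,:,::-1]);t=bot.capture("top"); cv2.imwrite("pics/t7.png",t[:,:,::-1])
S=bot.read_state(); R=np.array(S["tcp_rot"]); c=S["position"]-bot.pinch_z*R[:,2]
b=np.radians(60); uT=np.array([np.sin(b),0,-np.cos(b)]); u=R@uT; print("u",u,"end",c-.178*u, prj("side",c-.178*u),prj("side",c),prj("side",c+.09*u),"top",prj("top",c-.178*u),prj("top",c+.09*u))
```

```text
t 22.5 q [-22.6  16.7  87.7  46.4  89.4 -19. ] tcp [0.5619 0.1258 0.4246] pinch [0.5595 0.1121 0.4372] z [ 0.1286  0.7309 -0.6703] y [ 0.9846 -0.1746 -0.0015] F [-0.2  0.4 -1.1] op 0.147
u [0.0378 0.206  0.9778] end [0.5525 0.0751 0.2631] [317.7597 166.5152] [313.6546  88.5718] [311.2286  42.511 ] top [267.4379 221.3243] [216.0988 170.5355]
```

View pics/s7.png

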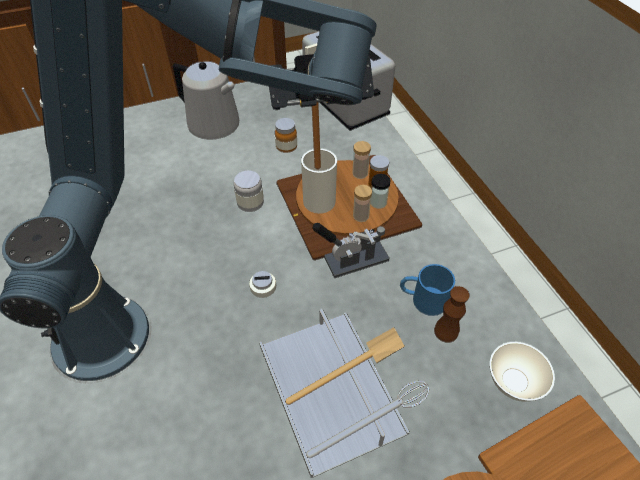

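View pics/t7.png

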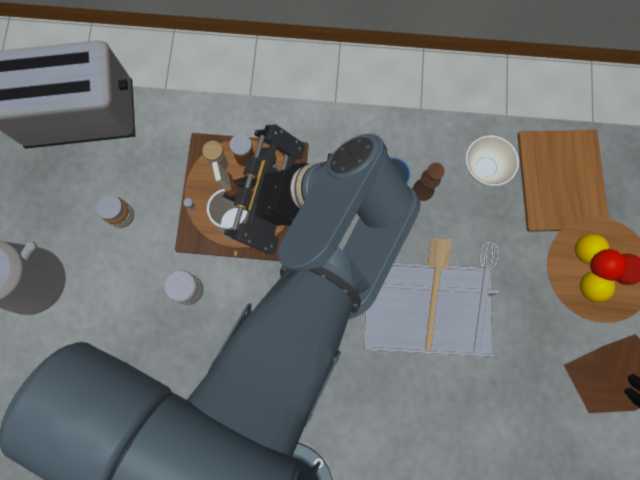

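Run:
```python
from way import *
w=[([.595,.200,.40],RF(80,48),.005,3),([.595,.200,.245],RF(80,48),.005,5)]
check(w); plan(w)
```

```text
q [-12.4  21.   87.3  49.   79.6 -15.3] err 0.0 max dq/row 3.5
q [-12.4  32.2  96.6  53.9  66.7 -32.1] err 0.0 max dq/row 3.5
step mm,deg [34.1  0. ]
step mm,deg [31.  0.]
8
0.0116 0.0066 0.0313 -0.02 0.03 -0.02 0.005; 0.0233 0.0133 0.0627 -0.03 0.06 -0.04 0.005; 0.0349 0.0199 0.0940 -0.05 0.09 -0.07 0.005; 0.0119 0.0200 0.1148 -0.05 0.09 -0.07 0.005; -0.0111 0.0200 0.1356 -0.05 0.09 -0.07 0.005; -0.0341 0.0201 0.1563 -0.05 0.09 -0.07 0.005; -0.0571 0.0201 0.1771 -0.05 0.09 -0.07 0.005; -0.0801 0.0202 0.1979 -0.05 0.09 -0.07 0.005
```

Emit:
apply_moves(
  motion="0.0116 0.0066 0.0313 0 0 0 0.005; 0.0233 0.0133 0.0627 0 0 0 0.005; 0.0349 0.02 0.094 0 0 0 0.005; 0.0119 0.02 0.1148 0 0 0 0.005; -0.0111 0.02 0.1356 0 0 0 0.005; -0.0341 0.02 0.1563 0 0 0 0.005; -0.0571 0.02 0.1771 0 0 0 0.005; -0.080 0.02 0.198 0 0 0 0.005",
)

```text
time_s: 23.6
position: [0.5987, 0.21, 0.2315]
tcp_rot: [[0.12, 0.984, 0.132], [0.66, -0.179, 0.73], [0.742, -0.001, -0.671]]
force: [0.1, 0.3, 0.2]
opening: 0.15
```

Run:
```python
from way import *
st()
s=bot.capture("side"); crop(s,220,60,200,160,4,"pics/s8.png")
```

```text
t 23.6 q [-12.8  32.3  96.6  53.8  66.7 -32.1] tcp [0.5987 0.21   0.2315] pinch [0.5962 0.1964 0.244 ] z [ 0.1319  0.7297 -0.671 ] y [ 0.9839 -0.1785 -0.0008] F [0.1 0.3 0.2] op 0.15
```

View pics/s8.png

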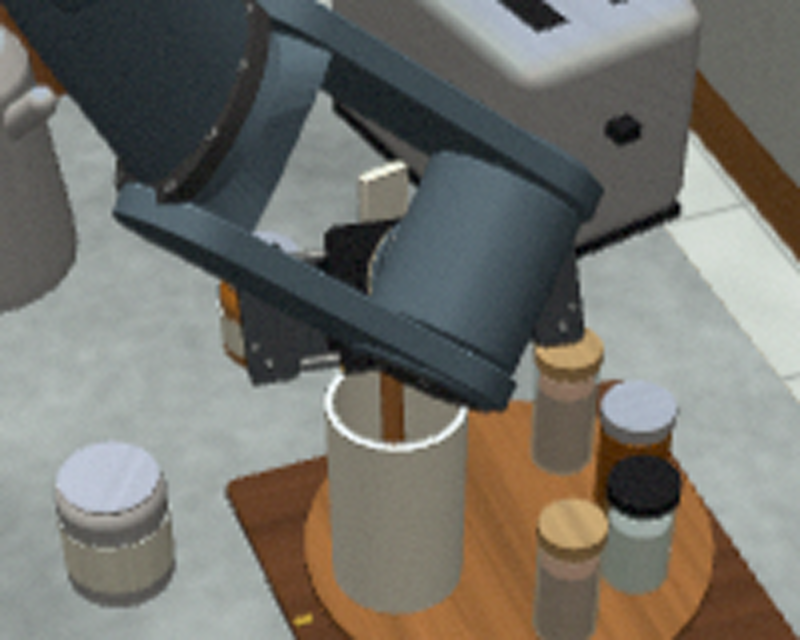

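Emit:
apply_moves(
  motion="-0.003 0 0.0055 0 0 0 0.005; -0.006 -0.0007 0.011 0 0 0 0.005; -0.006 -0.0007 0.011 0 0 0 0.005; -0.006 -0.0007 0.011 0 0 0 0.040; -0.006 -0.0007 0.011 0 0 0 0.040; -0.006 -0.0007 0.011 0 0 0 0.040; -0.006 -0.0007 0.011 0 0 0 0.040; -0.006 -0.0007 0.011 0 0 0 0.040",
)

```text
time_s: 24.65
position: [0.5989, 0.2155, 0.2212]
tcp_rot: [[0.119, 0.984, 0.132], [0.66, -0.177, 0.73], [0.742, -0.0, -0.67]]
force: [0.4, 0.1, -0.6]
opening: 0.456
```

Emit:
apply_moves(
  motion="0 0 -0.01 0 0 0 0.045; 0 0 -0.02 0 0 0 0.045; 0 0 -0.035 0 0 0 0.045; 0 0 -0.055 0 0 0 0.045; 0 0 -0.080 0 0 0 0.045; 0 0 -0.11 0 0 0 0.045; 0 0 -0.14 0 0 0 0.045; 0 0 -0.16 0 0 0 0.045",
)

```text
time_s: 25.65
position: [0.578, 0.0966, 0.3302]
tcp_rot: [[0.119, 0.984, 0.134], [0.66, -0.179, 0.729], [0.742, 0.002, -0.671]]
force: [0.4, 0.3, 0.8]
opening: 0.516
```

Run:
```python
from way import *
st()
s=bot.capture("side"); crop(s,220,60,200,160,4,"pics/s9.png");t=bot.capture("top"); cv2.imwrite("pics/t9.png",t[:,:,::-1])
R=rz(1.7)@ry(6)@R0f
w=[([.50,-.17,.30],R,.05,16)]
check(w); plan(w)
```

```text
t 25.65 q [-24.8  24.1  92.2  46.4  82.4 -29. ] tcp [0.578  0.0966 0.3302] pinch [0.5755 0.0829 0.3428] z [ 0.1341  0.7293 -0.6709] y [ 0.9838 -0.1791  0.002 ] F [0.4 0.3 0.8] op 0.516
q [-29.2  21.2  88.1  -3.2  75.9  60. ] err 0.0 max dq/row 6.0
step mm,deg [16.7  5.8]
16
-0.0139 -0.0013 -0.0104 -1.78 -2.83 4.70 0.050; -0.0279 -0.0027 -0.0208 -3.57 -5.65 9.40 0.050; -0.0419 -0.0042 -0.0313 -5.35 -8.48 14.11 0.050; -0.0559 -0.0058 -0.0419 -7.13 -11.31 18.81 0.050; -0.0699 -0.0074 -0.0525 -8.91 -14.13 23.51 0.050; -0.0840 -0.0092 -0.0632 -10.70 -16.96 28.21 0.050; -0.0980 -0.0110 -0.0739 -12.48 -19.78 32.92 0.050; -0.1119 -0.0130 -0.0847 -14.26 -22.61 37.62 0.050; -0.1259 -0.0150 -0.0955 -16.05 -25.44 42.32 0.050; -0.1398 -0.0172 -0.1064 -17.83 -28.26 47.02 0.050; -0.1536 -0.0194 -0.1172 -19.61 -31.09 51.73 0.050; -0.1674 -0.0217 -0.1282 -21.39 -33.92 56.43 0.050; -0.1812 -0.0241 -0.1391 -23.18 -36.74 61.13 0.050; -0.1948 -0.0266 -0.1501 -24.96 -39.57 65.83 0.050; -0.2084 -0.0291 -0.1610 -26.74 -42.40 70.53 0.050; -0.2218 -0.0317 -0.1720 -28.53 -45.22 75.24 0.050
```

View pics/s9.png

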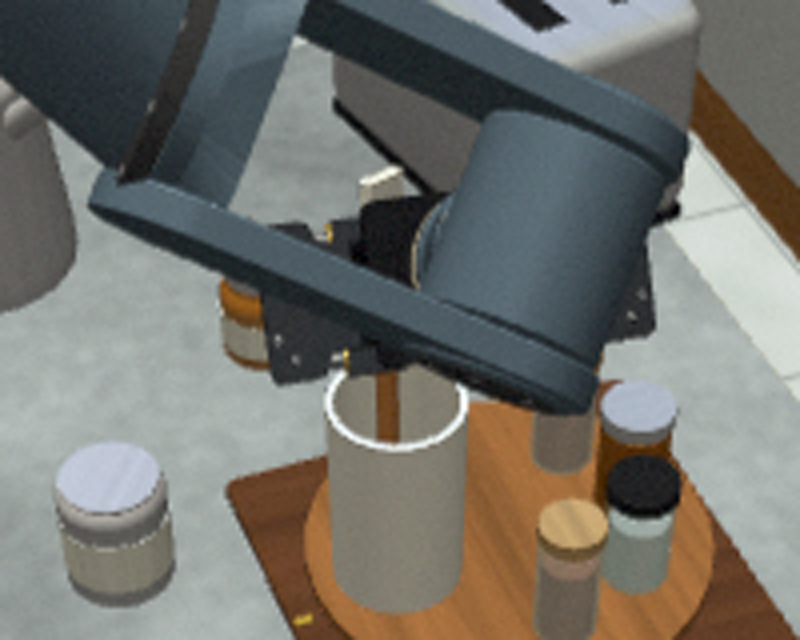

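View pics/t9.png

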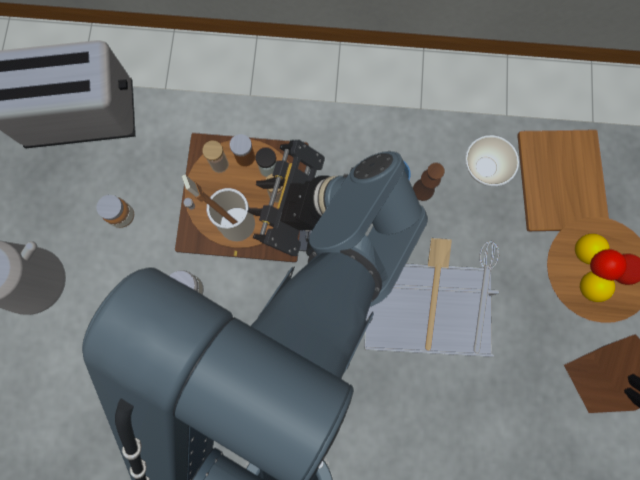

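Emit:
apply_moves(
  motion="-0.0139 -0.0013 -0.0104 -1.8 -2.8 4.7 0.05; -0.0279 -0.0027 -0.0208 -3.6 -5.6 9.4 0.05; -0.0419 -0.0042 -0.0313 -5.3 -8.5 14.1 0.05; -0.0559 -0.0058 -0.0419 -7.1 -11.3 18.8 0.05; -0.0699 -0.0074 -0.0525 -8.9 -14.1 23.5 0.05; -0.084 -0.0092 -0.0632 -10.7 -17 28.2 0.05; -0.098 -0.011 -0.0739 -12.5 -19.8 32.9 0.05; -0.112 -0.013 -0.0847 -14.3 -22.6 37.6 0.05",
)

```text
time_s: 26.75
position: [0.5399, -0.035, 0.3017]
tcp_rot: [[0.749, 0.642, 0.165], [0.564, -0.747, 0.352], [0.349, -0.171, -0.921]]
force: [-0.4, 0.4, -0.3]
opening: 0.577
```

Run:
```python
from way import *
st()
R=rz(1.5)@ry(6)@R0f
w=[([.50,-.28,.22],R,.05,8)]
check(w); plan(w)
```

```text
t 26.75 q [-28.8  17.5  94.4  24.2  71.3  13.9] tcp [ 0.5399 -0.035   0.3017] pinch [ 0.5368 -0.0415  0.319 ] z [ 0.1647  0.3518 -0.9215] y [ 0.6421 -0.7474 -0.1706] F [-0.4  0.4 -0.3] op 0.577
q [-38.5  29.7  87.3  -4.2  67.6  51.8] err 0.0 max dq/row 5.1
step mm,deg [32.6  5.8]
8
-0.0255 0.0220 0.0001 -1.81 -2.78 4.72 0.050; -0.0510 0.0439 0.0002 -3.62 -5.57 9.45 0.050; -0.0766 0.0657 0.0002 -5.42 -8.35 14.17 0.050; -0.1022 0.0874 0.0001 -7.23 -11.14 18.89 0.050; -0.1278 0.1091 0.0000 -9.04 -13.92 23.61 0.050; -0.1533 0.1306 -0.0002 -10.85 -16.71 28.34 0.050; -0.1789 0.1521 -0.0004 -12.66 -19.49 33.06 0.050; -0.2045 0.1734 -0.0007 -14.46 -22.28 37.78 0.050
```

Emit:
apply_moves(
  motion="-0.0255 0.022 0 -1.8 -2.8 4.7 0.05; -0.051 0.0439 0 -3.6 -5.6 9.4 0.05; -0.0766 0.0657 0 -5.4 -8.4 14.2 0.05; -0.1022 0.0874 0 -7.2 -11.1 18.9 0.05; -0.1278 0.109 0 -9 -13.9 23.6 0.05; -0.1533 0.1306 0 -10.8 -16.7 28.3 0.05; -0.179 0.152 0 -12.7 -19.5 33 0.05; -0.2045 0.1734 0 -14.5 -22.3 37.8 0.05",
)

```text
time_s: 27.75
position: [0.4991, -0.2801, 0.2002]
tcp_rot: [[0.994, 0.026, -0.105], [0.026, -1.0, -0.003], [-0.105, 0.0, -0.995]]
force: [-0.7, 0.0, -0.0]
opening: 0.572
```

Run:
```python
from way import *
st()
s=bot.capture("side"); crop(s,250,280,190,200,3,"pics/p10.png"); crop(s,220,60,200,160,4,"pics/s10.png");t=bot.capture("top"); cv2.imwrite("pics/t10.png",t[:,:,::-1])
R=rz(1.5)@ry(6)@R0f
w=[([.499,-.2995,.16],R,.05,2),([.499,-.2995,.0854],R,.05,6)]
check(w); plan(w)
```

```text
t 27.75 q [-38.4  29.9  87.2  -4.2  67.5  51.9] tcp [ 0.4991 -0.2801  0.2002] pinch [ 0.5011 -0.28    0.2188] z [-0.1045 -0.0031 -0.9945] y [ 0.0258 -0.9997  0.0004] F [-0.7  0.  -0. ] op 0.572
q [-40.   34.7  89.   -4.5  60.8  50.9] err 0.0 max dq/row 3.4
q [-40.   40.9  91.5  -5.   52.2  51.8] err 0.0 max dq/row 1.5
step mm,deg [30.3  0. ]
step mm,deg [12.4  0. ]
8
0.0017 0.0093 0.0288 -0.03 0.00 0.02 0.050; 0.0033 0.0187 0.0576 -0.05 0.00 0.04 0.050; 0.0046 0.0187 0.0700 -0.05 0.00 0.04 0.050; 0.0059 0.0187 0.0823 -0.05 0.00 0.04 0.050; 0.0072 0.0187 0.0947 -0.05 0.00 0.04 0.050; 0.0085 0.0187 0.1071 -0.05 0.00 0.04 0.050; 0.0098 0.0187 0.1194 -0.05 0.00 0.04 0.050; 0.0111 0.0187 0.1318 -0.05 0.00 0.04 0.050
```

View pics/p10.png

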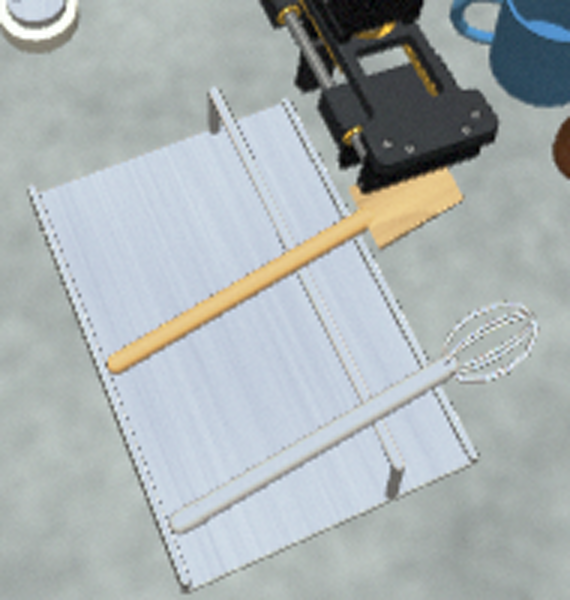

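View pics/s10.png

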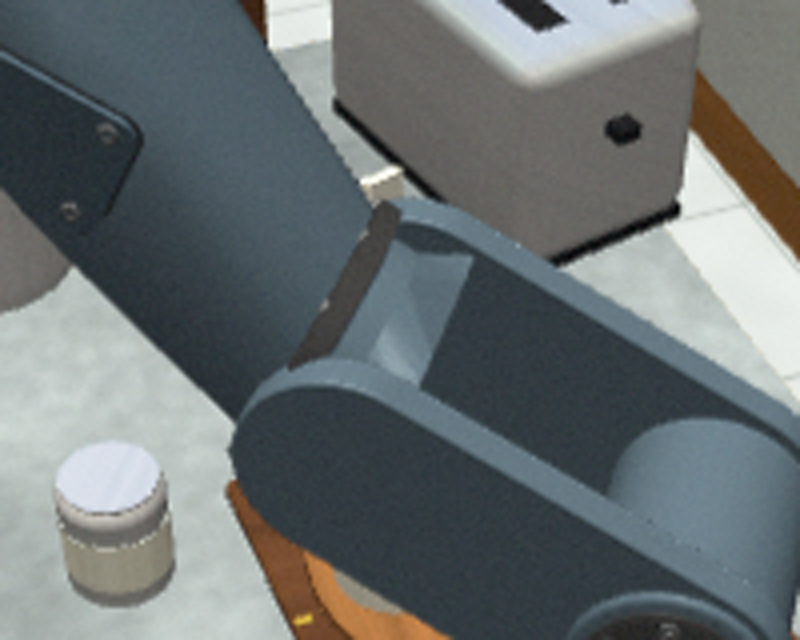

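The turner and whisk are unmoved (turner end at crop (117,366)). Descending on the turner.

Emit:
apply_moves(
  motion="0.0017 0.0093 0.0288 0 0 0 0.05; 0.0033 0.0187 0.0576 0 0 0 0.05; 0.0046 0.0187 0.07 0 0 0 0.05; 0.0059 0.0187 0.0823 0 0 0 0.05; 0.0072 0.0187 0.0947 0 0 0 0.05; 0.0085 0.0187 0.107 0 0 0 0.05; 0.0098 0.0187 0.1194 0 0 0 0.05; 0.011 0.0187 0.132 0 0 0 0.05",
)

```text
time_s: 28.85
position: [0.4977, -0.2984, 0.0676]
tcp_rot: [[0.994, 0.028, -0.102], [0.028, -1.0, -0.003], [-0.102, -0.0, -0.995]]
force: [0.0, 0.2, 0.4]
opening: 0.574
```

Emit:
apply_moves(
  motion="0 0 0 0 0 0 0.005; 0 0 0 0 0 0 0.005; 0 0 0 0 0 0 0.005; 0 0 0 0 0 0 0.005; 0 0 0 0 0 0 0.005; 0 0 0 0 0 0 0.005; 0 0 0 0 0 0 0.005; 0 0 0 0 0 0 0.005",
)

```text
time_s: 29.85
position: [0.4978, -0.2986, 0.0685]
tcp_rot: [[0.994, 0.028, -0.102], [0.028, -1.0, -0.003], [-0.102, 0.0, -0.995]]
force: [-0.1, -1.2, 0.6]
opening: 0.152
```

Emit:
apply_moves(
  motion="0 0 -0.010 0 0 0 0.005; 0 0 -0.025 0 0 0 0.005; 0 0 -0.045 0 0 0 0.005; 0 0 -0.070 0 0 0 0.005; 0 0 -0.100 0 0 0 0.005; 0 0 -0.130 0 0 0 0.005; 0 0 -0.160 0 0 0 0.005; 0 0 -0.190 0 0 0 0.005",
)

```text
time_s: 30.85
position: [0.5172, -0.2976, 0.2595]
tcp_rot: [[0.994, 0.029, -0.101], [0.028, -1.0, -0.003], [-0.101, 0.0, -0.995]]
force: [-0.1, -0.9, -1.0]
opening: 0.149
```

Run:
```python
from way import *
st()
s=bot.capture("side"); cv2.imwrite("pics/s11.png",s[:,:,::-1])
w=[([.50,-.10,.44],RF(80,52),.005,14),([.595,.18,.44],RF(80,52),.005,6),([.595,.18,.245],RF(80,52),.005,6)]
check(w); plan(w[:1])
```

```text
t 30.85 q [-38.7  28.   80.   -3.9  76.4  50.7] tcp [ 0.5172 -0.2976  0.2595] pinch [ 0.5191 -0.2976  0.2781] z [-0.1014 -0.0033 -0.9948] y [ 0.0285 -0.9996  0.0004] F [-0.1 -0.9 -1. ] op 0.149
q [-46.3  20.   84.7  41.6 107.1 -35.4] err 0.0 max dq/row 7.4
q [-15.8  19.6  85.4  51.9  85.3 -15.3] err 0.0 max dq/row 5.3
q [-15.8  33.5  97.4  56.6  70.  -36.8] err 0.0 max dq/row 3.7
step mm,deg [18.2  6.7]
14
-0.0011 -0.0150 -0.0112 2.31 3.44 -5.33 0.005; -0.0023 -0.0301 -0.0225 4.63 6.88 -10.65 0.005; -0.0036 -0.0452 -0.0340 6.94 10.32 -15.98 0.005; -0.0050 -0.0605 -0.0455 9.26 13.76 -21.30 0.005; -0.0065 -0.0757 -0.0571 11.57 17.20 -26.63 0.005; -0.0081 -0.0911 -0.0688 13.88 20.64 -31.95 0.005; -0.0099 -0.1064 -0.0805 16.20 24.08 -37.28 0.005; -0.0118 -0.1218 -0.0923 18.51 27.51 -42.60 0.005; -0.0139 -0.1371 -0.1042 20.83 30.95 -47.93 0.005; -0.0161 -0.1524 -0.1161 23.14 34.39 -53.25 0.005; -0.0185 -0.1677 -0.1281 25.46 37.83 -58.58 0.005; -0.0210 -0.1829 -0.1401 27.77 41.27 -63.90 0.005; -0.0237 -0.1980 -0.1521 30.08 44.71 -69.23 0.005; -0.0265 -0.2131 -0.1641 32.40 48.15 -74.55 0.005
```

View pics/s11.png

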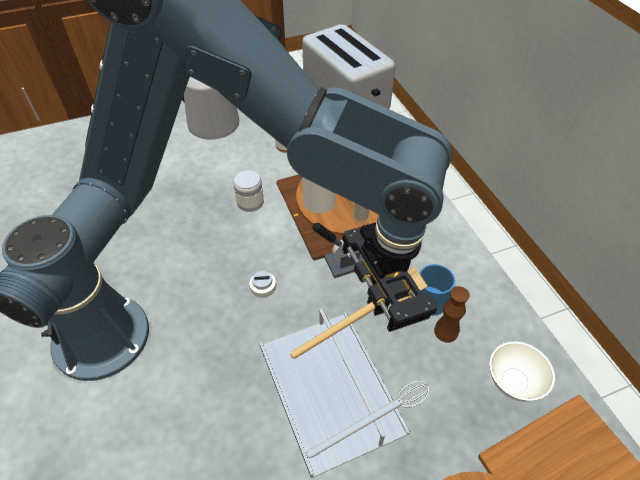

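Emit:
apply_moves(
  motion="-0.0011 -0.015 -0.0112 2.3 3.4 -5.3 0.005; -0.0023 -0.03 -0.0225 4.6 6.9 -10.7 0.005; -0.0036 -0.0452 -0.034 6.9 10.3 -16 0.005; -0.005 -0.0605 -0.0455 9.3 13.8 -21.3 0.005; -0.0065 -0.0757 -0.0571 11.6 17.2 -26.6 0.005; -0.0081 -0.0911 -0.0688 13.9 20.6 -32 0.005; -0.0099 -0.1064 -0.0805 16.2 24.1 -37.3 0.005; -0.0118 -0.1218 -0.0923 18.5 27.5 -42.6 0.005",
)

```text
time_s: 31.9
position: [0.5109, -0.1756, 0.3509]
tcp_rot: [[0.668, 0.717, 0.2], [0.587, -0.673, 0.45], [0.457, -0.183, -0.87]]
force: [-0.2, -0.6, -0.8]
opening: 0.149
```

Run:
```python
from way import *
st()
w=[([.50,-.08,.44],RF(80,52),.005,6),([.515,0,.45],RF(80,52),.005,2)]
check(w); plan(w)
```

```text
t 31.9 q [-46.5  18.8  86.6  27.1  87.2  -5.1] tcp [ 0.5109 -0.1756  0.3509] pinch [ 0.5071 -0.184   0.3672] z [ 0.2004  0.4502 -0.8702] y [ 0.7167 -0.6729 -0.1831] F [-0.2 -0.6 -0.8] op 0.149
q [-44.9  19.   86.3  42.2 105.8 -34.7] err 0.0 max dq/row 5.6
q [-37.2  16.2  88.8  45.5 100.8 -29. ] err 0.0 max dq/row 3.9
step mm,deg [21.2  6.7]
step mm,deg [41.  0.]
8
0.0160 -0.0155 -0.0030 2.24 3.41 -5.36 0.005; 0.0319 -0.0311 -0.0062 4.47 6.82 -10.72 0.005; 0.0478 -0.0468 -0.0094 6.71 10.23 -16.07 0.005; 0.0635 -0.0626 -0.0127 8.95 13.64 -21.43 0.005; 0.0791 -0.0784 -0.0161 11.18 17.05 -26.79 0.005; 0.0945 -0.0942 -0.0196 13.42 20.47 -32.15 0.005; 0.1253 -0.1167 -0.0044 13.42 20.47 -32.15 0.005; 0.1561 -0.1391 0.0107 13.42 20.47 -32.15 0.005
```

Emit:
apply_moves(
  motion="0.016 -0.0155 -0.003 2.2 3.4 -5.4 0.005; 0.032 -0.031 -0.006 4.5 6.8 -10.7 0.005; 0.0478 -0.0468 -0.0094 6.7 10.2 -16.1 0.005; 0.0635 -0.0626 -0.0127 9 13.6 -21.4 0.005; 0.079 -0.0784 -0.016 11.2 17 -26.8 0.005; 0.0945 -0.094 -0.0196 13.4 20.5 -32.2 0.005; 0.1253 -0.1167 -0.0044 13.4 20.5 -32.2 0.005; 0.156 -0.139 0.0107 13.4 20.5 -32.2 0.005",
)

```text
time_s: 32.9
position: [0.5188, 0.0144, 0.4375]
tcp_rot: [[0.11, 0.984, 0.139], [0.607, -0.177, 0.775], [0.787, -0.001, -0.617]]
force: [0.3, 0.9, -0.2]
opening: 0.148
```

Run:
```python
from way import *
st()
s=bot.capture("side"); cv2.imwrite("pics/s12.png",s[:,:,::-1]); crop(s,220,60,200,160,4,"pics/s12c.png");t=bot.capture("top"); crop(t,170,120,180,150,4,"pics/t12.png")
S=bot.read_state(); R=np.array(S["tcp_rot"]); c=S["position"]-bot.pinch_z*R[:,2]
b=np.radians(60); u=R@np.array([np.sin(b),0,-np.cos(b)]); print("u",u,"end",c-.178*u, prj("side",c-.178*u),prj("side",c),"top",(prj("top",c-.178*u)-(170,120))*4)
```

```text
t 32.9 q [-37.2  16.4  88.8  45.5 100.6 -28.9] tcp [0.5188 0.0144 0.4375] pinch [ 0.5162 -0.0001  0.4491] z [ 0.1388  0.7747 -0.617 ] y [ 0.9842 -0.1773 -0.0012] F [ 0.3  0.9 -0.2] op 0.148
u [0.0241 0.1378 0.9902] end [ 0.5108 -0.0219  0.2738] [315.8657 197.4564] [312.3093 120.0064] top [577.9712 499.025 ]
```

View pics/s12.png

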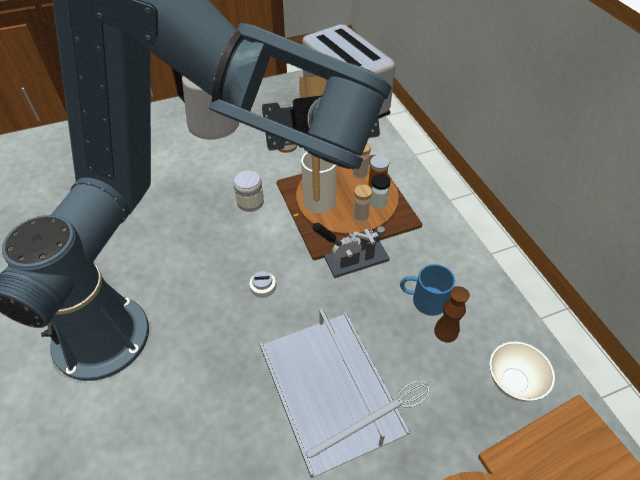

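View pics/t12.png

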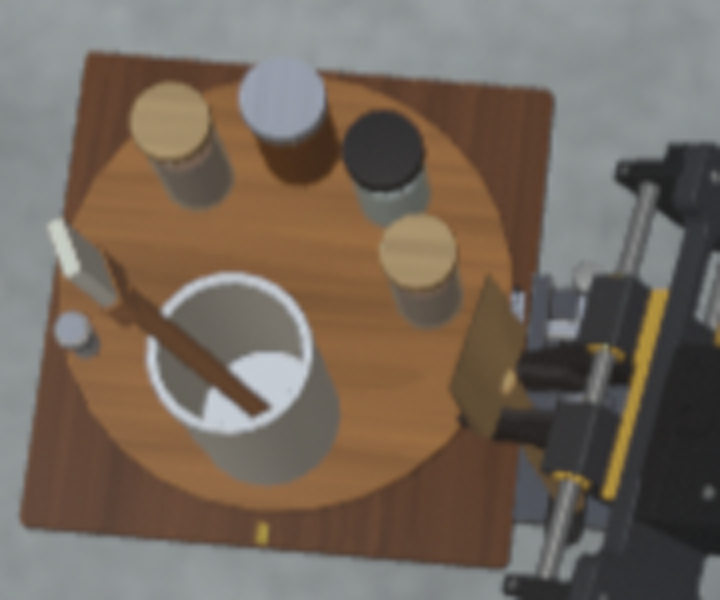

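View pics/s12c.png

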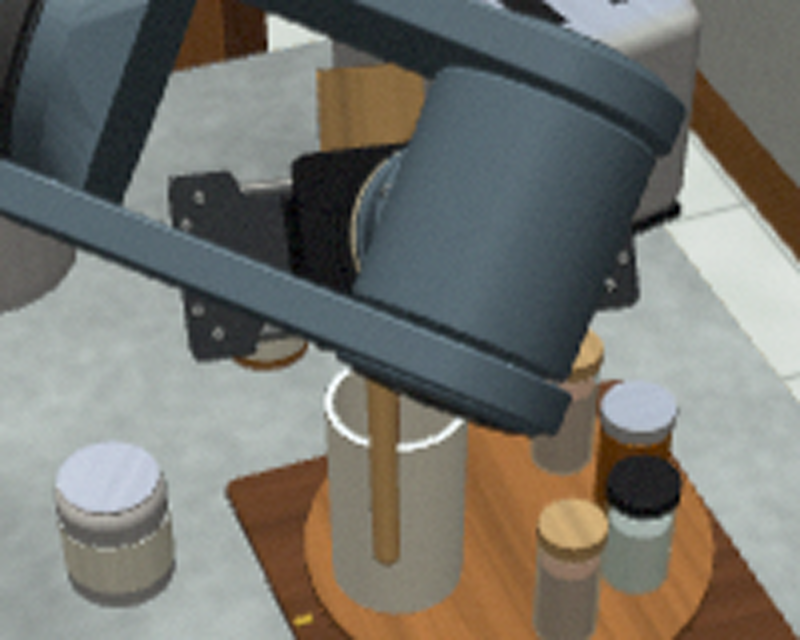

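Run:
```python
from way import *
c1=lambda x,y:(170+x/4,120+y/4)
f=unp("top",*c1(258,405),.06); print("brush foot",f)
# fit brush axis: foot on floor, passes image points (190,345) and neck (125,305); length 205 at neck
k=None
from scipy.optimize import least_squares
def r(v):
    p=np.array([v[0],v[1],.057]); u=np.array([v[2],v[3],np.sqrt(max(0.01,1-v[2]**2-v[3]**2))])
    out=[]
    for s,px in ((0.003,(258,405)),(.205,(122,308)),(.262,(72,245))): out+=list(prj("top",p+s*u)-np.array(c1(*px)))
    return out
s=least_squares(r,[.58,.16,.2,.2]); v=s.x; u=np.array([v[2],v[3],np.sqrt(1-v[2]**2-v[3]**2)]); p=np.array([v[0],v[1],.057]); print(v,u,np.abs(s.fun).max(),"lean",np.degrees(np.arccos(u[2])))
for z in (.06,.1,.15,.19,.24,.3): print(z,p+u*(z-.057)/u[2])
```

```text
brush foot [0.5943 0.1757 0.06  ]
[0.5921 0.1748 0.0369 0.2008] [0.0369 0.2008 0.9789] 3.323938187728686 lean 11.778443553885863
0.06 [0.5922 0.1754 0.06  ]
0.1 [0.5937 0.1836 0.1   ]
0.15 [0.5956 0.1938 0.15  ]
0.19 [0.5971 0.202  0.19  ]
0.24 [0.599  0.2123 0.24  ]
0.3 [0.6013 0.2246 0.3   ]
```

Run:
```python
from way import *
w=[([.596,.1745,.43],RF(80,52),.005,5),([.596,.1745,.35],RF(80,52),.005,3)]
check(w); plan(w)
```

```text
q [-16.3  20.2  86.   51.8  84.9 -16.7] err 0.0 max dq/row 4.2
q [-16.3  25.2  91.8  53.1  78.3 -25.3] err 0.0 max dq/row 2.9
step mm,deg [38.2  0. ]
step mm,deg [26.7  0. ]
8
0.0194 0.0100 0.0313 -0.02 0.01 0.01 0.005; 0.0388 0.0201 0.0626 -0.04 0.02 0.03 0.005; 0.0583 0.0301 0.0939 -0.06 0.03 0.04 0.005; 0.0777 0.0402 0.1253 -0.08 0.03 0.05 0.005; 0.0971 0.0502 0.1566 -0.10 0.04 0.07 0.005; 0.0761 0.0502 0.1730 -0.10 0.04 0.07 0.005; 0.0551 0.0502 0.1894 -0.10 0.04 0.07 0.005; 0.0341 0.0502 0.2059 -0.10 0.04 0.07 0.005
```

Emit:
apply_moves(
  motion="0.0194 0.01 0.0313 0 0 0 0.005; 0.0388 0.02 0.0626 0 0 0 0.005; 0.0583 0.03 0.0939 0 0 0 0.005; 0.0777 0.04 0.1253 0 0 0 0.005; 0.097 0.05 0.1566 0 0 0 0.005; 0.076 0.05 0.173 0 0 0 0.005; 0.055 0.05 0.1894 0 0 0 0.005; 0.034 0.05 0.206 0 0 0 0.005",
)

```text
time_s: 34.0
position: [0.6001, 0.1847, 0.3363]
tcp_rot: [[0.109, 0.984, 0.138], [0.608, -0.176, 0.774], [0.787, -0.0, -0.618]]
force: [1.1, -0.3, -0.5]
opening: 0.149
```

Run:
```python
from way import *
st()
s=bot.capture("side"); crop(s,220,60,200,160,4,"pics/s13c.png");t=bot.capture("top"); crop(t,170,120,180,150,4,"pics/t13.png")
w=[([.596,.1745,.243],RF(80,52),.005,6),([.596,.1745,.243],RF(80,52),.005,2)]
check(w); plan(w)
```

```text
t 34.0 q [-16.7  25.4  91.7  52.9  78.4 -25.5] tcp [0.6001 0.1847 0.3363] pinch [0.5975 0.1702 0.3478] z [ 0.1382  0.7743 -0.6176] y [ 0.9844 -0.1759 -0.0003] F [ 1.1 -0.3 -0.5] op 0.149
q [-16.3  33.8  97.2  56.3  70.2 -37.1] err 0.0 max dq/row 2.0
q [-16.3  33.8  97.2  56.3  70.2 -37.1] err 0.0 max dq/row 0
step mm,deg [17.1  0.1]
step mm,deg [0. 0.]
8
-0.0130 -0.0000 0.0111 -0.03 0.02 -0.07 0.005; -0.0261 -0.0000 0.0222 -0.05 0.04 -0.14 0.005; -0.0391 -0.0000 0.0334 -0.08 0.07 -0.21 0.005; -0.0521 -0.0001 0.0445 -0.10 0.09 -0.28 0.005; -0.0652 -0.0001 0.0556 -0.13 0.11 -0.35 0.005; -0.0782 -0.0001 0.0667 -0.15 0.13 -0.42 0.005; -0.0782 -0.0001 0.0667 -0.15 0.13 -0.42 0.005; -0.0782 -0.0001 0.0667 -0.15 0.13 -0.42 0.005
```

View pics/s13c.png

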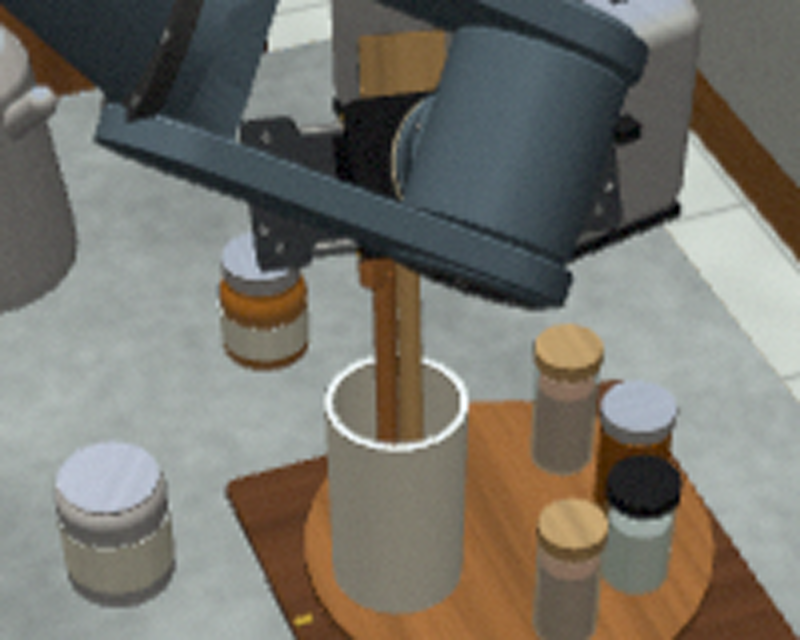

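View pics/t13.png

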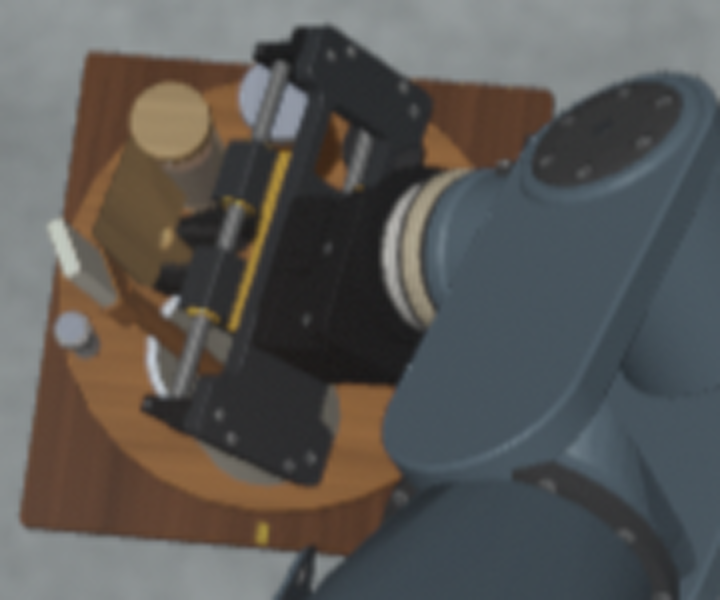

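Emit:
apply_moves(
  motion="-0.013 0 0.011 0 0 0 0.005; -0.026 0 0.022 0 0 0 0.005; -0.039 0 0.033 0 0 0 0.005; -0.052 0 0.0445 0 0 0 0.005; -0.065 0 0.0555 0 0 0 0.005; -0.078 0 0.0665 0 0 0 0.005; -0.084 0 0.071 0 0 0 0.005; -0.084 0 0.071 0 0 0 0.005",
)

```text
time_s: 35.1
position: [0.6007, 0.1894, 0.2269]
tcp_rot: [[0.11, 0.984, 0.137], [0.606, -0.176, 0.776], [0.788, -0.002, -0.616]]
force: [0.5, -1.4, -0.5]
opening: 0.15
```

Run:
```python
from way import *
st()
s=bot.capture("side"); crop(s,220,60,200,160,4,"pics/s14c.png")
```

```text
t 35.1 q [-16.3  34.3  97.1  56.5  69.9 -37.3] tcp [0.6007 0.1894 0.2269] pinch [0.5981 0.1749 0.2384] z [ 0.1375  0.7756 -0.6161] y [ 0.9844 -0.176  -0.002 ] F [ 0.5 -1.4 -0.5] op 0.15
```

View pics/s14c.png

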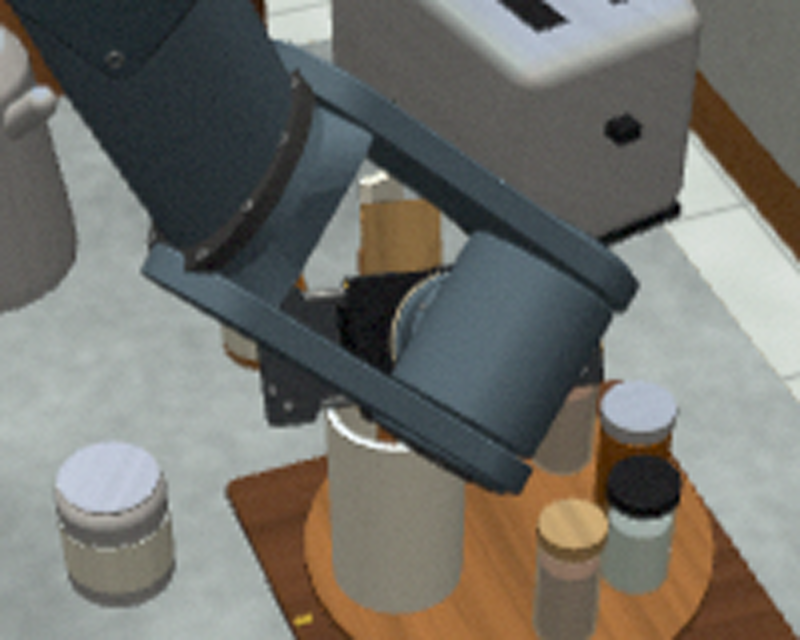

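Emit:
apply_moves(
  motion="0 0 0 0 0 0 0.035; 0 0 0 0 0 0 0.035; 0 0 0 0 0 0 0.035; 0 0 0 0 0 0 0.035; 0 0 0 0 0 0 0.035; 0 0 -0.006 0 0 0 0.035; 0 0 -0.015 0 0 0 0.035; 0 0 -0.025 0 0 0 0.035",
)

```text
time_s: 36.15
position: [0.5974, 0.1693, 0.2434]
tcp_rot: [[0.109, 0.984, 0.138], [0.607, -0.176, 0.775], [0.787, -0.001, -0.616]]
force: [-0.5, 0.4, -0.4]
opening: 0.403
```

Emit:
apply_moves(
  motion="0 0 -0.01 0 0 0 0.045; 0 0 -0.025 0 0 0 0.045; 0 0 -0.045 0 0 0 0.045; 0 0 -0.065 0 0 0 0.045; 0 0 -0.085 0 0 0 0.045; 0 0 -0.105 0 0 0 0.045; 0 0 -0.125 0 0 0 0.045; 0 0 -0.14 0 0 0 0.045",
)

```text
time_s: 37.15
position: [0.578, 0.0602, 0.3302]
tcp_rot: [[0.109, 0.984, 0.139], [0.607, -0.177, 0.775], [0.787, -0.0, -0.617]]
force: [0.1, 0.3, 0.5]
opening: 0.517
```

Run:
```python
from way import *
st()
s=bot.capture("side"); crop(s,220,60,200,160,4,"pics/s15.png");t=bot.capture("top"); crop(t,170,120,180,150,4,"pics/t15.png")
R=rz(1.7)@ry(6)@R0f
w=[([.52,-.12,.36],rz(30)@ry(-15)@R0f,.05,8),([.5025,-.39,.22],R,.05,8)]
check(w); plan(w[:1])
```

```text
t 37.15 q [-29.6  26.2  91.6  48.   86.8 -33.3] tcp [0.578  0.0602 0.3302] pinch [0.5754 0.0457 0.3417] z [ 0.139   0.7749 -0.6166] y [ 0.9843 -0.1766 -0.0001] F [0.1 0.3 0.5] op 0.517
q [-32.3  11.9  93.3  14.3  68.3  23.1] err 0.0 max dq/row 8.3
q [-45.9  34.3  78.1  -4.7  71.7  44.1] err 0.0 max dq/row 3.2
step mm,deg [21.9  7.7]
8
-0.0130 -0.0021 -0.0185 -3.48 -4.32 5.28 0.050; -0.0261 -0.0044 -0.0371 -6.95 -8.64 10.57 0.050; -0.0392 -0.0069 -0.0560 -10.43 -12.96 15.85 0.050; -0.0523 -0.0096 -0.0749 -13.91 -17.28 21.13 0.050; -0.0654 -0.0124 -0.0941 -17.38 -21.60 26.41 0.050; -0.0785 -0.0154 -0.1133 -20.86 -25.92 31.70 0.050; -0.0916 -0.0186 -0.1327 -24.34 -30.24 36.98 0.050; -0.1045 -0.0221 -0.1522 -27.81 -34.56 42.26 0.050
```

View pics/s15.png

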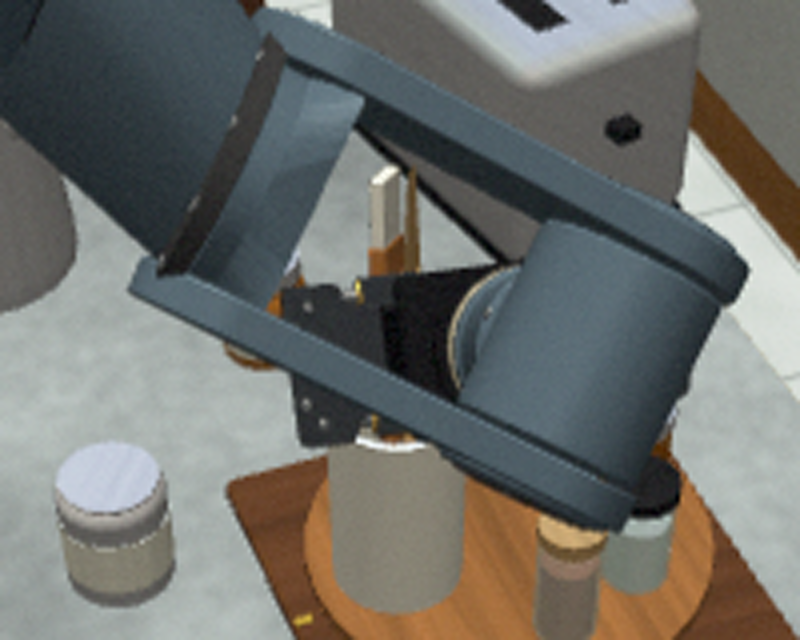

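View pics/t15.png

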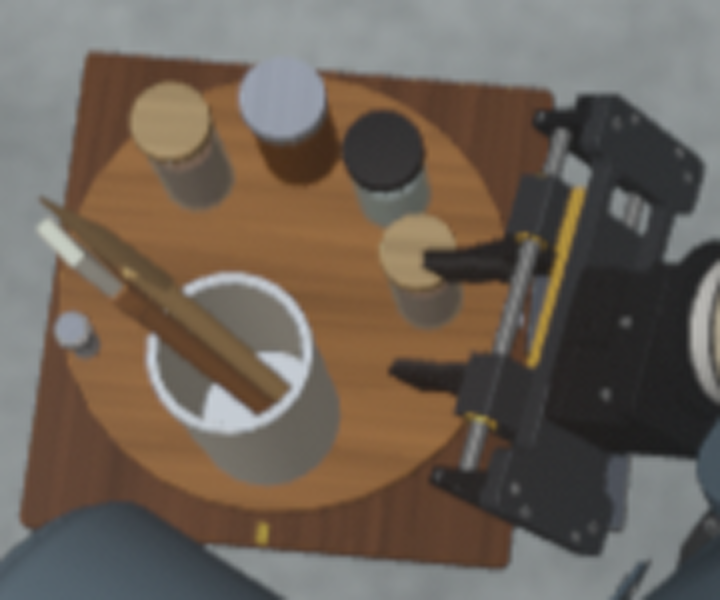

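Brush and turner stand together leaning to the left-back (feet about crop (265,400)); the right and front of the pot are free. Now the whisk.

Emit:
apply_moves(
  motion="-0.013 -0.002 -0.0185 -3.5 -4.3 5.3 0.05; -0.026 -0.0044 -0.037 -7 -8.6 10.6 0.05; -0.039 -0.007 -0.056 -10.4 -13 15.9 0.05; -0.0523 -0.0096 -0.075 -13.9 -17.3 21.1 0.05; -0.0654 -0.0124 -0.094 -17.4 -21.6 26.4 0.05; -0.0785 -0.0154 -0.1133 -20.9 -25.9 31.7 0.05; -0.0916 -0.0186 -0.1327 -24.3 -30.2 37 0.05; -0.1045 -0.022 -0.152 -27.8 -34.6 42.3 0.05",
)

```text
time_s: 38.25
position: [0.5232, -0.116, 0.3404]
tcp_rot: [[0.839, 0.498, 0.219], [0.482, -0.867, 0.129], [0.254, -0.002, -0.967]]
force: [-0.3, 0.4, -0.4]
opening: 0.573
```

Run:
```python
from way import *
st()
R=rz(1.7)@ry(6)@R0f
w=[([.5025,-.40,.20],R,.05,8)]
check(w); plan(w)
```

```text
t 38.25 q [-32.1  11.9  93.4  14.   68.3  23.5] tcp [ 0.5232 -0.116   0.3404] pinch [ 0.5191 -0.1184  0.3585] z [ 0.2192  0.1286 -0.9672] y [ 0.4985 -0.8669 -0.0023] F [-0.3  0.4 -0.4] op 0.573
q [-46.5  36.   78.2  -4.8  69.8  43.6] err 0.0 max dq/row 3.4
step mm,deg [40.4  4.4]
8
-0.0246 0.0296 0.0142 -0.29 -2.53 3.53 0.050; -0.0491 0.0591 0.0283 -0.57 -5.07 7.06 0.050; -0.0737 0.0886 0.0424 -0.86 -7.60 10.60 0.050; -0.0982 0.1181 0.0564 -1.14 -10.13 14.13 0.050; -0.1227 0.1475 0.0705 -1.43 -12.67 17.66 0.050; -0.1473 0.1768 0.0844 -1.71 -15.20 21.19 0.050; -0.1717 0.2061 0.0984 -2.00 -17.73 24.73 0.050; -0.1962 0.2354 0.1123 -2.29 -20.27 28.26 0.050
```

Emit:
apply_moves(
  motion="-0.0246 0.0296 0.0142 -0.3 -2.5 3.5 0.05; -0.049 0.059 0.0283 -0.6 -5 7.1 0.05; -0.0737 0.0886 0.0424 -0.9 -7.6 10.6 0.05; -0.098 0.118 0.0564 -1.1 -10.1 14.1 0.05; -0.1227 0.1475 0.0705 -1.4 -12.7 17.7 0.05; -0.1473 0.1768 0.0844 -1.7 -15.2 21.2 0.05; -0.1717 0.206 0.0984 -2 -17.7 24.7 0.05; -0.196 0.2354 0.112 -2.3 -20.3 28.3 0.05",
)

```text
time_s: 39.25
position: [0.5025, -0.4, 0.1802]
tcp_rot: [[0.994, 0.03, -0.105], [0.031, -1.0, -0.001], [-0.105, -0.002, -0.994]]
force: [0.2, -0.2, 0.9]
opening: 0.576
```

Run:
```python
from way import *
st()
s=bot.capture("side"); crop(s,250,280,190,200,3,"pics/p16.png"); t=bot.capture("top"); crop(t,350,220,160,150,4,"pics/t16.png")
R=rz(1.7)@ry(6)@R0f
w=[([.5025,-.412,.16],R,.05,2),([.5025,-.412,.0865],R,.05,6)]
check(w); plan(w)
```

```text
t 39.25 q [-46.4  36.2  77.9  -4.7  70.   43.7] tcp [ 0.5025 -0.4     0.1802] pinch [ 0.5044 -0.4     0.1988] z [-0.1051 -0.0011 -0.9945] y [ 0.0304 -0.9995 -0.0021] F [ 0.2 -0.2  0.9] op 0.576
q [-47.2  39.2  78.9  -4.9  66.   43.3] err 0.0 max dq/row 2.0
q [-47.2  44.5  81.3  -5.3  58.3  44.1] err 0.0 max dq/row 1.3
step mm,deg [19.   0.1]
step mm,deg [12.3  0. ]
8
0.0011 0.0052 0.0182 -0.09 0.05 0.01 0.050; 0.0022 0.0104 0.0364 -0.18 0.09 0.02 0.050; 0.0035 0.0105 0.0486 -0.18 0.09 0.02 0.050; 0.0048 0.0105 0.0608 -0.18 0.09 0.02 0.050; 0.0061 0.0105 0.0730 -0.18 0.09 0.02 0.050; 0.0074 0.0106 0.0852 -0.18 0.09 0.02 0.050; 0.0087 0.0106 0.0974 -0.18 0.09 0.02 0.050; 0.0100 0.0107 0.1095 -0.18 0.09 0.02 0.050
```

View pics/p16.png

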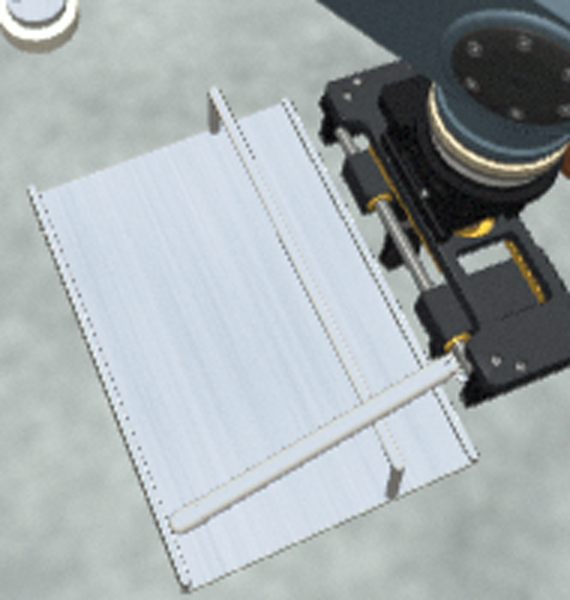

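View pics/t16.png

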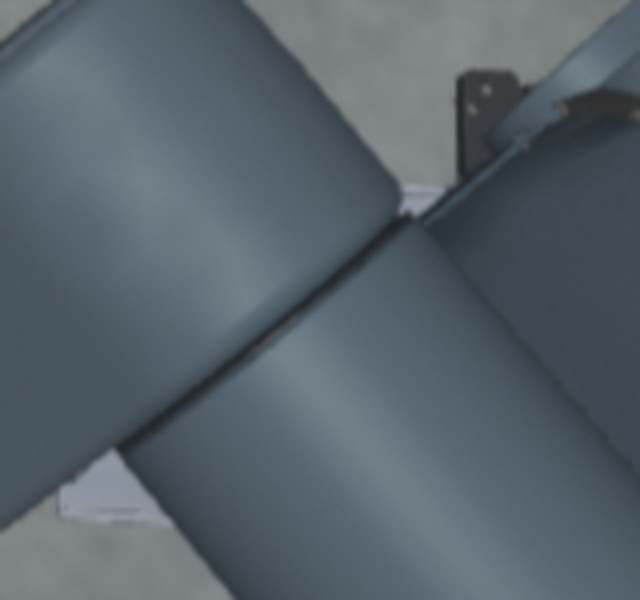

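Emit:
apply_moves(
  motion="0.001 0.005 0.018 0 0 0 0.05; 0.0022 0.0104 0.0364 0 0 0 0.05; 0.0035 0.0105 0.0486 0 0 0 0.05; 0.0048 0.0105 0.0608 0 0 0 0.05; 0.006 0.0105 0.073 0 0 0 0.05; 0.0074 0.0106 0.0852 0 0 0 0.05; 0.0087 0.0106 0.0974 0 0 0 0.05; 0.010 0.0107 0.1095 0 0 0 0.05",
)

```text
time_s: 40.35
position: [0.5018, -0.4105, 0.0708]
tcp_rot: [[0.994, 0.032, -0.103], [0.032, -0.999, -0.002], [-0.103, -0.001, -0.995]]
force: [-0.6, 0.3, -0.3]
opening: 0.579
```

Emit:
apply_moves(
  motion="0 0 0 0 0 0 0.005; 0 0 0 0 0 0 0.005; 0 0 0 0 0 0 0.005; 0 0 0 0 0 0 0.005; 0 0 0 0 0 0 0.005; 0 0 0 0 0 0 0.005; 0 0 0 0 0 0 0.005; 0 0 0 0 0 0 0.005",
)

```text
time_s: 41.35
position: [0.5017, -0.4104, 0.0715]
tcp_rot: [[0.994, 0.032, -0.103], [0.032, -0.999, -0.002], [-0.103, -0.001, -0.995]]
force: [0.3, 1.5, 0.4]
opening: 0.057
```

Emit:
apply_moves(
  motion="0 0 -0.010 0 0 0 0.005; 0 0 -0.025 0 0 0 0.005; 0 0 -0.045 0 0 0 0.005; 0 0 -0.070 0 0 0 0.005; 0 0 -0.100 0 0 0 0.005; 0 0 -0.130 0 0 0 0.005; 0 0 -0.160 0 0 0 0.005; 0 0 -0.190 0 0 0 0.005",
)

```text
time_s: 42.35
position: [0.5215, -0.41, 0.2631]
tcp_rot: [[0.994, 0.032, -0.101], [0.032, -0.999, -0.004], [-0.101, 0.0, -0.995]]
force: [0.4, -0.5, -0.0]
opening: 0.058
```

Run:
```python
from way import *
st()
s=bot.capture("side"); cv2.imwrite("pics/s17.png",s[:,:,::-1])
w=[([.505,-.22,.43],RF(60,45),.005,10),([.505,-.06,.45],RF(80,58),.005,6),([.592,.155,.44],RF(80,58),.005,6),([.592,.155,.245],RF(80,58),.005,6)]
check(w); plan(w[:1])
```

```text
t 42.35 q [-45.8  33.2  69.7  -4.4  81.   43.2] tcp [ 0.5215 -0.41    0.2631] pinch [ 0.5234 -0.4099  0.2817] z [-0.1014 -0.0036 -0.9948] y [ 0.0322 -0.9995  0.0003] F [ 0.4 -0.5 -0. ] op 0.058
q [-55.7  19.5  83.   40.1  98.5 -27.2] err 0.0 max dq/row 7.8
q [-44.5  19.8  87.4  47.2 107.5 -34.4] err 0.0 max dq/row 2.2
q [-20.2  20.8  87.5  56.6  88.6 -20.9] err 0.0 max dq/row 4.1
q [-20.2  35.7  98.4  59.8  74.9 -42.9] err 0.0 max dq/row 3.7
step mm,deg [24.   7.6]
10
-0.0013 -0.0199 -0.0143 2.06 4.62 -5.63 0.005; -0.0027 -0.0398 -0.0288 4.12 9.23 -11.26 0.005; -0.0043 -0.0599 -0.0435 6.18 13.85 -16.89 0.005; -0.0059 -0.0802 -0.0582 8.24 18.46 -22.51 0.005; -0.0078 -0.1004 -0.0731 10.31 23.08 -28.14 0.005; -0.0098 -0.1208 -0.0881 12.37 27.69 -33.77 0.005; -0.0119 -0.1412 -0.1032 14.43 32.31 -39.40 0.005; -0.0143 -0.1616 -0.1184 16.49 36.93 -45.03 0.005; -0.0169 -0.1820 -0.1336 18.55 41.54 -50.66 0.005; -0.0197 -0.2024 -0.1490 20.61 46.16 -56.28 0.005
```

View pics/s17.png

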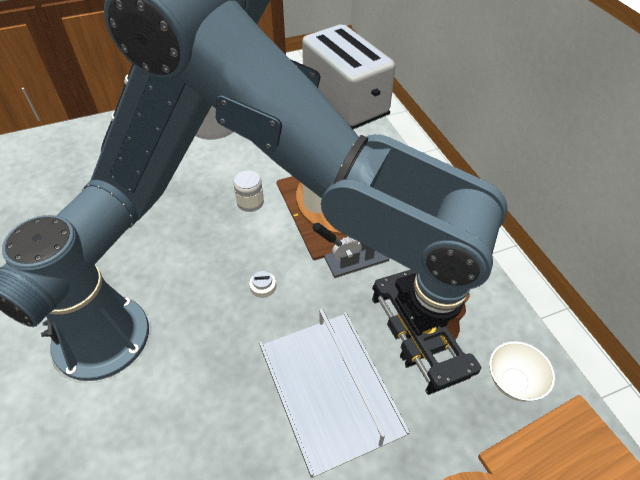

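Opening 0.058 means the grasp came up empty, and the whisk is no longer on the tray in this view. Looking with the other camera.

Run:
```python
from way import *
t=bot.capture("top"); cv2.imwrite("pics/t17.png",t[:,:,::-1])
print(bot.find_in("whisk","top")[:2],bot.find_in("whisk","side")[:2])
```

```text
[{'point': [0.3868, -0.5595, 0.0113], 'p': 0.76}] []
```

View pics/t17.png

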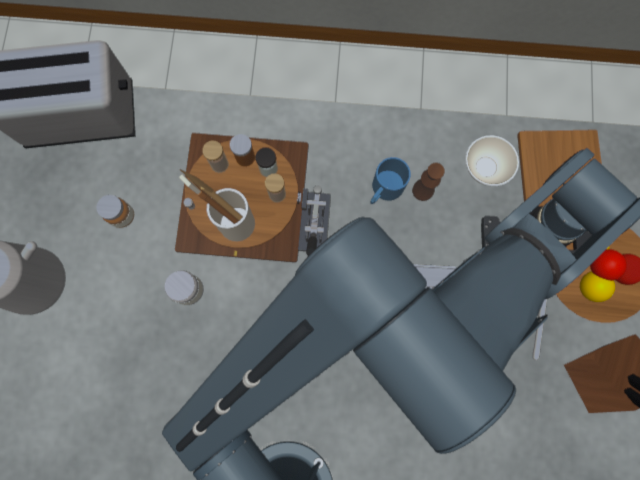

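The whisk was knocked off the tray onto the worktop: a handle shows at about (540,300)–(537,358). I'll swing the arm away for a clear view.

Emit:
apply_moves(
  motion="0 -0.03 0 0 0 0 0.05; 0 -0.06 0 0 0 0 0.05; 0 -0.10 0 0 0 0 0.05; 0 -0.14 0 0 0 0 0.05; 0 -0.18 0 0 0 0 0.05; 0 -0.22 0 0 0 0 0.05; 0 -0.26 0 0 0 0 0.05; 0 -0.30 0 0 0 0 0.05",
)

```text
time_s: 43.55
position: [0.5103, -0.1085, 0.2595]
tcp_rot: [[0.994, 0.032, -0.106], [0.032, -0.999, -0.001], [-0.106, -0.002, -0.994]]
force: [0.4, -0.0, 0.1]
opening: 0.574
```

Run:
```python
from way import *
st()
t=bot.capture("top"); crop(t,440,200,200,180,4,"pics/t18.png"); s=bot.capture("side"); cv2.imwrite("pics/s18.png",s[:,:,::-1])
print(bot.find_in("whisk","top")[:2],bot.find_in("whisk","side")[:2])
```

```text
t 43.55 q [-22.8  22.3  90.1  -2.5  73.2  66.2] tcp [ 0.5103 -0.1085  0.2595] pinch [ 0.5123 -0.1085  0.2781] z [-0.1056 -0.0009 -0.9944] y [ 0.0317 -0.9995 -0.0024] F [ 0.4 -0.   0.1] op 0.574
[] []
```

View pics/t18.png

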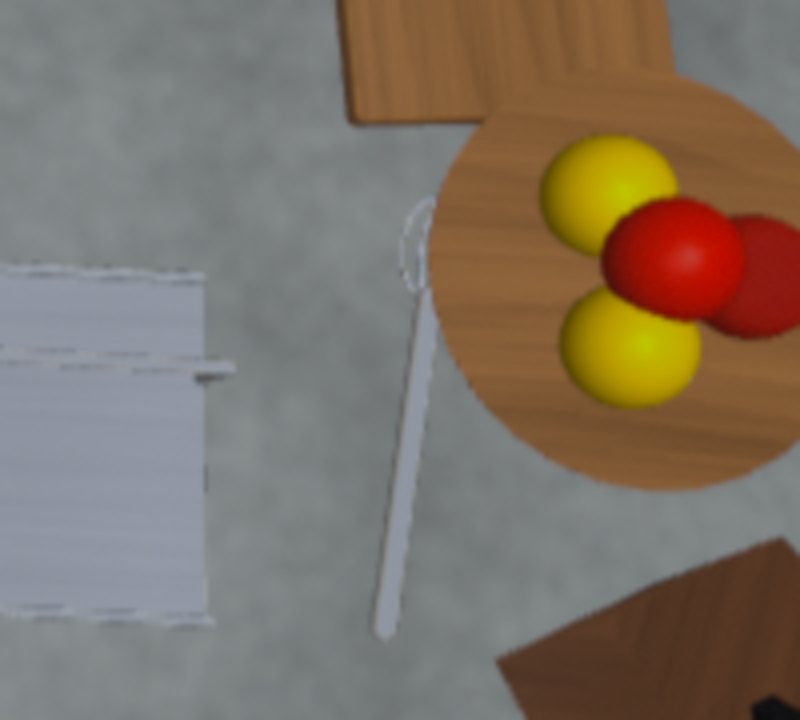

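View pics/s18.png

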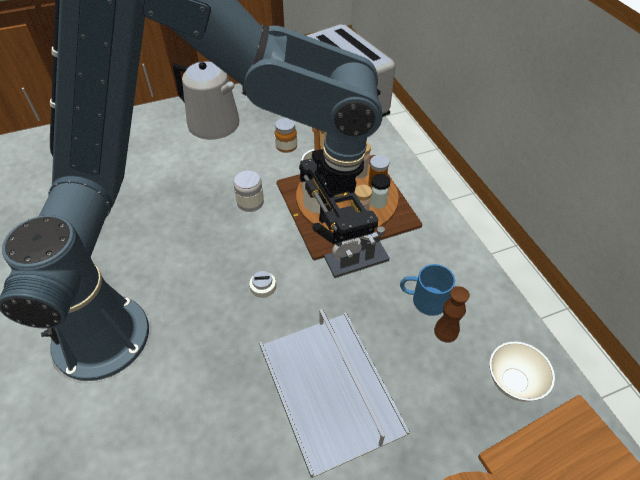

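Run:
```python
from way import *
c=lambda x,y:(440+x/4,200+y/4)
k,R,t=cam("top"); print("cam",-R.T@t)
f=unp("top",*c(385,634),.007)
for z in (.007,.019,.03): n=unp("top",*c(425,292),z); print(f,n,np.linalg.norm(n-f),np.degrees(np.arctan2(n[1]-f[1],n[0]-f[0])))
# plate outline at z
for z in (0,.02,.04): print([unp("top",*c(*p),z)[:2] for p in ((432,270),(500,430),(660,490))])
d=(unp("top",*c(425,292),.019)-f); d/=np.linalg.norm(d); g=f+.13*d; print(g,d)
for a in (0,):
  for yaw in (np.degrees(np.arctan2(d[1],d[0])),):
    for al in (10,0,-10):
      Rg=rz(yaw)@ry(al)@R0f
      for s in (.1,.13,.16):
        g=f+s*d
        q,e=ik(g+bot.pinch_z*Rg[:,2],Rg,[-55,50,70,0,60,40]); print(al,s,g,np.round(q,1),round(e,4))
```

```text
cam [ 0.3094 -0.0412  1.2935]
[ 0.334  -0.5591  0.007 ] [ 0.5396 -0.5835  0.007 ] 0.20699058687158553 -6.780238165886968
[ 0.334  -0.5591  0.007 ] [ 0.5374 -0.5785  0.019 ] 0.2046694160882797 -5.442686416198324
[ 0.334  -0.5591  0.007 ] [ 0.5354 -0.5738  0.03  ] 0.20327250733499191 -4.186114490392886
[array([ 0.5548, -0.5908]), array([ 0.4603, -0.6312]), array([ 0.4321, -0.7266])]
[array([ 0.551 , -0.5823]), array([ 0.4579, -0.6221]), array([ 0.4302, -0.716 ])]
[array([ 0.5472, -0.5738]), array([ 0.4556, -0.613 ]), array([ 0.4283, -0.7054])]
[ 0.4632 -0.5714  0.0146] [ 0.9938 -0.0947  0.0586]
10 0.1 [ 0.4334 -0.5686  0.0129] [-58.4  55.1  69.3  -9.   62.   41.7] 0.0
10 0.13 [ 0.4632 -0.5714  0.0146] [-56.6  56.4  65.3  -8.6  64.9  42.9] 0.0
10 0.16 [ 0.493  -0.5742  0.0164] [-54.9  57.8  61.1  -8.2  67.9  44.1] 0.0
0 0.1 [ 0.4334 -0.5686  0.0129] [-61.6  52.7  75.3  -0.   52.   33.8] 0.0
0 0.13 [ 0.4632 -0.5714  0.0146] [-59.6  53.8  71.7   0.   54.5  35.8] 0.0
0 0.16 [ 0.493  -0.5742  0.0164] [-57.8  55.   67.9   0.   57.1  37.7] 0.0
-10 0.1 [ 0.4334 -0.5686  0.0129] [-65.1  51.2  80.8  12.6  43.6  21.5] 0.0
-10 0.13 [ 0.4632 -0.5714  0.0146] [-63.   52.1  77.6  11.8  45.5  24.5] 0.0
-10 0.16 [ 0.493  -0.5742  0.0164] [-60.9  53.2  74.1  11.2  47.6  27.3] 0.0
```

Run:
```python
from way import *
c=lambda x,y:(440+x/4,200+y/4)
for nm,p,e in (("yl",(630,347),(560,347)),("yu",(610,195),(540,195)),):
    for z in (.04,.06): a=unp("top",*c(*p),z); b=unp("top",*c(*e),z); print(nm,z,a[:2],b[:2],np.linalg.norm(a-b))
# left edge silhouettes: fruit left limit in y
im=cv2.imread("pics/side0.png"); print(prj("side",(.5,-.66,.06)),prj("side",(.47,-.57,.02)))
for p in ((350,122),(345,0)): print("board",unp("top",*c(*p),.015))
```

```text
yl 0.04 [ 0.5107 -0.69  ] [ 0.5073 -0.6488] 0.04130441850163272
yl 0.06 [ 0.5074 -0.6796] [ 0.5042 -0.6391] 0.04064540658366055
yu 0.04 [ 0.6013 -0.6802] [ 0.5979 -0.6385] 0.04190055308664509
yu 0.06 [ 0.5966 -0.67  ] [ 0.5933 -0.6289] 0.04123202984251254
[451.6494 552.2243] [406.6059 509.144 ]
board [ 0.6399 -0.5347  0.015 ]
board [ 0.7175 -0.5314  0.015 ]
```

Run:
```python
from way import *
R=rz(-5.4)@R0f
w=[([.4234,-.5676,.16],R,.04,8),([.4234,-.5676,.0232],R,.04,8)]
check(w); plan(w[:1])
```

```text
q [-62.3  41.6  73.    0.   65.4  33.1] err 0.0 max dq/row 6.2
q [-62.3  51.5  76.4   0.   52.1  33.1] err 0.0 max dq/row 1.8
step mm,deg [60.2  1.2]
8
-0.0112 0.0569 0.0160 0.04 0.75 0.92 0.040; -0.0225 0.1137 0.0321 0.08 1.50 1.83 0.040; -0.0337 0.1706 0.0481 0.12 2.25 2.75 0.040; -0.0450 0.2274 0.0641 0.16 3.00 3.66 0.040; -0.0562 0.2843 0.0802 0.20 3.75 4.58 0.040; -0.0675 0.3412 0.0962 0.23 4.50 5.50 0.040; -0.0787 0.3981 0.1122 0.27 5.26 6.41 0.040; -0.0900 0.4549 0.1282 0.31 6.01 7.33 0.040
```

Emit:
apply_moves(
  motion="-0.011 0.055 0.008 0 0.8 0.9 0.04; -0.0225 0.112 0.02 0 1.5 1.8 0.04; -0.0337 0.169 0.034 0 2.2 2.7 0.04; -0.045 0.226 0.050 0 3 3.7 0.04; -0.056 0.283 0.068 0 3.8 4.6 0.04; -0.0675 0.340 0.088 0 4.5 5.5 0.04; -0.079 0.397 0.108 0 5.3 6.4 0.04; -0.090 0.455 0.128 0 6 7.3 0.04",
)

```text
time_s: 44.75
position: [0.4214, -0.5712, 0.1407]
tcp_rot: [[0.995, -0.098, 0.001], [-0.098, -0.995, -0.005], [0.002, 0.005, -1.0]]
force: [0.6, -0.6, 0.6]
opening: 0.455
```

Run:
```python
from way import *
st()
R=rz(-5.4)@R0f
w=[([.4234,-.5676,.10],R,.04,2),([.4234,-.5676,.0235],R,.04,6)]
check(w); plan(w)
t=bot.capture("top"); crop(t,440,200,200,180,4,"pics/t19.png")
```

```text
t 44.75 q [-62.6  41.7  73.   -0.1  65.   33.1] tcp [ 0.4214 -0.5712  0.1407] pinch [ 0.4214 -0.5711  0.1594] z [ 0.0014 -0.0052 -1.    ] y [-0.0977 -0.9952  0.005 ] F [ 0.6 -0.6  0.6] op 0.455
q [-62.3  45.7  75.    0.   59.3  33.1] err 0.0 max dq/row 2.9
q [-62.3  51.5  76.4   0.   52.2  33.1] err 0.0 max dq/row 1.2
step mm,deg [29.8  0.2]
step mm,deg [12.8  0. ]
8
0.0008 -0.0020 0.0297 0.14 -0.05 -0.10 0.040; 0.0015 -0.0041 0.0594 0.29 -0.11 -0.20 0.040; 0.0015 -0.0041 0.0721 0.29 -0.11 -0.20 0.040; 0.0015 -0.0042 0.0849 0.29 -0.11 -0.20 0.040; 0.0015 -0.0043 0.0976 0.29 -0.11 -0.20 0.040; 0.0014 -0.0043 0.1104 0.29 -0.11 -0.20 0.040; 0.0014 -0.0044 0.1231 0.29 -0.11 -0.20 0.040; 0.0014 -0.0045 0.1359 0.29 -0.11 -0.20 0.040
```

View pics/t19.png

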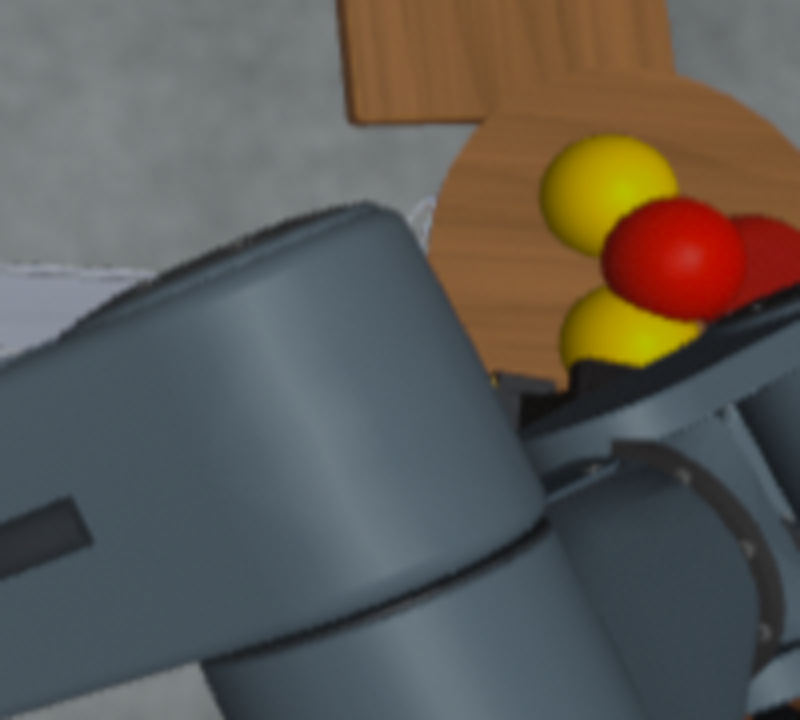

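Emit:
apply_moves(
  motion="0.0008 -0.002 0.03 0 0 0 0.04; 0.0015 -0.004 0.059 0 0 0 0.04; 0.0015 -0.004 0.072 0 0 0 0.04; 0.0015 -0.0042 0.085 0 0 0 0.04; 0.0015 -0.0043 0.0975 0 0 0 0.04; 0.0014 -0.0043 0.110 0 0 0 0.04; 0.0014 -0.0044 0.123 0 0 0 0.04; 0.0014 -0.0045 0.1355 0 0 0 0.04",
)

```text
time_s: 45.8
position: [0.4258, -0.5645, 0.0062]
tcp_rot: [[0.995, -0.095, 0.002], [-0.095, -0.995, -0.006], [0.002, 0.006, -1.0]]
force: [0.3, 0.2, 0.4]
opening: 0.46
```

Emit:
apply_moves(
  motion="0 0 0 0 0 0 0.003; 0 0 0 0 0 0 0.003; 0 0 0 0 0 0 0.003; 0 0 0 0 0 0 0.003; 0 0 0 0 0 0 0.003; 0 0 0 0 0 0 0.003; 0 0 0 0 0 0 0.003; 0 0 0 0 0 0 0.003",
)

```text
time_s: 46.8
position: [0.4259, -0.565, 0.0074]
tcp_rot: [[0.995, -0.095, 0.002], [-0.095, -0.995, -0.007], [0.003, 0.006, -1.0]]
force: [-0.4, -1.0, 4.0]
opening: 0.148
```

Run:
```python
from way import *
st()
w=[([.4234,-.5676,.038],rz(-5.4)@R0f,.003,2),([.4734,-.505,.038],rz(-0)@R0f,.003,5),([.4734,-.505,.0245],R0f,.003,1)]
check(w); plan(w)
```

```text
t 46.8 q [-62.   51.1  76.8  -0.1  51.7  33.5] tcp [ 0.4259 -0.565   0.0074] pinch [ 0.4258 -0.5648  0.0261] z [ 0.0022 -0.0067 -1.    ] y [-0.095  -0.9955  0.0064] F [-0.4 -1.   4. ] op 0.148
q [-62.3  50.3  76.2  -0.   53.5  33.1] err 0.0 max dq/row 0.9
q [-56.1  49.4  78.9   0.   51.7  33.9] err 0.0 max dq/row 1.3
q [-56.1  50.5  79.    0.   50.5  33.9] err 0.0 max dq/row 1.2
step mm,deg [6.2 0.2]
step mm,deg [16.   1.1]
step mm,deg [13.5  0. ]
8
-0.0011 0.0015 -0.0060 0.18 -0.08 -0.03 0.003; -0.0022 0.0029 -0.0119 0.37 -0.16 -0.05 0.003; 0.0066 -0.0105 -0.0120 0.37 -0.16 -1.13 0.003; 0.0153 -0.0239 -0.0120 0.37 -0.16 -2.21 0.003; 0.0241 -0.0373 -0.0121 0.37 -0.15 -3.29 0.003; 0.0329 -0.0507 -0.0122 0.37 -0.15 -4.37 0.003; 0.0416 -0.0641 -0.0122 0.38 -0.15 -5.45 0.003; 0.0416 -0.0642 0.0013 0.38 -0.15 -5.45 0.003
```

Emit:
apply_moves(
  motion="0 0 -0.006 0 0 0 0.003; 0 0 -0.012 0 0 0 0.003; 0.008 -0.012 -0.013 0 0 -1.1 0.003; 0.016 -0.025 -0.013 0 0 -2.2 0.003; 0.025 -0.039 -0.013 0 0 -3.3 0.003; 0.034 -0.052 -0.013 0 0 -4.4 0.003; 0.042 -0.065 -0.013 0 0 -5.4 0.003; 0.042 -0.065 -0.004 0 0 -5.4 0.003",
)

```text
time_s: 47.8
position: [0.4751, -0.5028, 0.0109]
tcp_rot: [[1.0, 0.001, 0.003], [0.001, -1.0, -0.007], [0.003, 0.007, -1.0]]
force: [0.1, -0.8, 0.1]
opening: 0.146
```

Emit:
apply_moves(
  motion="0 0 0.002 0 0 0 0.003; 0 0 0.004 0 0 0 0.003; 0 0 0.004 0 0 0 0.040; 0 0 0.004 0 0 0 0.040; 0 0 0.004 0 0 0 0.040; 0 0 0.004 0 0 0 0.040; 0 0 -0.015 0 0 0 0.040; 0 0 -0.05 0 0 0 0.040",
)

```text
time_s: 48.8
position: [0.473, -0.5027, 0.0606]
tcp_rot: [[1.0, -0.001, 0.0], [-0.001, -1.0, -0.003], [0.0, 0.003, -1.0]]
force: [0.5, -1.0, 0.0]
opening: 0.455
```

Run:
```python
from way import *
st()
plan([([.45,-.38,.28],R0f,.04,8)])
```

```text
t 48.8 q [-56.   46.   78.6  -0.1  55.2  34.2] tcp [ 0.473  -0.5027  0.0606] pinch [ 0.473  -0.5026  0.0793] z [ 0.0001 -0.0032 -1.    ] y [-0.0009 -1.      0.0032] F [ 0.5 -1.   0. ] op 0.455
step mm,deg [29.5  0. ]
8
-0.0029 -0.0152 -0.0251 0.02 -0.00 -0.01 0.040; -0.0058 -0.0305 -0.0503 0.05 -0.00 -0.01 0.040; -0.0086 -0.0457 -0.0754 0.07 -0.00 -0.02 0.040; -0.0115 -0.0610 -0.1006 0.09 -0.00 -0.03 0.040; -0.0144 -0.0762 -0.1257 0.11 -0.00 -0.03 0.040; -0.0173 -0.0915 -0.1508 0.14 -0.00 -0.04 0.040; -0.0202 -0.1067 -0.1760 0.16 -0.00 -0.05 0.040; -0.0231 -0.1220 -0.2011 0.18 -0.00 -0.05 0.040
```

Emit:
apply_moves(
  motion="0 -0.01 -0.03 0 0 0 0.04; 0 -0.04 -0.06 0 0 0 0.04; 0 -0.09 -0.09 0 0 0 0.04; 0 -0.14 -0.11 0 0 0 0.04; 0 -0.19 -0.13 0 0 0 0.04; 0 -0.23 -0.14 0 0 0 0.04; 0 -0.26 -0.15 0 0 0 0.04; 0 -0.29 -0.16 0 0 0 0.04",
)

```text
time_s: 49.8
position: [0.4737, -0.2115, 0.2208]
tcp_rot: [[1.0, -0.001, 0.004], [-0.0, -1.0, -0.007], [0.004, 0.007, -1.0]]
force: [0.6, 0.1, -0.6]
opening: 0.461
```

Run:
```python
from way import *
st()
t=bot.capture("top"); crop(t,440,200,200,180,4,"pics/t20.png")
s=bot.capture("side"); cv2.imwrite("pics/s20.png",s[:,:,::-1])
```

```text
t 49.8 q [-36.3  22.1  97.6  -0.2  59.9  53.9] tcp [ 0.4737 -0.2115  0.2208] pinch [ 0.4736 -0.2114  0.2395] z [ 0.0037 -0.007  -1.    ] y [-0.0005 -1.      0.007 ] F [ 0.6  0.1 -0.6] op 0.461
```

View pics/t20.png

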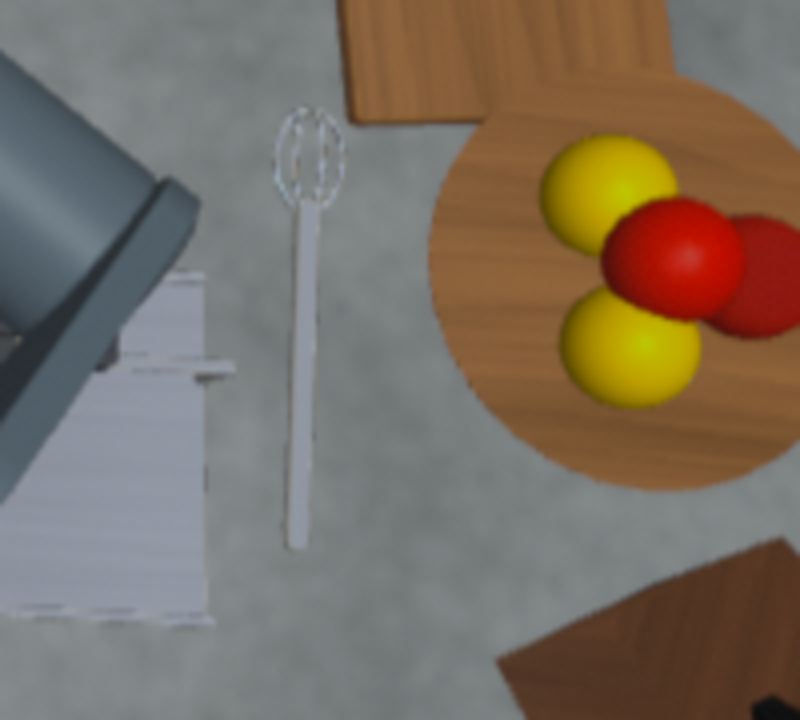

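View pics/s20.png

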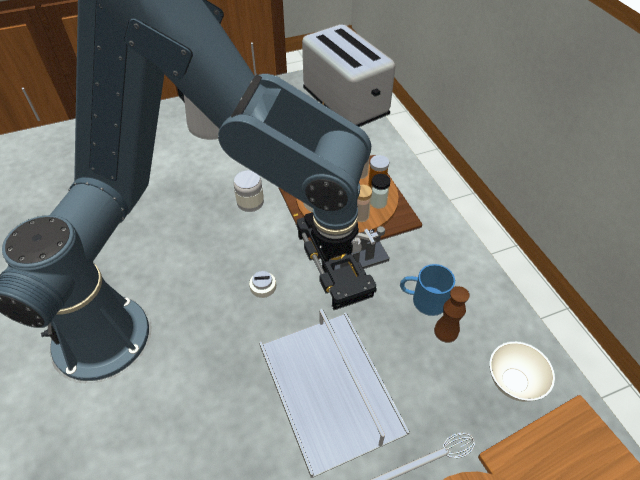

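The whisk lies in the open: foot at crop (298,548), neck (308,203), clear of the fruit board.

Run:
```python
from way import *
c=lambda x,y:(440+x/4,200+y/4)
f=unp("top",*c(298,549),.007); n=unp("top",*c(308,203),.019); d=n-f; print(f,n,np.linalg.norm(d)); d/=np.linalg.norm(d); yaw=np.degrees(np.arctan2(d[1],d[0])); print(yaw)
g=f+.172*d; print("grip",g)
R=rz(yaw)@ry(12)@R0f
# tcp at z .005
top=np.array([g[0],g[1],0]); 
# choose pinch so that tool axis passes through g, tcp z=.0055
zt=R[:,2]; tcp=g+zt*((.0055-g[2])/zt[2]); p=tcp-bot.pinch_z*zt; print("tcp",tcp,"pinch",p,"dist handle from tip",np.linalg.norm(tcp-g))
w=[(p-zt*.12,R,.04,8),(p,R,.04,8)]
check(w); plan(w[:1])
```

```text
[ 0.3793 -0.5076  0.007 ] [ 0.5863 -0.5079  0.019 ] 0.20738883696174784
-0.05943576385954499
grip [ 0.551  -0.5078  0.017 ]
tcp [ 0.5485 -0.5078  0.0055] pinch [ 0.5524 -0.5078  0.0238] dist handle from tip 0.011708171296948943
q [-46.4  51.7  54.2  -8.7  82.5  45.4] err 0.0 max dq/row 7.2
q [-47.7  57.5  60.7  -9.4  70.2  46.2] err 0.0 max dq/row 1.6
step mm,deg [41.3  1.5]
8
0.0124 0.0372 0.0126 0.05 -1.53 0.02 0.040; 0.0247 0.0744 0.0252 0.09 -3.05 0.04 0.040; 0.0371 0.1115 0.0378 0.14 -4.58 0.06 0.040; 0.0494 0.1487 0.0504 0.19 -6.11 0.08 0.040; 0.0618 0.1859 0.0629 0.24 -7.64 0.09 0.040; 0.0741 0.2231 0.0755 0.28 -9.16 0.11 0.040; 0.0865 0.2603 0.0880 0.33 -10.69 0.13 0.040; 0.0989 0.2974 0.1006 0.38 -12.22 0.15 0.040
```

Emit:
apply_moves(
  motion="0.0124 0.0372 0.006 0 -1.5 0 0.04; 0.0247 0.0744 0.014 0 -3 0 0.04; 0.037 0.1115 0.025 0 -4.6 0 0.04; 0.0494 0.1487 0.040 0 -6.1 0 0.04; 0.0618 0.186 0.055 0 -7.6 0 0.04; 0.074 0.223 0.070 0 -9.2 0 0.04; 0.0865 0.260 0.085 0 -10.7 0 0.04; 0.099 0.2974 0.100 0 -12.2 0 0.04",
)

```text
time_s: 50.9
position: [0.5724, -0.5131, 0.1208]
tcp_rot: [[0.978, -0.002, -0.21], [-0.003, -1.0, -0.006], [-0.21, 0.007, -0.978]]
force: [-0.1, -0.2, -0.4]
opening: 0.456
```

Run:
```python
from way import *
st()
R=rz(0)@ry(12)@R0f
w=[([.562,-.508,.07],R,.04,3),([.5524,-.5078,.0242],R,.04,5)]
check(w); plan(w)
```

```text
t 50.9 q [-46.6  52.   53.9  -9.1  82.3  45.4] tcp [ 0.5724 -0.5131  0.1208] pinch [ 0.5763 -0.513   0.1391] z [-0.2098 -0.0062 -0.9777] y [-0.0017 -1.      0.0067] F [-0.1 -0.2 -0.4] op 0.456
q [-47.2  55.   58.6  -9.1  74.8  45.8] err 0.0 max dq/row 2.6
q [-47.7  57.5  60.7  -9.4  70.2  46.1] err 0.0 max dq/row 0.9
step mm,deg [23.6  0.1]
step mm,deg [9.4 0. ]
8
0.0002 -0.0019 0.0235 0.12 0.04 -0.06 0.040; 0.0003 -0.0037 0.0470 0.24 0.07 -0.12 0.040; 0.0005 -0.0056 0.0705 0.36 0.11 -0.17 0.040; 0.0005 -0.0057 0.0799 0.36 0.11 -0.17 0.040; 0.0006 -0.0058 0.0892 0.36 0.11 -0.17 0.040; 0.0006 -0.0059 0.0986 0.36 0.11 -0.17 0.040; 0.0007 -0.0060 0.1079 0.36 0.11 -0.17 0.040; 0.0007 -0.0061 0.1173 0.36 0.11 -0.17 0.040
```

Emit:
apply_moves(
  motion="0 -0.0019 0.0235 0 0 0 0.04; 0 -0.0037 0.047 0 0 0 0.04; 0.0005 -0.0056 0.0705 0 0 0 0.04; 0.0005 -0.0056 0.080 0 0 0 0.04; 0.0005 -0.0056 0.089 0 0 0 0.04; 0.0005 -0.0056 0.0985 0 0 0 0.04; 0.0005 -0.0056 0.108 0 0 0 0.04; 0.0005 -0.0056 0.117 0 0 0 0.04",
)

```text
time_s: 51.9
position: [0.5492, -0.5064, 0.0073]
tcp_rot: [[0.978, -0.0, -0.208], [-0.002, -1.0, -0.008], [-0.208, 0.008, -0.978]]
force: [-3.4, 12.9, 30.4]
opening: 0.463
```

Emit:
apply_moves(
  motion="0 0 0 0 0 0 0.003; 0 0 0 0 0 0 0.003; 0 0 0 0 0 0 0.003; 0 0 0 0 0 0 0.003; 0 0 0 0 0 0 0.003; 0 0 0 0 0 0 0.003; 0 0 0 0 0 0 0.003; 0 0 0 0 0 0 0.003",
)

```text
time_s: 52.9
position: [0.5493, -0.5064, 0.0081]
tcp_rot: [[0.978, -0.001, -0.208], [-0.002, -1.0, -0.008], [-0.208, 0.008, -0.978]]
force: [-1.7, 2.0, 5.5]
opening: 0.151
```

Run:
```python
from way import *
st()
```

```text
t 52.9 q [-47.5  57.2  61.   -9.7  69.9  46.6] tcp [ 0.5493 -0.5064  0.0081] pinch [ 0.5532 -0.5063  0.0264] z [-0.208  -0.0079 -0.9781] y [-0.0006 -1.      0.0082] F [-1.7  2.   5.5] op 0.151
```

Emit:
apply_moves(
  motion="0 0 -0.010 0 0 0 0.003; 0 0 -0.025 0 0 0 0.003; 0 0 -0.045 0 0 0 0.003; 0 0 -0.070 0 0 0 0.003; 0 0 -0.100 0 0 0 0.003; 0 0 -0.130 0 0 0 0.003; 0 0 -0.160 0 0 0 0.003; 0 0 -0.190 0 0 0 0.003",
)

```text
time_s: 53.9
position: [0.5888, -0.5047, 0.1945]
tcp_rot: [[0.978, -0.001, -0.208], [-0.002, -1.0, -0.006], [-0.208, 0.007, -0.978]]
force: [0.1, -1.5, 0.6]
opening: 0.15
```

Run:
```python
from way import *
st()
s=bot.capture("side"); cv2.imwrite("pics/s21.png",s[:,:,::-1])
w=[([.505,-.24,.40],RF(50,40),.003,12),([.505,-.06,.46],RF(80,66),.003,6),([.592,.155,.46],RF(80,66),.003,6),([.592,.155,.245],RF(80,66),.003,6)]
check(w); plan(w[:1])
```

```text
t 53.9 q [-45.4  49.   48.9  -8.8  90.4  45.3] tcp [ 0.5888 -0.5047  0.1945] pinch [ 0.5927 -0.5045  0.2128] z [-0.2085 -0.0063 -0.978 ] y [-0.0008 -1.      0.0066] F [ 0.1 -1.5  0.6] op 0.15
q [-56.4  18.2  87.1  38.1  88.4 -22.2] err 0.0 max dq/row 6.1
q [-46.1  21.9  88.4  52.4 111.3 -35.5] err 0.0 max dq/row 4.4
q [-22.1  21.7  88.7  63.4  92.2 -23.5] err 0.0 max dq/row 4.1
q [-22.1  39.   99.4  65.2  79.8 -48.8] err 0.0 max dq/row 4.3
step mm,deg [27.9  5.9]
12
-0.0092 -0.0224 -0.0137 1.11 4.05 -4.16 0.003; -0.0184 -0.0448 -0.0274 2.22 8.10 -8.32 0.003; -0.0276 -0.0674 -0.0413 3.34 12.14 -12.48 0.003; -0.0370 -0.0900 -0.0552 4.45 16.19 -16.64 0.003; -0.0464 -0.1127 -0.0693 5.56 20.24 -20.80 0.003; -0.0559 -0.1355 -0.0834 6.67 24.29 -24.96 0.003; -0.0655 -0.1583 -0.0976 7.78 28.34 -29.12 0.003; -0.0752 -0.1812 -0.1119 8.89 32.38 -33.28 0.003; -0.0850 -0.2041 -0.1262 10.01 36.43 -37.44 0.003; -0.0949 -0.2270 -0.1406 11.12 40.48 -41.60 0.003; -0.1050 -0.2500 -0.1551 12.23 44.53 -45.76 0.003; -0.1152 -0.2729 -0.1696 13.34 48.58 -49.92 0.003
```

View pics/s21.png

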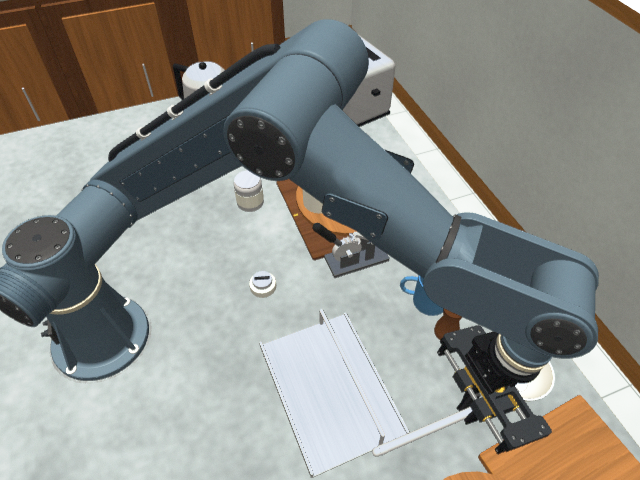

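Emit:
apply_moves(
  motion="-0.009 -0.0224 -0.025 1.1 4 -4.2 0.003; -0.018 -0.045 -0.050 2.2 8.1 -8.3 0.003; -0.0276 -0.0674 -0.07 3.3 12.1 -12.5 0.003; -0.037 -0.09 -0.088 4.4 16.2 -16.6 0.003; -0.046 -0.1127 -0.10 5.6 20.2 -20.8 0.003; -0.056 -0.1355 -0.11 6.7 24.3 -25 0.003; -0.0655 -0.158 -0.12 7.8 28.3 -29.1 0.003; -0.075 -0.181 -0.13 8.9 32.4 -33.3 0.003",
)

```text
time_s: 54.95
position: [0.5419, -0.322, 0.3349]
tcp_rot: [[0.787, 0.551, 0.277], [0.479, -0.829, 0.288], [0.389, -0.094, -0.917]]
force: [-0.5, 0.3, -0.1]
opening: 0.147
```

Run:
```python
from way import *
st()
w=[([.505,-.17,.44],RF(65,55),.003,8)]
check(w); plan(w)
```

```text
t 54.95 q [-52.3  24.6  77.5  23.5  82.2   1. ] tcp [ 0.5419 -0.322   0.3349] pinch [ 0.5367 -0.3273  0.3521] z [ 0.277   0.2885 -0.9166] y [ 0.5515 -0.8288 -0.0942] F [-0.5  0.3 -0.1] op 0.147
q [-54.8  20.3  86.3  46.9 103.1 -31.3] err 0.0 max dq/row 4.8
step mm,deg [22.9  5.5]
8
0.0118 -0.0202 -0.0055 1.98 3.71 -3.50 0.003; 0.0235 -0.0405 -0.0112 3.95 7.43 -7.00 0.003; 0.0352 -0.0608 -0.0169 5.93 11.14 -10.50 0.003; 0.0468 -0.0812 -0.0228 7.90 14.86 -14.00 0.003; 0.0583 -0.1016 -0.0287 9.88 18.57 -17.50 0.003; 0.0697 -0.1221 -0.0347 11.85 22.28 -21.00 0.003; 0.0810 -0.1426 -0.0408 13.83 26.00 -24.50 0.003; 0.0923 -0.1631 -0.0470 15.80 29.71 -28.00 0.003
```

Emit:
apply_moves(
  motion="0.0118 -0.02 -0.0055 2 3.7 -3.5 0.003; 0.0235 -0.0405 -0.011 4 7.4 -7 0.003; 0.035 -0.061 -0.017 5.9 11.1 -10.5 0.003; 0.047 -0.081 -0.023 7.9 14.9 -14 0.003; 0.058 -0.1016 -0.0287 9.9 18.6 -17.5 0.003; 0.07 -0.122 -0.035 11.9 22.3 -21 0.003; 0.081 -0.1426 -0.041 13.8 26 -24.5 0.003; 0.092 -0.163 -0.047 15.8 29.7 -28 0.003",
)

```text
time_s: 55.95
position: [0.512, -0.1565, 0.4289]
tcp_rot: [[0.243, 0.906, 0.346], [0.52, -0.423, 0.742], [0.819, -0.001, -0.574]]
force: [-0.2, 0.3, -0.6]
opening: 0.149
```

Run:
```python
from way import *
st()
w=[([.515,-.02,.46],RF(80,66),.003,8)]
check(w); plan(w)
```

```text
t 55.95 q [-54.8  20.4  86.2  46.8 103.1 -31.3] tcp [ 0.512  -0.1565  0.4289] pinch [ 0.5055 -0.1704  0.4396] z [ 0.346   0.7422 -0.574 ] y [ 0.9062 -0.4229 -0.0007] F [-0.2  0.3 -0.6] op 0.149
q [-42.3  20.8  90.2  54.3 108.1 -33.9] err 0.0 max dq/row 1.8
step mm,deg [19.   2.3]
8
0.0126 -0.0074 0.0129 1.63 1.37 -0.93 0.003; 0.0252 -0.0148 0.0257 3.27 2.74 -1.86 0.003; 0.0377 -0.0223 0.0386 4.90 4.11 -2.79 0.003; 0.0503 -0.0297 0.0514 6.54 5.48 -3.72 0.003; 0.0629 -0.0371 0.0642 8.17 6.85 -4.65 0.003; 0.0754 -0.0446 0.0769 9.80 8.22 -5.58 0.003; 0.0879 -0.0520 0.0897 11.44 9.59 -6.51 0.003; 0.1004 -0.0595 0.1024 13.07 10.96 -7.44 0.003
```

Emit:
apply_moves(
  motion="0.0126 -0.0074 0.0129 1.6 1.4 -0.9 0.003; 0.025 -0.015 0.0257 3.3 2.7 -1.9 0.003; 0.0377 -0.022 0.0386 4.9 4.1 -2.8 0.003; 0.05 -0.03 0.0514 6.5 5.5 -3.7 0.003; 0.063 -0.037 0.064 8.2 6.9 -4.6 0.003; 0.0754 -0.0446 0.077 9.8 8.2 -5.6 0.003; 0.088 -0.052 0.09 11.4 9.6 -6.5 0.003; 0.10 -0.0595 0.1024 13.1 11 -7.4 0.003",
)

```text
time_s: 56.95
position: [0.5187, -0.0027, 0.4515]
tcp_rot: [[0.072, 0.985, 0.158], [0.398, -0.173, 0.901], [0.914, -0.003, -0.405]]
force: [0.3, -0.1, -0.7]
opening: 0.149
```

Run:
```python
from way import *
st()
s=bot.capture("side"); crop(s,220,20,200,200,3,"pics/s22.png"); t=bot.capture("top"); crop(t,170,120,180,150,4,"pics/t22.png")
S=bot.read_state(); R=np.array(S["tcp_rot"]); c=S["position"]-bot.pinch_z*R[:,2]
h=c+.007*R[:,2]   # handle axis point approx
for bd in (70,75,80):
    b=np.radians(bd); u=R@np.array([np.sin(b),0,-np.cos(b)]); e=h-.172*u; print(bd,"u",u,"end",e, (prj("side",e)-(220,20))*3,"top",(prj("top",e)-(170,120))*4)
```

```text
t 56.95 q [-42.3  21.   90.1  54.3 108.1 -33.9] tcp [ 0.5187 -0.0027  0.4515] pinch [ 0.5157 -0.0195  0.4591] z [ 0.1575  0.9008 -0.4046] y [ 0.9849 -0.1734 -0.0026] F [ 0.3 -0.1 -0.7] op 0.149
70 u [0.0152 0.066  0.9977] end [ 0.514  -0.0241  0.2844] [292.9726 522.3518] top [583.0403 488.6728]
75 u [0.0301 0.1514 0.988 ] end [ 0.5114 -0.0388  0.286 ] [297.2989 536.088 ] top [613.1125 495.6412]
80 u [0.0448 0.2357 0.9708] end [ 0.5089 -0.0533  0.289 ] [301.6554 548.5399] top [642.9872 502.0055]
```

View pics/s22.png

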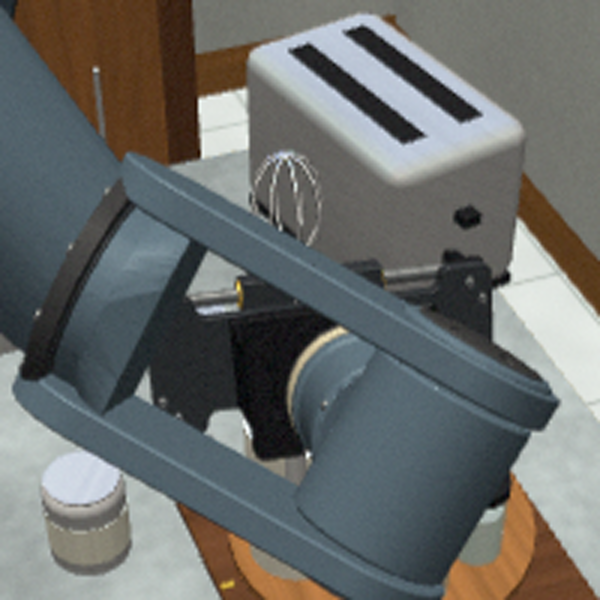

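View pics/t22.png

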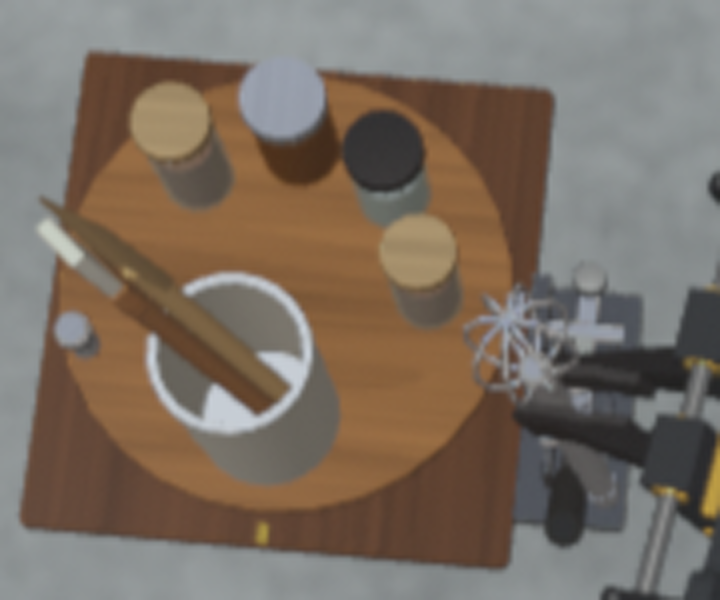

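Run:
```python
from way import *
Rm=np.array(bot.read_state()["tcp_rot"])
w=[([.585,.162,.425],Rm,.003,5),([.585,.162,.36],Rm,.003,3)]
check(w); plan(w)
```

```text
q [-21.7  23.4  92.2  63.5  89.7 -27.9] err 0.0 max dq/row 4.2
q [-21.7  28.3  96.1  63.8  85.8 -35.7] err 0.0 max dq/row 2.6
step mm,deg [39.4  0. ]
step mm,deg [21.7  0. ]
8
0.0092 0.0075 0.0375 0.00 0.00 0.00 0.003; 0.0185 0.0149 0.0751 0.00 0.00 0.00 0.003; 0.0277 0.0224 0.1126 0.00 0.00 0.00 0.003; 0.0370 0.0299 0.1501 0.00 0.00 0.00 0.003; 0.0462 0.0373 0.1876 0.00 0.00 0.00 0.003; 0.0264 0.0374 0.1964 0.00 0.00 0.00 0.003; 0.0066 0.0375 0.2052 0.00 0.00 0.00 0.003; -0.0132 0.0376 0.2140 0.00 0.00 0.00 0.003
```

Emit:
apply_moves(
  motion="0.009 0.0075 0.0375 0 0 0 0.003; 0.0185 0.015 0.075 0 0 0 0.003; 0.0277 0.0224 0.1126 0 0 0 0.003; 0.037 0.03 0.15 0 0 0 0.003; 0.046 0.0373 0.1876 0 0 0 0.003; 0.0264 0.0374 0.1964 0 0 0 0.003; 0.0066 0.0375 0.205 0 0 0 0.003; -0.013 0.0376 0.214 0 0 0 0.003",
)

```text
time_s: 58.05
position: [0.589, 0.1766, 0.3518]
tcp_rot: [[0.073, 0.984, 0.16], [0.4, -0.176, 0.9], [0.914, -0.002, -0.406]]
force: [0.2, -0.4, -1.0]
opening: 0.147
```

Run:
```python
from way import *
st()
Rm=np.array(bot.read_state()["tcp_rot"])
s=bot.capture("side"); crop(s,220,20,200,200,3,"pics/s23.png"); t=bot.capture("top"); crop(t,170,120,180,150,4,"pics/t23.png")
w=[([.585,.162,.242],Rm,.003,6),([.585,.162,.242],Rm,.003,2)]
check(w); plan(w)
```

```text
t 58.05 q [-22.   28.4  96.1  63.7  85.7 -35.9] tcp [0.589  0.1766 0.3518] pinch [0.5861 0.1598 0.3594] z [ 0.1596  0.8996 -0.4065] y [ 0.9845 -0.1756 -0.0022] F [ 0.2 -0.4 -1. ] op 0.147
q [-21.7  39.  100.7  65.7  79.  -49.6] err 0.0 max dq/row 2.4
q [-21.7  39.  100.7  65.7  79.  -49.6] err 0.0 max dq/row 0.0
step mm,deg [19.3  0. ]
step mm,deg [0. 0.]
8
-0.0175 0.0000 0.0082 -0.02 -0.00 -0.05 0.003; -0.0350 0.0001 0.0163 -0.04 -0.00 -0.09 0.003; -0.0526 0.0001 0.0245 -0.06 -0.01 -0.14 0.003; -0.0701 0.0001 0.0327 -0.07 -0.01 -0.19 0.003; -0.0876 0.0001 0.0409 -0.09 -0.01 -0.23 0.003; -0.1051 0.0002 0.0490 -0.11 -0.01 -0.28 0.003; -0.1051 0.0002 0.0490 -0.11 -0.01 -0.28 0.003; -0.1051 0.0002 0.0490 -0.11 -0.01 -0.28 0.003
```

View pics/s23.png

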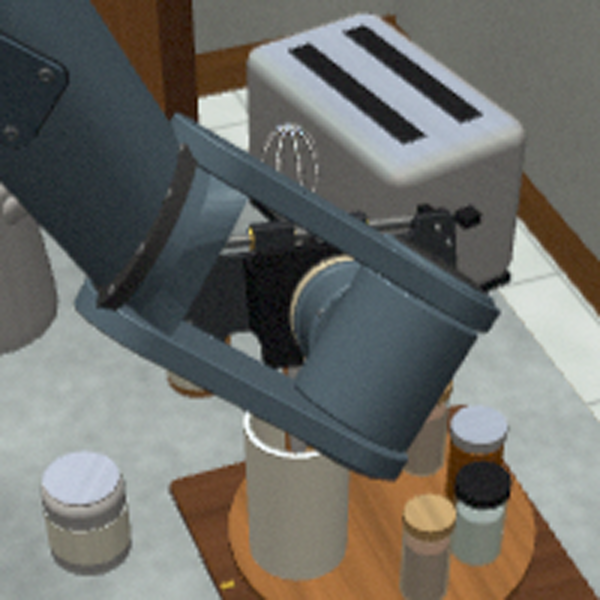

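View pics/t23.png

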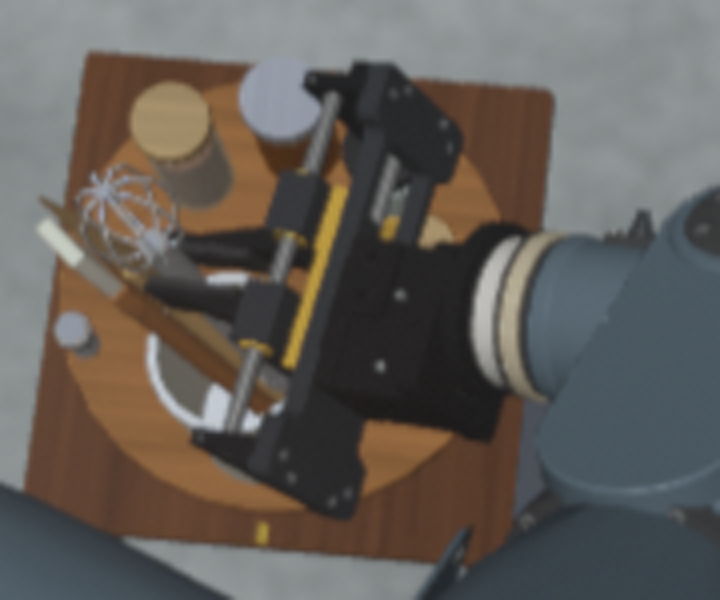

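Emit:
apply_moves(
  motion="-0.0175 0 0.0082 0 0 0 0.003; -0.035 0 0.0163 0 0 0 0.003; -0.0525 0 0.0245 0 0 0 0.003; -0.07 0 0.0327 0 0 0 0.003; -0.0876 0 0.041 0 0 0 0.003; -0.103 0 0.048 0 0 0 0.003; -0.105 0 0.049 0 0 0 0.003; -0.105 0 0.049 0 0 0 0.003",
)

```text
time_s: 59.15
position: [0.5892, 0.1788, 0.2371]
tcp_rot: [[0.073, 0.984, 0.16], [0.399, -0.176, 0.9], [0.914, -0.002, -0.406]]
force: [-0.6, -0.2, -0.3]
opening: 0.149
```

Run:
```python
from way import *
st()
s=bot.capture("side"); crop(s,220,60,200,160,4,"pics/s24.png"); t=bot.capture("top"); crop(t,170,120,180,150,4,"pics/t24.png")
```

```text
t 59.15 q [-21.7  38.8 100.5  65.7  79.2 -49.3] tcp [0.5892 0.1788 0.2371] pinch [0.5862 0.162  0.2447] z [ 0.1598  0.9    -0.4056] y [ 0.9844 -0.1758 -0.0022] F [-0.6 -0.2 -0.3] op 0.149
```

View pics/s24.png

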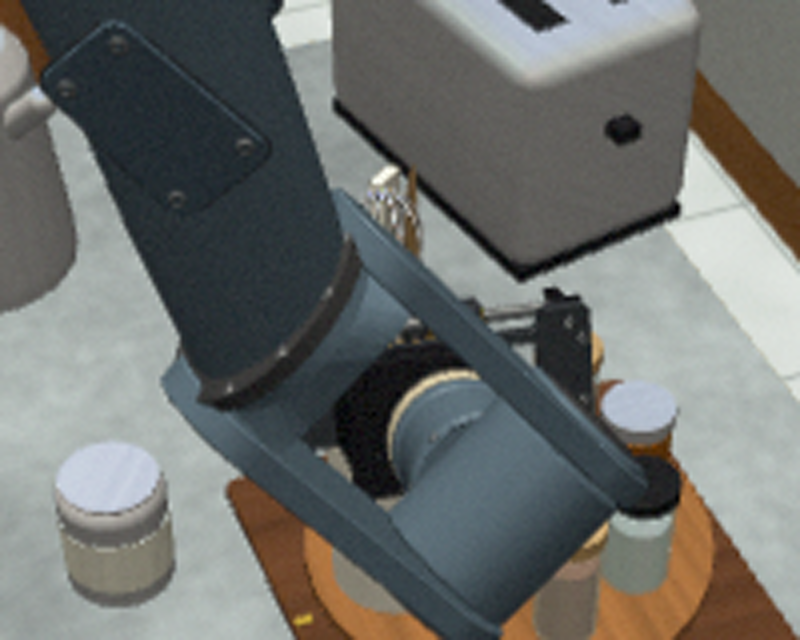

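View pics/t24.png

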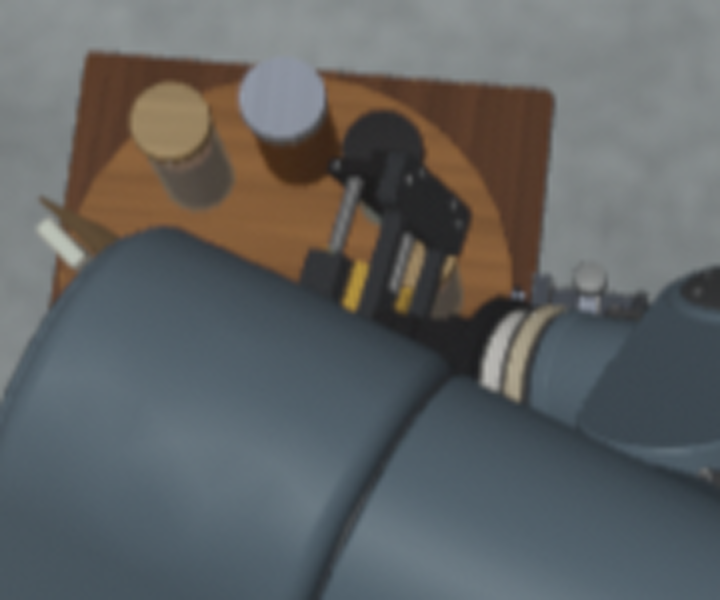

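Emit:
apply_moves(
  motion="0 0 0 0 0 0 0.032; 0 0 0 0 0 0 0.032; 0 0 0 0 0 0 0.032; 0 0 0 0 0 0 0.032; 0 0 0 0 0 0 0.032; 0 0 -0.006 0 0 0 0.032; 0 0 -0.015 0 0 0 0.032; 0 0 -0.028 0 0 0 0.032",
)

```text
time_s: 60.25
position: [0.5842, 0.1531, 0.2483]
tcp_rot: [[0.074, 0.984, 0.159], [0.399, -0.175, 0.9], [0.914, -0.003, -0.406]]
force: [0.6, 0.3, 0.9]
opening: 0.364
```

Emit:
apply_moves(
  motion="0 0 -0.012 0 0 0 0.04; 0.01 0 -0.025 0 0 0 0.04; 0.02 0 -0.04 0 0 0 0.04; 0.03 0 -0.06 0 0 0 0.04; 0.045 0 -0.08 0 0 0 0.04; 0.06 0 -0.10 0 0 0 0.04; 0.075 0 -0.12 0 0 0 0.04; 0.09 0 -0.14 0 0 0 0.04",
)

```text
time_s: 61.25
position: [0.5683, 0.0628, 0.3888]
tcp_rot: [[0.073, 0.984, 0.16], [0.4, -0.176, 0.899], [0.914, -0.002, -0.407]]
force: [0.6, -0.5, -0.4]
opening: 0.464
```

Run:
```python
from way import *
st()
s=bot.capture("side"); crop(s,220,60,200,160,4,"pics/s25.png"); t=bot.capture("top"); crop(t,170,120,180,150,4,"pics/t25.png")
```

```text
t 61.25 q [-33.6  26.4  92.3  57.6  97.2 -35.7] tcp [0.5683 0.0628 0.3888] pinch [0.5653 0.046  0.3964] z [ 0.1597  0.8995 -0.4067] y [ 0.9844 -0.1757 -0.002 ] F [ 0.6 -0.5 -0.4] op 0.464
```

View pics/s25.png

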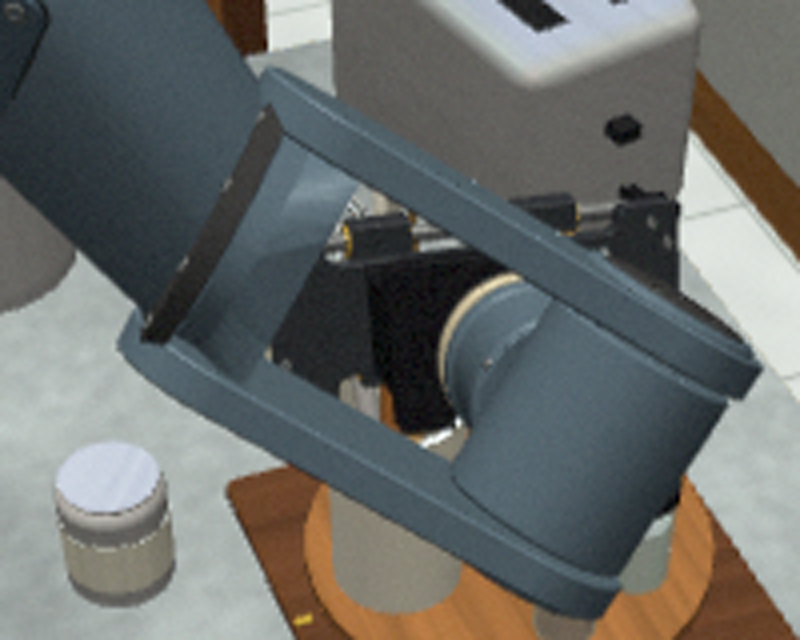

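View pics/t25.png

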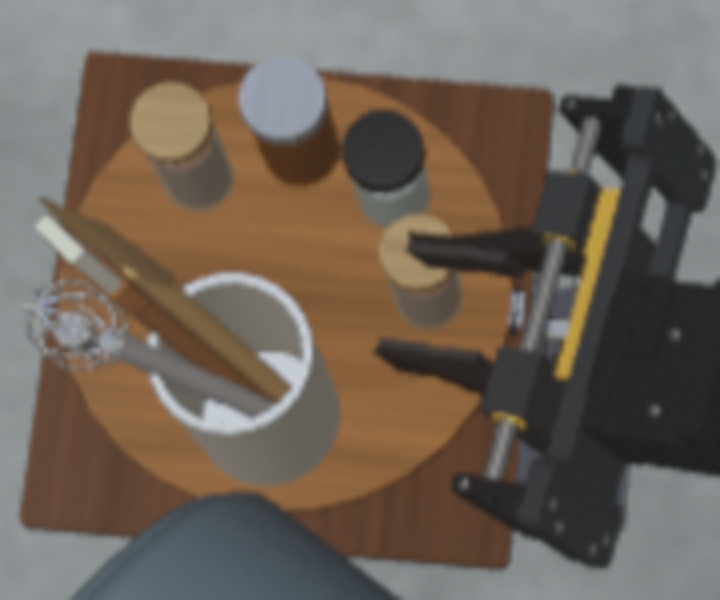

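All three stand in the pot, leaning left. Next the release button.

Run:
```python
from way import *
w=[([.62,-.05,.36],RF(40,30),.0,8),([.6785,-.0135,.22],R0f,.0,8),([.6785,-.0135,.125],R0f,.0,8)]
check(w); plan(w[:1])
s0=bot.read_state()
```

```text
q [-27.6  17.7  89.8  31.   63.8  10.6] err 0.0 max dq/row 7.8
q [-10.6  35.7  75.   -0.   69.3  79.4] err 0.0 max dq/row 9.3
q [-10.6  41.9  79.2   0.   58.9  79.4] err 0.0 max dq/row 1.3
step mm,deg [14.4  6.6]
8
-0.0100 0.0099 -0.0078 -3.74 -4.31 3.40 0.000; -0.0201 0.0196 -0.0158 -7.48 -8.63 6.80 0.000; -0.0302 0.0293 -0.0239 -11.22 -12.94 10.20 0.000; -0.0404 0.0388 -0.0322 -14.95 -17.26 13.61 0.000; -0.0505 0.0482 -0.0407 -18.69 -21.57 17.01 0.000; -0.0606 0.0574 -0.0494 -22.43 -25.89 20.41 0.000; -0.0706 0.0665 -0.0581 -26.17 -30.20 23.81 0.000; -0.0806 0.0754 -0.0671 -29.91 -34.52 27.21 0.000
```

Emit:
apply_moves(
  motion="-0.01 0.01 -0.008 -3.7 -4.3 3.4 0; -0.02 0.0196 -0.016 -7.5 -8.6 6.8 0; -0.03 0.0293 -0.024 -11.2 -12.9 10.2 0; -0.04 0.0388 -0.032 -15 -17.3 13.6 0; -0.0505 0.048 -0.0407 -18.7 -21.6 17 0; -0.06 0.0574 -0.0494 -22.4 -25.9 20.4 0; -0.0706 0.0665 -0.058 -26.2 -30.2 23.8 0; -0.08 0.0754 -0.067 -29.9 -34.5 27.2 0",
)

```text
time_s: 62.35
position: [0.6257, -0.0419, 0.3402]
tcp_rot: [[0.668, 0.642, 0.376], [0.556, -0.766, 0.322], [0.495, -0.006, -0.869]]
force: [0.2, 0.2, -0.5]
opening: 0.006
```

Run:
```python
from way import *
st()
w=[([.6785,-.0135,.24],R0f,.0,8)]
check(w); plan(w)
s=bot.capture("side"); crop(s,220,60,200,200,3,"pics/s26.png")
```

```text
t 62.35 q [-27.5  17.8  90.   30.8  63.8  10.8] tcp [ 0.6257 -0.0419  0.3402] pinch [ 0.6186 -0.0479  0.3565] z [ 0.3762  0.3224 -0.8686] y [ 0.6422 -0.7665 -0.0063] F [ 0.2  0.2 -0.5] op 0.006
q [-10.6  34.6  73.8  -0.   71.6  79.4] err 0.0 max dq/row 9.3
step mm,deg [16.9  6.2]
8
-0.0010 0.0020 0.0168 -1.34 -3.54 4.87 0.000; -0.0020 0.0039 0.0335 -2.67 -7.09 9.74 0.000; -0.0030 0.0056 0.0502 -4.01 -10.63 14.61 0.000; -0.0041 0.0073 0.0667 -5.34 -14.17 19.48 0.000; -0.0051 0.0089 0.0832 -6.68 -17.72 24.35 0.000; -0.0061 0.0103 0.0997 -8.02 -21.26 29.22 0.000; -0.0070 0.0117 0.1160 -9.35 -24.81 34.08 0.000; -0.0079 0.0129 0.1323 -10.69 -28.35 38.95 0.000
```

View pics/s26.png

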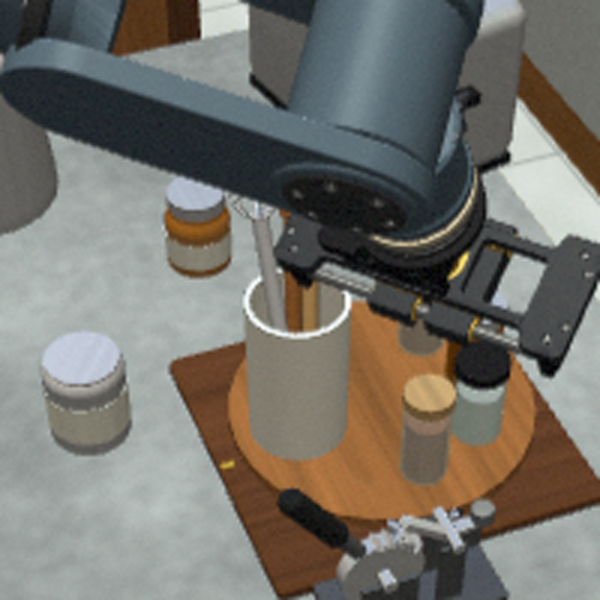

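Emit:
apply_moves(
  motion="-0.001 0.002 0.0168 -1.3 -3.5 4.9 0; -0.002 0.0039 0.0335 -2.7 -7.1 9.7 0; -0.003 0.0056 0.05 -4 -10.6 14.6 0; -0.004 0.0073 0.0667 -5.3 -14.2 19.5 0; -0.005 0.0089 0.083 -6.7 -17.7 24.3 0; -0.006 0.0103 0.0997 -8 -21.3 29.2 0; -0.007 0.0117 0.116 -9.4 -24.8 34.1 0; -0.008 0.013 0.132 -10.7 -28.3 39 0",
)

```text
time_s: 63.4
position: [0.6784, -0.0126, 0.2212]
tcp_rot: [[1.0, 0.0, -0.001], [0.0, -1.0, 0.003], [-0.001, -0.003, -1.0]]
force: [-0.1, -0.1, 1.0]
opening: 0.006
```

Run:
```python
from way import *
st()
w=[([.6785,-.0135,.135],R0f,.0,8)]
check(w); plan(w)
```

```text
t 63.4 q [-10.5  34.6  73.7   0.2  71.8  79.4] tcp [ 0.6784 -0.0126  0.2212] pinch [ 0.6785 -0.0127  0.2399] z [-0.001   0.0029 -1.    ] y [ 0.0005 -1.     -0.0029] F [-0.1 -0.1  1. ] op 0.006
q [-10.6  41.2  78.8   0.   60.   79.4] err 0.0 max dq/row 1.5
step mm,deg [13.1  0. ]
8
0.0000 0.0001 0.0131 -0.02 0.01 0.00 0.000; 0.0000 0.0003 0.0262 -0.04 0.02 0.01 0.000; 0.0001 0.0004 0.0393 -0.06 0.02 0.01 0.000; 0.0001 0.0006 0.0525 -0.08 0.03 0.01 0.000; 0.0001 0.0007 0.0656 -0.10 0.04 0.02 0.000; 0.0001 0.0009 0.0787 -0.12 0.05 0.02 0.000; 0.0001 0.0010 0.0918 -0.14 0.05 0.02 0.000; 0.0002 0.0012 0.1049 -0.16 0.06 0.03 0.000
```

Emit:
apply_moves(
  motion="0 0 0.015 0 0 0 0; 0 0 0.03 0 0 0 0; 0 0.0005 0.045 0 0 0 0; 0 0.001 0.06 0 0 0 0; 0 0.001 0.075 0 0 0 0; 0 0.001 0.09 0 0 0 0; 0 0.001 0.103 0 0 0 0; 0 0.001 0.113 0 0 0 0",
)

```text
time_s: 64.4
position: [0.6796, -0.014, 0.1084]
tcp_rot: [[1.0, 0.002, 0.003], [0.002, -1.0, 0.002], [0.003, -0.002, -1.0]]
force: [-0.5, -0.2, 0.4]
opening: 0.005
```

Run:
```python
from way import *
st()
s=bot.capture("side"); crop(s,290,170,130,100,6,"pics/s27.png"); t=bot.capture("top"); crop(t,260,150,120,100,6,"pics/t27.png")
```

```text
t 64.4 q [-10.6  41.8  79.    0.2  59.   79.2] tcp [ 0.6796 -0.014   0.1084] pinch [ 0.6795 -0.014   0.1271] z [ 0.0029  0.0023 -1.    ] y [ 0.0018 -1.     -0.0023] F [-0.5 -0.2  0.4] op 0.005
```

View pics/s27.png

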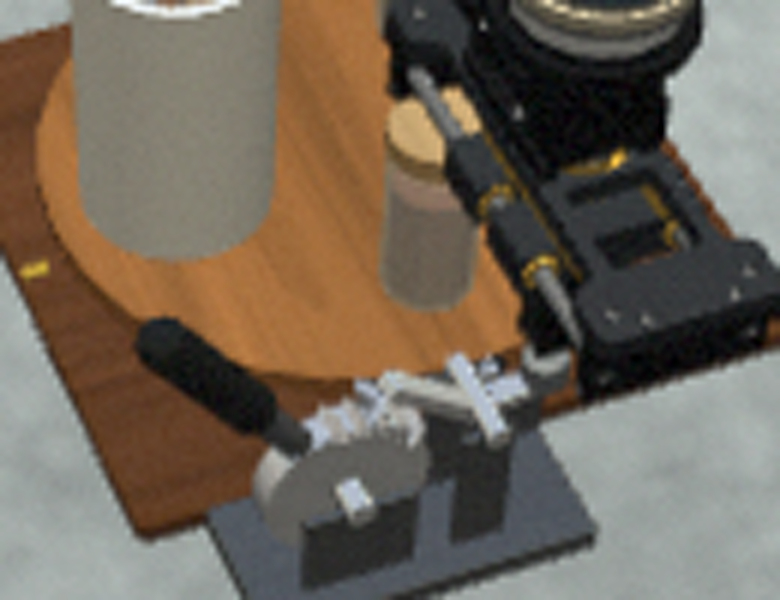

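Emit:
apply_moves(
  motion="0 0 0.004 0 0 0 0; 0 0 0.008 0 0 0 0; 0 0 0.012 0 0 0 0; 0 0 0.015 0 0 0 0; 0 0 0.017 0 0 0 0; 0 0 0.019 0 0 0 0; 0 0 0.02 0 0 0 0; 0 0 0.02 0 0 0 0",
)

```text
time_s: 65.5
position: [0.6831, -0.0141, 0.0915]
tcp_rot: [[1.0, 0.001, 0.012], [0.001, -1.0, 0.002], [0.012, -0.002, -1.0]]
force: [3.1, 1.4, 5.8]
opening: 0.004
```

Run:
```python
from way import *
st()
s=bot.capture("side"); crop(s,290,170,130,100,6,"pics/s28.png")
```

```text
t 65.5 q [-10.6  43.1  79.4   0.3  56.9  79.2] tcp [ 0.6831 -0.0141  0.0915] pinch [ 0.6829 -0.0142  0.1102] z [ 0.0115  0.0017 -0.9999] y [ 0.0012 -1.     -0.0016] F [3.1 1.4 5.8] op 0.004
```

View pics/s28.png

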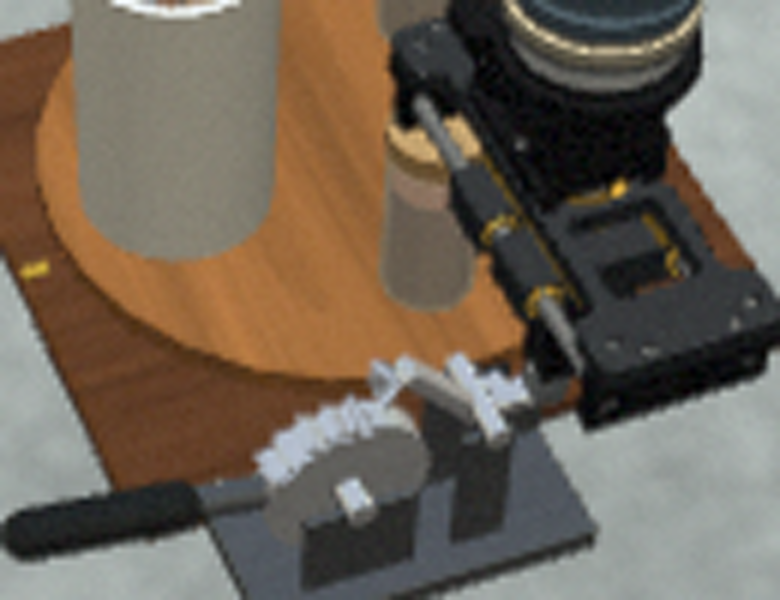

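The pawl let go and the lever has dropped (grip end at crop (15,540)). I'll hold another 0.6 s, then lift.

Emit:
apply_moves(
  motion="0 0 0 0 0 0 0; 0 0 0 0 0 0 0; 0 0 0 0 0 0 0; 0 0 0 0 0 0 0; 0 0 0 0 0 0 0; 0 0 -0.01 0 0 0 0; 0 0 -0.03 0 0 0 0; 0 0 -0.06 0 0 0 0",
)

```text
time_s: 66.55
position: [0.6781, -0.014, 0.1495]
tcp_rot: [[1.0, 0.002, -0.0], [0.002, -1.0, 0.003], [-0.0, -0.003, -1.0]]
force: [0.3, 0.3, 0.3]
opening: 0.004
```

Emit:
apply_moves(
  motion="0 0.01 -0.03 0 0 0 0; 0 0.03 -0.06 0 0 0 0; 0 0.06 -0.09 0 0 0 0; 0 0.10 -0.12 0 0 0 0; 0 0.14 -0.14 0 0 0 0; 0 0.18 -0.15 0 0 0 0; 0 0.22 -0.15 0 0 0 0; 0 0.25 -0.15 0 0 0 0",
)

```text
time_s: 67.55
position: [0.6787, -0.2661, 0.2996]
tcp_rot: [[1.0, 0.001, 0.003], [0.001, -1.0, 0.002], [0.003, -0.002, -1.0]]
force: [-0.0, 1.4, 0.1]
opening: 0.003
```

Run:
```python
from way import *
st()
s=bot.capture("side"); crop(s,220,90,200,190,3,"pics/s29.png"); cv2.imwrite("pics/s29f.png",s[:,:,::-1]); t=bot.capture("top"); cv2.imwrite("pics/t29.png",t[:,:,::-1])
```

```text
t 67.55 q [-30.2  35.3  59.8   0.2  84.8  59.7] tcp [ 0.6787 -0.2661  0.2996] pinch [ 0.6786 -0.2661  0.3183] z [ 0.0029  0.0022 -1.    ] y [ 0.0006 -1.     -0.0022] F [-0.   1.4  0.1] op 0.003
```

View pics/s29f.png

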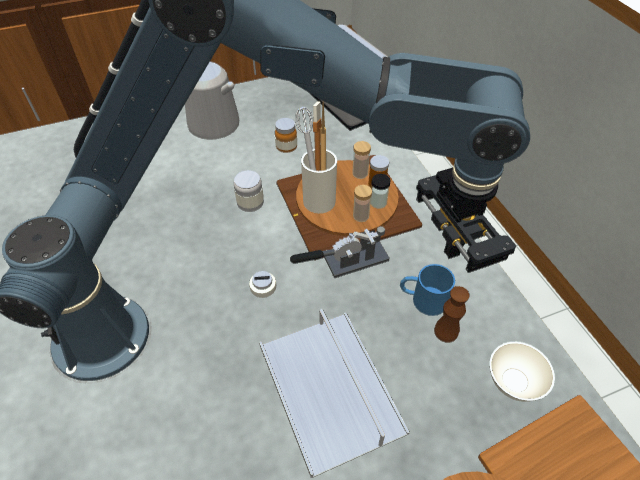

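View pics/t29.png

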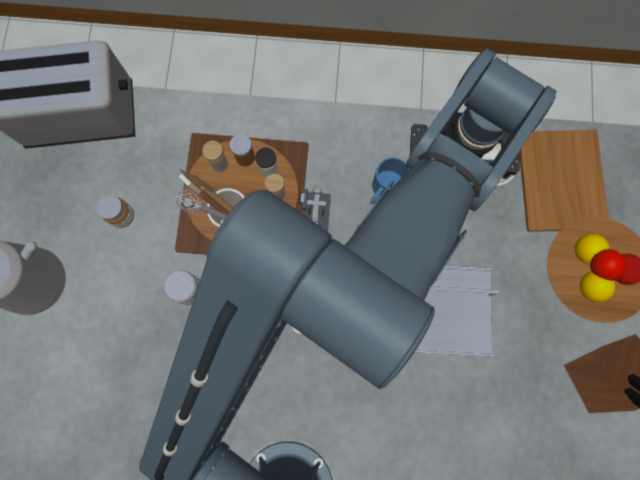

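View pics/s29.png

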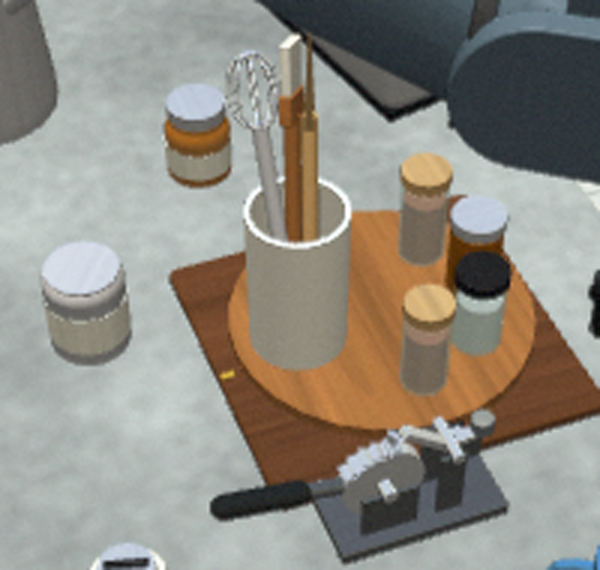

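All three utensils stand in the pot at the front. The lever tip is at (292,260), against (292,259) at the start, so it is at rest. Mug, mill, tin and timer have not moved. Handing in.

Run:
```python
from rig import bot
print(bot.hand_in())
```

```text
the job is handed in; nothing more can be done
None
```

The job is done and handed in at about 67.6 s of the 210 s; `hand_in` gives no verdict.

- **What I did:** I turned the caddy by its knob until the pot stood at the front. I pulled the brake lever into its third notch and let go. I stood the brush, turner and whisk in the pot, handle down, then pressed the release button until the lever dropped. The spoon and scraper were not in the scene.
- **Trouble on the way:** My first grasp for the whisk came up empty because it had been knocked off the tray onto the worktop. I moved it to a clear spot, gripped it again and put it in the pot. While lowering onto it there, the wrist force read about 30 N, under the limits, and the grip then held.
- **Last checks, from the camera pictures:**
  - All three utensils lean a little against the pot's left rim.
  - I measured the pot's angle just after turning it, at under 0.01 rad. It still looked at the front in the last pictures.
  - The lever tip was within about 1 pixel of where it started. During the loading it matched the predicted third-notch position.
  - The mug, mill, tin and timer looked unmoved.
- **Checks that disagreed:** The trained networks were mostly unreliable: several names were reported in the wrong place, and the whisk was missed once. I worked mainly from my own measurements in the pictures. No check failed at the end.

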